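# Set up gold acrylic sign parts for inspection under a swivel lamp

### The job

First slide the dimmer's blue grip all the way down, to the end of the track away from the green mark, then lay every gold acrylic pictogram flat on the light pad, side by side and wholly on it, gripping the brittle acrylic gently (a grip of no more than about 45 N). Then swivel the inspection lamp so that it points at the middle of the pad and tilt its head to 35 degrees below level (the green tick); only after that slide the dimmer up to the green mark. Leave the ruler, the knife and the stack of clear acrylic alone.

Things in the scene. Friction and masses are not known exactly. Their poses are not given: they have to be found in the camera images.
- arrow: Brittle gold-faced acrylic pictogram, amber edges, 12 mm thick, about 50 g. Origin at mid thickness (6 mm up), in a straight bar 20 mm wide along its x axis; z up. Grip across the bar (along y) at the origin, its sides are free for +-17 mm there. Arrow with an open head pointing along +x, 77 mm long (x -35 to 42), 34 mm wide.
- two_way: Brittle gold-faced acrylic pictogram, amber edges, 12 mm thick, about 50 g. Origin at mid thickness (6 mm up), in a straight bar 20 mm wide along its x axis; z up. Grip across the bar (along y) at the origin, its sides are free for +-17 mm there. Two-way arrow, an open head at both ends, 84 mm long, 34 mm wide.
- key: Brittle gold-faced acrylic pictogram, amber edges, 12 mm thick, about 50 g. Origin at mid thickness (6 mm up), in a straight bar 20 mm wide along its x axis; z up. Grip across the bar (along y) at the origin, its sides are free for +-14 mm there. Key: a 34 mm round bow at +x, a bit on its +y side at -x; 88 mm long (x -40 to 48), 34 mm wide.
- dumbbell: Brittle gold-faced acrylic pictogram, amber edges, 12 mm thick, about 50 g. Origin at mid thickness (6 mm up), in a straight bar 20 mm wide along its x axis; z up. Grip across the bar (along y) at the origin, its sides are free for +-20 mm there. Dumbbell: cross plates 18 x 44 mm at both ends, 80 mm long.
- goblet: Brittle gold-faced acrylic pictogram, amber edges, 12 mm thick, about 50 g. Origin at mid thickness (6 mm up), in a straight bar 20 mm wide along its x axis; z up. Grip across the bar (along y) at the origin, its sides are free for +-17 mm there. Goblet: foot 44 mm wide at -x, bowl 42 mm wide at +x, 80 mm long.
- pad_center (a point): Middle of the top face of the light pad: a fixed flat white panel in a grey frame, 200 mm along its x, 280 mm along its y, 8 mm thick, top 8 mm above the table; z up.
- lamp_pivot (a point): Point on the lamp's vertical swivel axis, 175 mm above the table, on the swivelling boom: its x axis is the way the boom and lamp point, z up. Lamp: fixed round base (radius 65 mm), post, white boom at 165 to 185 mm height, black head in a fork at its end.
- lamp_swivel (a joint): Swivel of the lamp boom about the vertical axis, rad, positive anticlockwise seen from above; stiff, stays where left; range -2.2 to 0.7.
- swivel_knob (a point): Top centre of the upright orange knob on the boom (a round post 22 mm in diameter, 38 mm tall, 60 mm from the swivel axis, top 223 mm above the table): grip it from above and lead it round to swivel the lamp.
- lamp_tilt (a joint): Tilt of the lamp head, rad: 0 = the lamp shines level, along the boom; positive = shining below level (35 degrees = 0.611); stiff, stays where left; range -0.5 to 1.4. On the fork's sides a red pointer moves over a white disc with a green tick at 35 degrees.
- lamp_hinge (a point): Middle of the head's horizontal tilt axis, 150 mm from the swivel axis along the boom, 175 mm above the table; axes as lamp_pivot (x along the boom; the tilt axis is y). The head is a panel 28 x 122 x 70 mm centred here.
- tilt_bar (a point): Middle of the orange round bar of the handle on top of the lamp head: 10 mm in diameter, parallel to the tilt axis, 75 mm from it, straight above it at tilt 0, clear for 30 mm either side. It moves forward along the boom and down as the tilt grows. Pinch it from above, across the bar.
- dimmer (a joint): Dimmer slider, m: 0 = fully down, at the -y end of its track, growing along the dimmer's +y to 0.12; the green mark is at 0.085. Stays where left.
- dimmer_top (a point): Top centre of the dimmer's blue grip: 28 mm (x) by 20 mm (y, along the track) by 40 mm tall, top 54 mm above the table; axes those of the dimmer.
- dimmer_mark (a point): Point on top of the dimmer's grey fixed housing (40 x 170 x 14 mm, long along y), in the middle of the green mark line, where the grip's centre must stand; x across, y along the track.
- ruler: Steel ruler 30 x 320 x 3 mm, bystander, long along its y, origin under its centre.
- knife: Yellow utility knife about 165 x 24 x 20 mm, bystander, long along its x, origin under its centre.
- clear_stack: Stack of clear acrylic pieces, about 100 mm wide and 60 mm tall, bystander, origin under its centre.
There are look-alikes about, which are no part of the job. Of the things shaped like the part that bears dimmer, the grey one is meant.

How it is judged (in metres and radians):
On the way, in this order (a step that is already met when the one before it is completed fails the run):
1. the dimmer is slid down to the 0 end of its track (value of joint dimmer below 0.006 m), for 0.2 s.
2. every gold pictogram lies flat on the light pad, released (x of arrow in the frame of pad_center between -0.083 and 0.083 m and y of arrow in the frame of pad_center between -0.123 and 0.123 m and z of arrow in the frame of pad_center between 0.002 and 0.01 m and angle between the z axis of each of arrow, two_way, key, dumbbell, goblet and the z axis of pad_center, either way round below 0.12 rad and linear speed of each of arrow, two_way, key, dumbbell, goblet below 0.03 m/s and x of two_way in the frame of pad_center between -0.083 and 0.083 m and y of two_way in the frame of pad_center between -0.123 and 0.123 m and z of two_way in the frame of pad_center between 0.002 and 0.01 m and x of key in the frame of pad_center between -0.083 and 0.083 m and y of key in the frame of pad_center between -0.123 and 0.123 m and z of key in the frame of pad_center between 0.002 and 0.01 m and x of dumbbell in the frame of pad_center between -0.083 and 0.083 m and y of dumbbell in the frame of pad_center between -0.123 and 0.123 m and z of dumbbell in the frame of pad_center between 0.002 and 0.01 m and x of goblet in the frame of pad_center between -0.083 and 0.083 m and y of goblet in the frame of pad_center between -0.123 and 0.123 m and z of goblet in the frame of pad_center between 0.002 and 0.01 m and contact force between the fingers and arrow below 0.1 N and contact force between the fingers and two_way below 0.1 N and contact force between the fingers and key below 0.1 N and contact force between the fingers and dumbbell below 0.1 N and contact force between the fingers and goblet below 0.1 N), for 0.2 s.
3. the lamp points at the middle of the pad and its head is tilted 35 degrees down (y of pad_center in the frame of lamp_pivot between -0.03 and 0.03 m and x of pad_center in the frame of lamp_pivot above 0.1 m and value of joint lamp_tilt between 0.536 and 0.686 rad and velocity of joint lamp_swivel between -0.05 and 0.05 rad/s and velocity of joint lamp_tilt between -0.05 and 0.05 rad/s), for 0.3 s.
4. the dimmer's grip stands at the green mark (value of joint dimmer between 0.079 and 0.091 m), for 0.3 s.
At the end, for the whole second after the job is handed in: Each pictogram present lies flat and still on the pad itself (origin within 83 mm in x, 123 mm in y of its middle); seen from above the boom's line passes within 30 mm of the pad's middle; tilt 0.611 rad within 0.075; dimmer 0.085 m within 6 mm (all of step 3 and all of step 4 and x of arrow in the frame of pad_center between -0.083 and 0.083 m and y of arrow in the frame of pad_center between -0.123 and 0.123 m and z of arrow in the frame of pad_center between 0.002 and 0.01 m and angle between the z axis of each of arrow, two_way, key, dumbbell, goblet and the z axis of pad_center, either way round below 0.12 rad and linear speed of each of arrow, two_way, key, dumbbell, goblet below 0.03 m/s and x of two_way in the frame of pad_center between -0.083 and 0.083 m and y of two_way in the frame of pad_center between -0.123 and 0.123 m and z of two_way in the frame of pad_center between 0.002 and 0.01 m and x of key in the frame of pad_center between -0.083 and 0.083 m and y of key in the frame of pad_center between -0.123 and 0.123 m and z of key in the frame of pad_center between 0.002 and 0.01 m and x of dumbbell in the frame of pad_center between -0.083 and 0.083 m and y of dumbbell in the frame of pad_center between -0.123 and 0.123 m and z of dumbbell in the frame of pad_center between 0.002 and 0.01 m and x of goblet in the frame of pad_center between -0.083 and 0.083 m and y of goblet in the frame of pad_center between -0.123 and 0.123 m and z of goblet in the frame of pad_center between 0.002 and 0.01 m); the robot touches nothing.
It fails at once if a pictogram is gripped or pressed too hard (over 120 N, both fingers together) (contact force between the fingers and arrow above 120 N or contact force between the fingers and two_way above 120 N or contact force between the fingers and key above 120 N or contact force between the fingers and dumbbell above 120 N or contact force between the fingers and goblet above 120 N).
It fails at once if the ruler is disturbed (distance of ruler from where it was at the start of the episode above 0.04 m).
It fails at once if the knife is disturbed (distance of knife from where it was at the start of the episode above 0.04 m).
It fails at once if the clear stack is disturbed (distance of clear_stack from where it was at the start of the episode above 0.04 m).
Of arrow, two_way, key, dumbbell, goblet only 3 to 5 are there at a start; the rules pass over those that are not, and their reading is None.
At some moment in a run one of arrow, two_way, key, dumbbell, goblet may be knocked a few centimetres aside while the robot is not near it.
Once in a run the grip may slacken for a moment while it holds something.
It also fails if it takes over 210 s, if anything falls off the work surface, if the arm or the gripper's body presses on something with over 40 N, if the wrist force passes 120 N, or if a joint passes its speed limit or range.

### The arm

A 6-joint arm with a two-finger parallel gripper is mounted at the origin on the work surface. World frame = base frame: x ahead of the robot, y to its left, z up, the work surface at z = 0. Lengths are in m, angles in degrees, forces in N, time in s.
With the tool pointing down it reaches from about 0.375 to 0.9 m from the base axis. Payload 3.1 kg.
Tool frame: the origin (TCP) lies at the very end of the fingers, on their centre line; the grasp point (between the pads) lies 19 mm behind it; z points along the fingers, x is the direction in which the jaws open and shut, and the axes are right-handed (so a half turn about z gives the same grasp; the last joint's range is limited). The gripper opens to 87 mm and grips with 3 to 60 N. Pads are 19 mm wide; open, the fingers measure 117 mm over their backs; the gripper's body (75 mm by 190 mm) begins 51 mm behind the grasp point.
Start: joints at [-80.529, 30.224, 82.088, -0, 67.689, -10.227], TCP at [0.211, -0.588, 0.223] pointing down, gripper open.
Joint ranges: [-176.69, 176.69], [-43.24, 126.21], [12.49, 139.97], [-82, 262], [0, 151.66], [-163.58, 163.58]. Speed limits (degrees/s): [159.86, 159.86, 180, 180, 180, 180].

### API

Orientations are given as a 3x3 rotation matrix whose columns are the frame's x, y, z axes.
In Python, from rig import bot gives the robot as it stands.
- The arm moves only by the tool arm_command, never from a script. Its argument "plan" is a list of rows, each an object of numbers: "claw": the opening, from 0 (shut) to 1 (fully open); "dx", "dy", "dz": the shift along the tool's x, y, z in cm; "twist": the turn about the tool's z in degrees. A call has 1 to 8 rows; each row is the pose to reach, as a shift and turn from the pose measured when the call began, along the tool's axes at that moment; what a row does not reach only later rows make up. A row lasts 1/12 s, in which the tool goes at most 41.7 mm and 7.16 degrees, less where a joint would pass 70% of its speed; a pose out of reach is approached as far as the arm can. A call with a gripper value outside its range is refused whole. The fingers move at their own pace and stop on an object; the grip force is fixed at half the most. Time passes only in rows, so rows that repeat a pose let the fingers close. It gives the time, the measured TCP pose, the force and the opening at its end, in the units of the state.
- bot.read_state(): the state, without advancing time (a new reading comes with each control period).
- bot.capture(name): name is "side" or "top" or "wrist"; returns the picture (480x640x3 uint8, red, green, blue); there is no depth.
- bot.calibration(name): a dict with "intrinsics" (3x3 intrinsics, pixels), "rvec" (rotation vector, rad) and "tvec" (3), from world to camera coordinates, as OpenCV has them; the wrist camera has in their place "T_tool_cam" (4x4, takes a point from camera to tool coordinates, whose origin is the TCP and whose axes are the tool frame's). Camera axes: x right, y down, z forward; pixel columns grow to the right and rows downward; lengths in m; the calibration is good to about 2 mm. A picture is of the moment at which its call begins: read the wrist's pose just before it. calibration takes no time and is no camera call.
- bot.hand_in(): hands the job in, once; it reports no verdict.
The state is a dict: "time_s": time; "joint_positions": joint angles; "qvel": joint speeds; "tau": joint torques, N m; "position": TCP position; "tcp_rot": TCP orientation; "force": force on the tool from outside, world axes, zero at the start; "moment": the same for the moment, N m; "opening": opening from 0.0 (shut) to 1.0 (fully open).
Only numpy, scipy, OpenCV 4.12 (cv2) and the standard library are available. Lean on these libraries where they do the work, as an engineer would, in place of code of your own. Each camera call takes 0.05 s, during which the arm holds its last target.

## Working session

There is one attempt and no reset: what is moved stays moved. The work goes in short steps, Python scripts to look and compute and a tool call to move; the robot and the scene stay as the last step left them, time stands still between calls to the robot, and variables do not carry over. Pictures are saved under pics/ and viewed, and the job is handed in when it is done.

Besides the shell and the picture viewer there is one more tool, called after "Request:" as name(argument=value, ...), one argument or row to a line, values as JSON. arm_command: Moves the arm, as the interface text tells. Its arguments: {"type":"object","properties":{"plan":{"type":"array"}},"required":["plan"]}

```bash
ls; mkdir -p pics; python3 - <<'E'
from rig import bot
import cv2
print(bot.read_state())
for n in("side","top","wrist"):
    c=bot.calibration(n); print(n,c)
    cv2.imwrite(f"pics/{n}0.png",bot.capture(n)[:,:,::-1])
E
```

```text
pics
{'time_s': 0.0, 'joint_positions': array([-8.05282375e+01,  3.02777186e+01,  8.21580040e+01, -2.92492647e-03,
        6.76883374e+01, -1.02260752e+01]), 'qvel': array([ 0.00693838,  0.03482131,  0.09444794,  0.01073663, -0.01418763,
        0.0185524 ]), 'tau': array([-1.11276433e-03, -4.40045643e+01, -1.76593173e+01,  6.34008832e-02,
        5.82415354e-02, -1.63677792e-04]), 'position': array([ 0.21056411, -0.58767011,  0.22157603]), 'tcp_rot': array([[ 3.37077591e-01, -9.41476784e-01, -4.02901236e-04],
       [-9.41474440e-01, -3.37077663e-01,  2.12796284e-03],
       [-2.13923662e-03, -3.37967372e-04, -9.99997655e-01]]), 'force': array([-0.56763956, -0.13856955, -0.74127993]), 'moment': array([ 0.02121631,  0.02288914, -0.03141264]), 'opening': 1.0044998308761137}
side {'intrinsics': array([[497.77256858,   0.        , 320.80362135],
       [  0.        , 497.77256858, 246.45630147],
       [  0.        ,   0.        ,   1.        ]]), 'rvec': array([ 0.71067494, -2.65051435,  1.07429045]), 'tvec': array([0.44333899, 0.36052964, 1.03706742])}
top {'intrinsics': array([[477.24925508,   0.        , 317.425274  ],
       [  0.        , 477.24925508, 242.80071124],
       [  0.        ,   0.        ,   1.        ]]), 'rvec': array([ 2.20252   , -2.14059831,  0.08307042]), 'tvec': array([-0.08149457,  0.54238371,  1.16875026])}
wrist {'intrinsics': array([[418.24955008,   0.        , 328.40214172],
       [  0.        , 418.24955008, 236.44200238],
       [  0.        ,   0.        ,   1.        ]]), 'T_tool_cam': array([[ 9.99999408e-01,  7.23758157e-04, -8.12261746e-04,
        -3.06957266e-04],
       [-4.63782879e-04,  9.58970658e-01,  2.83504958e-01,
        -7.80046735e-02],
       [ 9.84124207e-04, -2.83504413e-01,  9.58970427e-01,
        -1.61368573e-01],
       [ 0.00000000e+00,  0.00000000e+00,  0.00000000e+00,
         1.00000000e+00]])}
```

View pics/top0.png

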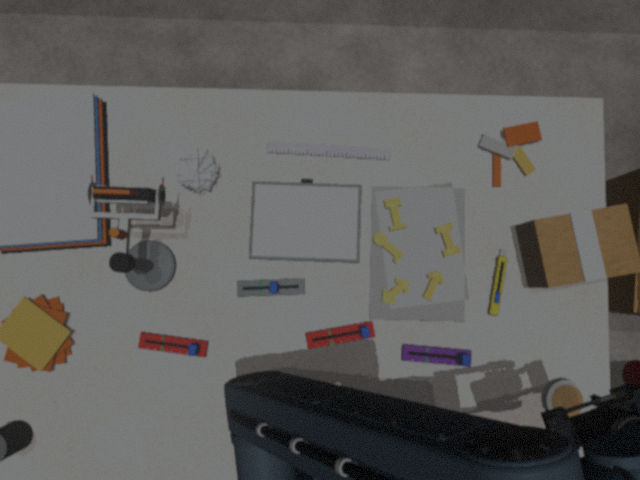

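View pics/side0.png

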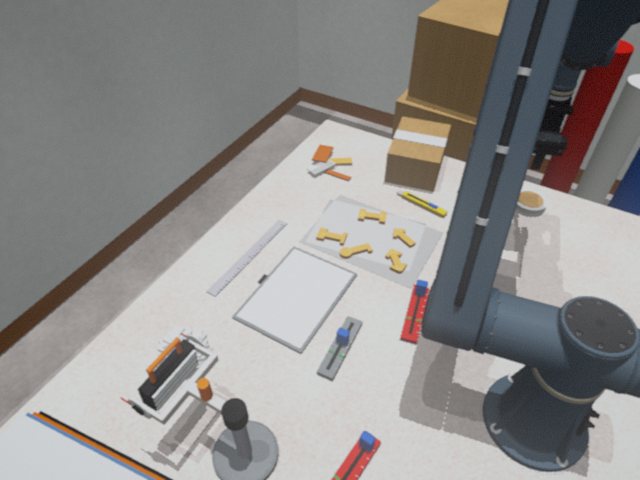

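View pics/wrist0.png

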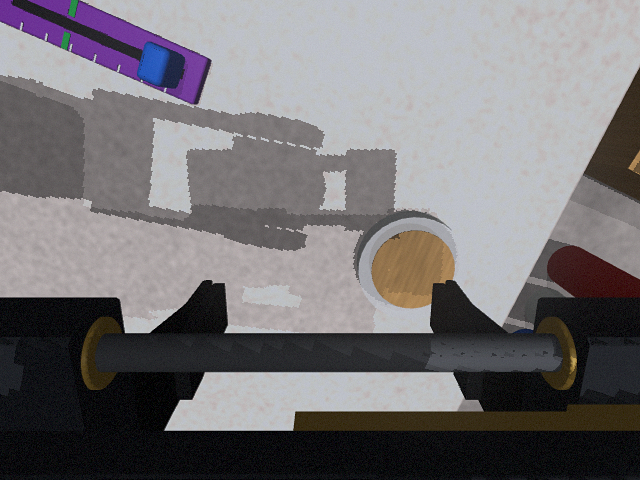

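```bash
cat > h.py <<'E'
import numpy as np, cv2
from rig import bot
def cam(n, st=None):
    c=bot.calibration(n); K=np.array(c["intrinsics"])
    if n=="wrist":
        st=st or bot.read_state()
        T=np.eye(4); T[:3,:3]=st["tcp_rot"]; T[:3,3]=st["position"]
        W=np.linalg.inv(T@np.array(c["T_tool_cam"]))
        return K,W[:3,:3],W[:3,3]
    R,_=cv2.Rodrigues(np.array(c["rvec"])); return K,R,np.array(c["tvec"])
def p2w(C,u,v,z):
    K,R,t=C; d=R.T@np.linalg.solve(K,[u,v,1.]); o=-R.T@t
    return o+d*(z-o[2])/d[2]
def w2p(C,p):
    K,R,t=C; q=K@(R@np.asarray(p,float)+t); return q[:2]/q[2]
def snap(n,name,crop=None,scale=1,gain=1.6):
    st=bot.read_state(); C=cam(n,st); im=bot.capture(n)
    np.savez(f"pics/{name}.npz",K=C[0],R=C[1],t=C[2],im=im)
    show(name,im,crop,scale,gain); return C,im
def load(name):
    d=np.load(f"pics/{name}.npz"); return (d["K"],d["R"],d["t"]),d["im"]
def show(name,im,crop=None,scale=1,gain=1.6,out=None):
    if crop: a,b,c,d=crop; im=im[b:d,a:c]
    im=np.clip(im.astype(float)*gain,0,255).astype(np.uint8)
    im=cv2.resize(im,None,fx=scale,fy=scale,interpolation=cv2.INTER_CUBIC)
    cv2.imwrite(f"pics/{out or name}.png",im[:,:,::-1])
def go(x,y,z,yaw):
    """yaw: world angle (deg) of tool x axis (mod 180)."""
    st=bot.read_state(); R=np.array(st["tcp_rot"]); d=R.T@(np.array([x,y,z])-st["position"])*100
    cur=np.degrees(np.arctan2(R[1,0],R[0,0])); e=(yaw-cur+90)%180-90
    print("t %.2f pos %s yaw %.1f q6 %.1f"%(st["time_s"],np.round(st["position"],4),cur,st["joint_positions"][5]))
    print("dx %.2f dy %.2f dz %.2f twist %.1f (alt %.1f) rows>=%.1f"%(d[0],d[1],d[2],-e,-e+180*np.sign(e),max(np.linalg.norm(d)/4.17,abs(e)/7.16)))
E
python3 - <<'E'
from h import *
C,im=cam("top"),cv2.imread("pics/top0.png")[:,:,::-1]
np.savez("pics/top0.npz",K=C[0],R=C[1],t=C[2],im=im)
show("",im,(230,170,480,330),3.2,1.5,out="topcrop")
show("",im,(70,150,240,310),4,1.5,out="lampcrop")
for n,u,v,z in [("padTL",251,182,.008),("padTR",362,185,.008),("padBR",358,262,.008),("padBL",249,260,.008),("dim",273,287,.054),("dimL",238,288,.014),("dimR",305,287,.014),("base",150,265,.01),("dimmark?",297,285,.014)]:
    print(n,np.round(p2w(C,u,v,z),4))
E
```

```text
padTL [0.6973 0.1088 0.008 ]
padTR [ 0.6972 -0.1754  0.008 ]
padBR [ 0.5002 -0.1694  0.008 ]
padBL [0.4974 0.1057 0.008 ]
dim [0.4317 0.0378 0.054 ]
dimL [0.4263 0.1294 0.014 ]
dimR [ 0.4337 -0.0381  0.014 ]
base [0.4776 0.3549 0.01  ]
dimmark? [ 0.438  -0.0179  0.014 ]
```

View pics/topcrop.png

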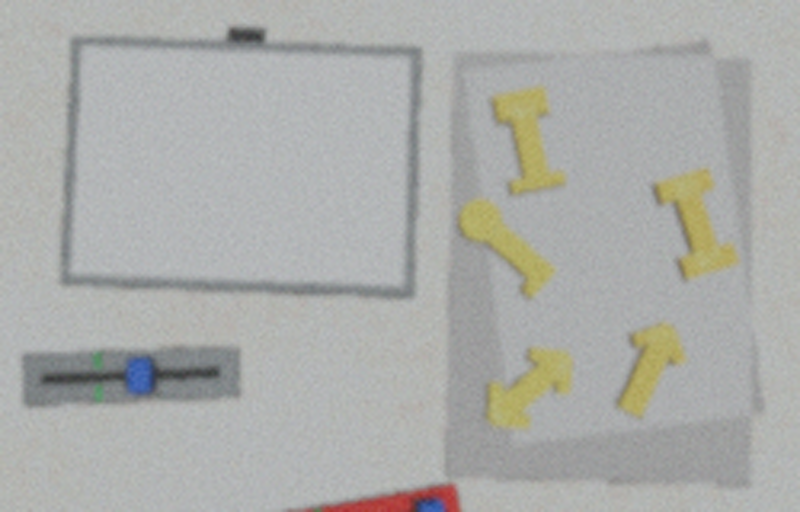

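View pics/lampcrop.png

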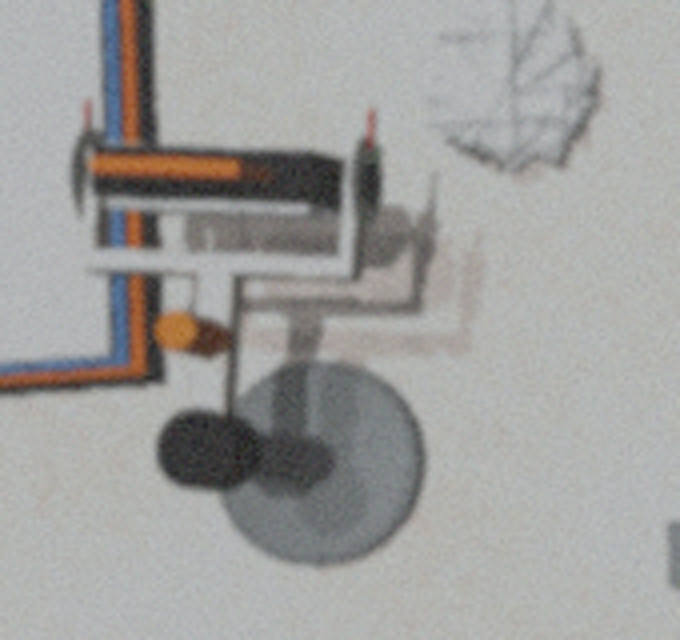

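```bash
python3 - <<'E'
from h import *
C,im=load("top0"); S=cam("side")
print("mark",np.round(p2w(C,260.6,288,.014),4),"grip",np.round(p2w(C,230+141/3.2,170+374/3.2,.054),4))
print(np.round(p2w(C,230+42/3.2,170+379/3.2,.014),4),np.round(p2w(C,230+218/3.2,170+371/3.2,.014),4))
# post top: triangulate
def tri(a,b):
    P1=C[0]@np.c_[C[1],C[2]];P2=S[0]@np.c_[S[1],S[2]]
    X=cv2.triangulatePoints(P1,P2,np.float64(a),np.float64(b));return (X[:3]/X[3]).ravel()
print("post",tri((70+190/4,150+450/4),(234,408)),"knob",tri((70+177/4,150+330/4),(204,380)))
print("bar",tri((70+90/4,150+163/4),(148,378)),tri((70+240/4,150+167/4),(180,342)))
show("",cv2.imread("pics/side0.png")[:,:,::-1],(110,320,290,480),4,1.3,out="sidelamp")
go(.52,-.25,.3,90); go(.43,.03,.3,90)
E
```

```text
mark [0.428  0.0728 0.014 ] grip [0.432  0.0353 0.054 ]
[0.4256 0.1165 0.014 ] [ 0.4358 -0.0208  0.014 ]
post [0.4755826  0.35722749 0.1969719 ] knob [0.5363806  0.3534508  0.23090431]
bar [0.61958054 0.40060719 0.23730226] [0.61850868 0.32049923 0.24137329]
t 0.15 pos [ 0.2106 -0.5878  0.2218] yaw -70.3 q6 -10.2
dx -21.39 dy -40.52 dz -7.77 twist 19.7 (alt -160.3) rows>=11.1
t 0.15 pos [ 0.2106 -0.5878  0.2218] yaw -70.3 q6 -10.2
dx -50.79 dy -41.48 dz -7.72 twist 19.7 (alt -160.3) rows>=15.8
```

View pics/sidelamp.png

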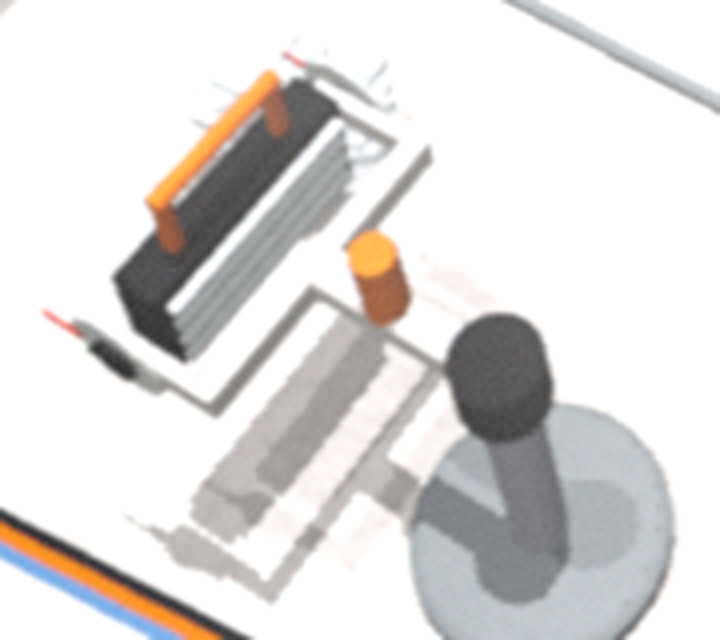

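Request:
arm_command(
  plan=[
    {"dx":-21.4,"dy":-40.5,"dz":-7.8,"claw":0.7},
    {"dx":-21.4,"dy":-40.5,"dz":-7.8,"claw":0.7},
    {"dx":-21.4,"dy":-40.5,"dz":-7.8,"claw":0.7},
    {"dx":-21.4,"dy":-40.5,"dz":-7.8,"claw":0.7},
    {"dx":-21.4,"dy":-40.5,"dz":-7.8,"claw":0.7},
    {"dx":-21.4,"dy":-40.5,"dz":-7.8,"claw":0.7},
    {"dx":-21.4,"dy":-40.5,"dz":-7.8,"claw":0.7},
    {"dx":-21.4,"dy":-40.5,"dz":-7.8,"claw":0.7},
  ],
)

```text
$.plan[0]: bad value
```

```bash
python3 - <<'E'
from h import *
go(.43,.03,.3,94.3)
E
```

```text
t 0.15 pos [ 0.2106 -0.5878  0.2218] yaw -70.3 q6 -10.2
dx -50.79 dy -41.48 dz -7.72 twist 15.4 (alt -164.6) rows>=15.8
```

Request:
arm_command(
  plan=[
    {"dx":-21.4,"dy":-40.5,"dz":-7.8,"twist":15.4,"claw":0.7},
    {"dx":-21.4,"dy":-40.5,"dz":-7.8,"twist":15.4,"claw":0.7},
    {"dx":-21.4,"dy":-40.5,"dz":-7.8,"twist":15.4,"claw":0.7},
    {"dx":-21.4,"dy":-40.5,"dz":-7.8,"twist":15.4,"claw":0.7},
    {"dx":-21.4,"dy":-40.5,"dz":-7.8,"twist":15.4,"claw":0.7},
    {"dx":-21.4,"dy":-40.5,"dz":-7.8,"twist":15.4,"claw":0.7},
    {"dx":-21.4,"dy":-40.5,"dz":-7.8,"twist":15.4,"claw":0.7},
    {"dx":-21.4,"dy":-40.5,"dz":-7.8,"twist":15.4,"claw":0.7},
  ],
)

```text
time_s: 0.82
position: [0.4332, -0.3438, 0.2784]
tcp_rot: [[0.075, -0.997, -0.001], [-0.997, -0.075, 0.002], [-0.002, 0.0, -1.0]]
force: [1.3, 0.1, -0.1]
opening: 0.702
```

Request:
arm_command(
  plan=[
    {"dx":-37.3,"dy":-2.5,"dz":7,"twist":0,"claw":0.7},
    {"dx":-37.3,"dy":-2.5,"dz":7,"twist":0,"claw":0.7},
    {"dx":-37.3,"dy":-2.5,"dz":7,"twist":0,"claw":0.7},
    {"dx":-37.3,"dy":-2.5,"dz":7,"twist":0,"claw":0.7},
    {"dx":-37.3,"dy":-2.5,"dz":7,"twist":0,"claw":0.7},
    {"dx":-37.3,"dy":-2.5,"dz":7,"twist":0,"claw":0.7},
    {"dx":-37.3,"dy":-2.5,"dz":7,"twist":0,"claw":0.7},
    {"dx":-37.3,"dy":-2.5,"dz":7,"twist":0,"claw":0.7},
  ],
)

```text
time_s: 1.48
position: [0.4299, -0.016, 0.2177]
tcp_rot: [[0.074, -0.997, -0.0], [-0.997, -0.074, 0.002], [-0.002, 0.0, -1.0]]
force: [1.9, -0.9, -0.8]
opening: 0.701
```

```bash
python3 - <<'E'
from h import *
C,im=snap("wrist","w1")
print(w2p(C,(.432,.0353,.054)),w2p(C,(.428,.0728,.014)))
snap("top","t1")
go(.432,.0353,.12,94.3)
E
```

```text
[265.34303958 207.17124964] [229.59615487 198.6829879 ]
t 1.58 pos [ 0.4274 -0.012   0.2168] yaw -85.3 q6 68.3
dx -4.62 dy -0.90 dz 9.70 twist 0.4 (alt -179.6) rows>=2.6
```

View pics/w1.png

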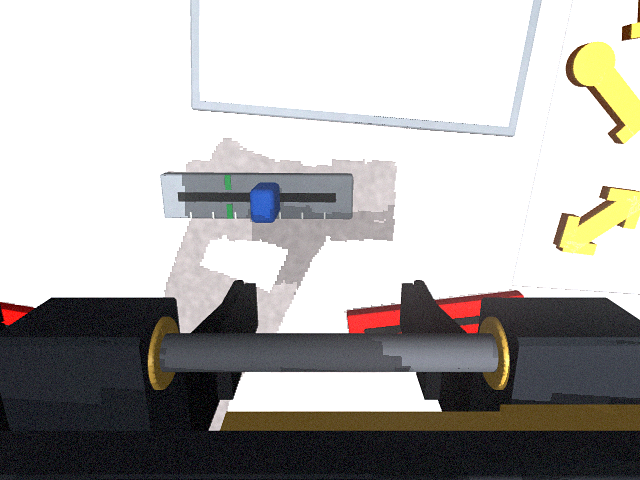

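View pics/t1.png

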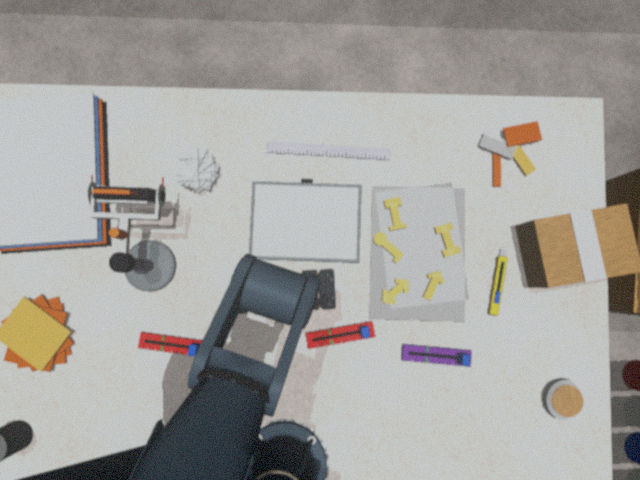

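Request:
arm_command(
  plan=[
    {"dx":-4.6,"dy":-0.9,"dz":4,"twist":0.4,"claw":0.7},
    {"dx":-4.6,"dy":-0.9,"dz":9,"twist":0.4,"claw":0.7},
    {"dx":-4.6,"dy":-0.9,"dz":12,"twist":0.4,"claw":0.7},
    {"dx":-4.6,"dy":-0.9,"dz":15,"twist":0.4,"claw":0.7},
    {"dx":-4.6,"dy":-0.9,"dz":19,"twist":0.4,"claw":0.7},
    {"dx":-4.6,"dy":-0.9,"dz":19,"twist":0.4,"claw":0.7},
    {"dx":-4.6,"dy":-0.9,"dz":19,"twist":0.4,"claw":0.5},
    {"dx":-4.6,"dy":-0.9,"dz":19,"twist":0.4,"claw":0.3},
  ],
)

```text
time_s: 2.25
position: [0.4325, 0.0349, 0.0283]
tcp_rot: [[0.075, -0.997, -0.004], [-0.997, -0.075, 0.005], [-0.005, 0.003, -1.0]]
force: [0.6, 0.1, 0.6]
opening: 0.621
```

```bash
python3 - <<'E'
from h import *
go(.432,.0353,.027,94.3); go(.4362,-.0170,.027,94.3)
E
```

```text
t 2.25 pos [0.4325 0.0349 0.0283] yaw -85.7 q6 74.8
dx -0.04 dy 0.05 dz 0.13 twist -0.0 (alt 180.0) rows>=0.0
t 2.25 pos [0.4325 0.0349 0.0283] yaw -85.7 q6 74.8
dx 5.21 dy 0.02 dz 0.10 twist -0.0 (alt 180.0) rows>=1.2
```

Close, then slide down to the end.

Request:
arm_command(
  plan=[
    {"dx":0,"dy":0,"dz":0,"twist":0,"claw":0.15},
    {"dx":0,"dy":0,"dz":0,"twist":0,"claw":0.15},
    {"dx":0,"dy":0,"dz":0,"twist":0,"claw":0.15},
    {"dx":0,"dy":0,"dz":0,"twist":0,"claw":0.15},
    {"dx":0.7,"dy":0,"dz":0,"twist":0,"claw":0.15},
    {"dx":1.4,"dy":0,"dz":0,"twist":0,"claw":0.15},
    {"dx":2.1,"dy":0,"dz":0,"twist":0,"claw":0.15},
    {"dx":2.8,"dy":0,"dz":0,"twist":0,"claw":0.15},
  ],
)

```text
time_s: 2.92
position: [0.435, 0.0063, 0.0295]
tcp_rot: [[0.074, -0.997, -0.002], [-0.997, -0.074, 0.005], [-0.005, 0.002, -1.0]]
force: [-0.5, 1.6, 15.3]
opening: 0.223
```

Request:
arm_command(
  plan=[
    {"dx":0.7,"dy":0,"dz":0,"twist":0,"claw":0.15},
    {"dx":1.3,"dy":0,"dz":0,"twist":0,"claw":0.15},
    {"dx":1.8,"dy":0,"dz":0,"twist":0,"claw":0.15},
    {"dx":2.1,"dy":0,"dz":0,"twist":0,"claw":0.15},
    {"dx":2.4,"dy":0,"dz":0,"twist":0,"claw":0.15},
    {"dx":2.6,"dy":0,"dz":0,"twist":0,"claw":0.15},
    {"dx":2.6,"dy":0,"dz":0,"twist":0,"claw":0.15},
  ],
)

```text
time_s: 3.5
position: [0.4358, -0.0126, 0.0297]
tcp_rot: [[0.065, -0.998, -0.004], [-0.998, -0.065, 0.015], [-0.015, 0.003, -1.0]]
force: [10.8, 45.8, 6.9]
opening: 0.228
```

```bash
python3 - <<'E'
from h import *
C,im=snap("wrist","w2")
go(.4362,-.0170,.027,94.3)
E
```

```text
t 3.55 pos [ 0.4358 -0.0126  0.0297] yaw -86.2 q6 67.8
dx 0.45 dy -0.02 dz 0.26 twist -0.5 (alt 179.5) rows>=0.1
```

View pics/w2.png

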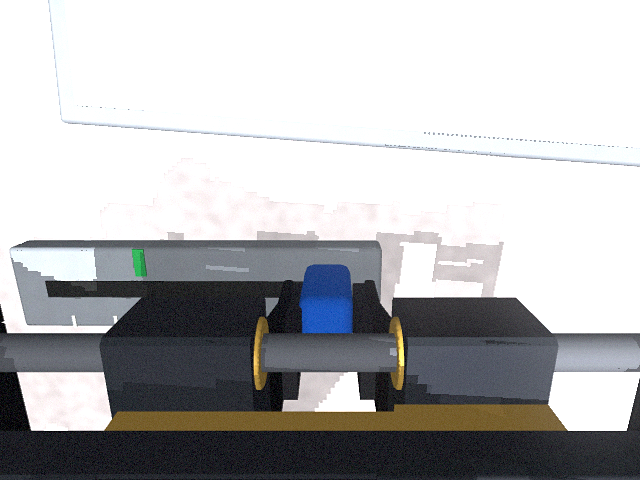

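Request:
arm_command(
  plan=[
    {"dx":-0.1,"dy":0,"dz":0,"twist":0,"claw":0.6},
    {"dx":-0.1,"dy":0,"dz":0,"twist":0,"claw":0.6},
    {"dx":-0.1,"dy":0,"dz":0,"twist":0,"claw":0.6},
    {"dx":-0.1,"dy":0,"dz":-3,"twist":0,"claw":0.6},
    {"dx":-0.1,"dy":0,"dz":-7,"twist":0,"claw":0.8},
    {"dx":2,"dy":-3,"dz":-11,"twist":0,"claw":0.8},
    {"dx":6,"dy":-6,"dz":-15,"twist":0,"claw":0.8},
    {"dx":10,"dy":-6,"dz":-19,"twist":0,"claw":0.8},
  ],
)

```text
time_s: 4.22
position: [0.4942, -0.0811, 0.1877]
tcp_rot: [[0.067, -0.998, -0.001], [-0.998, -0.067, 0.012], [-0.012, -0.0, -1.0]]
force: [1.4, -0.5, -0.4]
opening: 0.74
```

```bash
python3 - <<'E'
from h import *
C,im=snap("wrist","w3",gain=1)
snap("top","t3",(230,170,480,330),3.2)
go(.50,-.28,.27,90)
E
```

```text
t 4.32 pos [ 0.4985 -0.086   0.1906] yaw -86.4 q6 63.2
dx 19.33 dy 0.97 dz -8.05 twist 3.6 (alt -176.4) rows>=5.0
```

View pics/w3.png

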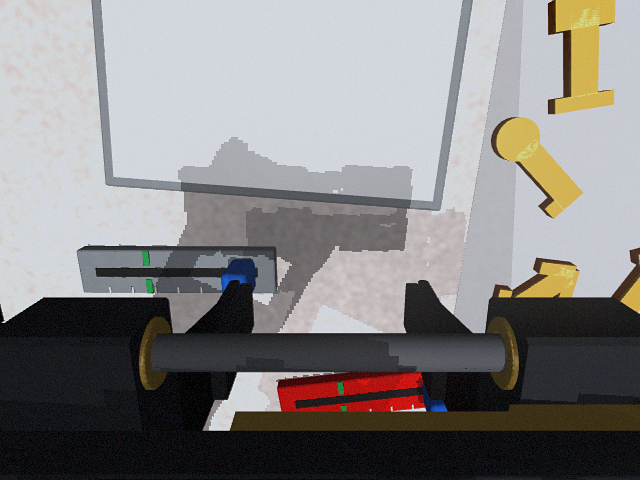

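View pics/t3.png

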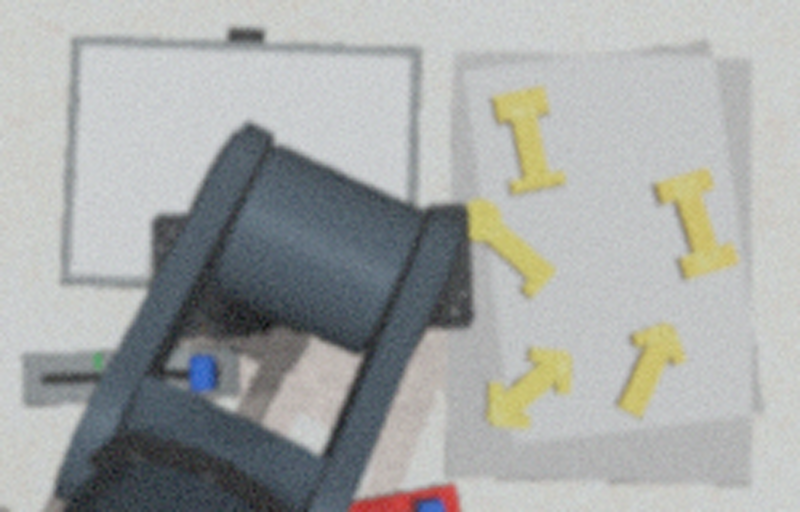

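Request:
arm_command(
  plan=[
    {"dx":19.5,"dy":1.5,"dz":-12,"twist":3.6,"claw":0.8},
    {"dx":19.5,"dy":1.5,"dz":-12,"twist":3.6,"claw":0.8},
    {"dx":19.5,"dy":1.5,"dz":-12,"twist":3.6,"claw":0.8},
    {"dx":19.5,"dy":1.5,"dz":-12,"twist":3.6,"claw":0.8},
    {"dx":19.5,"dy":1.5,"dz":-12,"twist":3.6,"claw":0.8},
    {"dx":19.5,"dy":1.5,"dz":-12,"twist":3.6,"claw":0.8},
    {"dx":19.5,"dy":1.5,"dz":-12,"twist":3.6,"claw":0.8},
    {"dx":19.5,"dy":1.5,"dz":-12,"twist":3.6,"claw":0.8},
  ],
)

```text
time_s: 4.98
position: [0.4935, -0.2841, 0.309]
tcp_rot: [[-0.004, -1.0, 0.01], [-1.0, 0.004, 0.006], [-0.006, -0.01, -1.0]]
force: [0.4, 0.5, -0.7]
opening: 0.799
```

```bash
python3 - <<'E'
from h import *
C,im=snap("wrist","w4",gain=1)
snap("top","t4",(230,170,480,330),3.2)
print(bot.read_state()["position"])
E
```

```text
[ 0.49291228 -0.28121103  0.30765921]
```

View pics/w4.png

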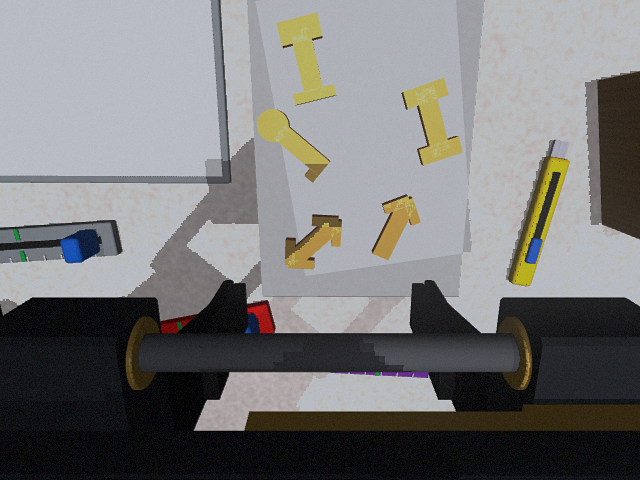

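```bash
cat > seg.py <<'E'
from h import *
def pieces(name,z=0.0125,x0=.40,x1=.76,y0=-.45,y1=.13,res=.0005,out=None,rows=290):
    C,im=load(name); 
    nx=int((x1-x0)/res); ny=int((y1-y0)/res)
    # ortho: u -> y decreasing, v -> x decreasing
    src=np.array([[x1,y1],[x1,y0],[x0,y0],[x0,y1]]); 
    pix=np.float32([w2p(C,(a,b,z)) for a,b in src])
    H=cv2.getPerspectiveTransform(np.float32([[0,0],[ny,0],[ny,nx],[0,nx]]),pix)
    im=im.copy(); 
    if rows: im[rows:]=0
    o=cv2.warpPerspective(im,H,(ny,nx),flags=cv2.INTER_LINEAR|cv2.WARP_INVERSE_MAP)
    hsv=cv2.cvtColor(o,cv2.COLOR_RGB2HSV)
    m=cv2.inRange(hsv,(20,90,60),(35,255,255))
    m=cv2.morphologyEx(m,cv2.MORPH_OPEN,np.ones((7,7)));m=cv2.morphologyEx(m,cv2.MORPH_CLOSE,np.ones((5,5)))
    cs,_=cv2.findContours(m,cv2.RETR_EXTERNAL,cv2.CHAIN_APPROX_NONE)
    res_=[]
    for c in cs:
        A=cv2.contourArea(c)*res*res
        if A<1e-3 or A>4e-3: continue
        mm=np.zeros_like(m);cv2.drawContours(mm,[c],-1,255,-1)
        v,u=np.nonzero(mm); P=np.c_[x1-v*res,y1-u*res]
        mu=P.mean(0); w,V=np.linalg.eigh(np.cov((P-mu).T)); a=V[:,1]
        for k in range(3):  # refine using bar
            b=np.array([-a[1],a[0]]); s=(P-mu)@a; t=(P-mu)@b
            mid=(s.min()+s.max())/2; sel=abs(s-mid)<.012
            # centreline: mean t per s bin
            bins=np.round(s[sel]/.001); uq=np.unique(bins)
            cl=np.array([(q*.001,(t[sel][bins==q].max()+t[sel][bins==q].min())/2) for q in uq])
            wd=np.median([np.ptp(t[sel][bins==q]) for q in uq])
            sl,ic=np.polyfit(cl[:,0],cl[:,1],1)
            mu=mu+b*(ic+sl*mid)+a*mid*1.0 if False else mu+b*(sl*mid+ic)
            a=a+sl*b; a/=np.linalg.norm(a)
        b=np.array([-a[1],a[0]]); s=(P-mu)@a;t=(P-mu)@b
        mid=(s.min()+s.max())/2; L=np.ptp(s); W=np.ptp(t)
        prof=[np.ptp(t[abs(s-mid-f*L/2)<.002]) for f in (-.95,-.8,-.6,-.3,0,.3,.6,.8,.95)]
        cen=mu+a*mid
        print("cen",np.round(cen,4),"ang %.1f L %.1f W %.1f bar %.1f A %.0f"%(np.degrees(np.arctan2(a[1],a[0])),L*1e3,W*1e3,wd*1e3,A*1e6),"prof",np.round(np.array(prof)*1e3))
        q=((y1-cen[1])/res,(x1-cen[0])/res); cv2.circle(o,(int(q[0]),int(q[1])),4,(255,0,0),-1)
        e=cen+a*.04; cv2.line(o,(int(q[0]),int(q[1])),(int((y1-e[1])/res),int((x1-e[0])/res)),(0,0,255),2)
        res_.append((cen,a))
    show("",o,None,.6,1,out=out or name+"_o")
E
python3 - <<'E'
from seg import *
pieces("w4")
pieces("t4",rows=0)
E
```

```text
cen [ 0.4287 -0.2619] ang 134.2 L 77.9 W 33.6 bar 15.2 A 1382 prof [ 8. 25. 33. 17. 15. 24. 29. 21. 13.]
cen [ 0.4496 -0.3558] ang 149.3 L 75.6 W 44.9 bar 17.7 A 1557 prof [14. 26. 39. 37. 19. 19. 17. 19. 18.]
cen [ 0.5447 -0.2433] ang 49.7 L 86.9 W 33.7 bar 19.5 A 1767 prof [ 7. 13. 20. 20. 20. 23. 34. 31. 22.]
cen [ 0.564  -0.3921] ang -161.5 L 79.4 W 44.4 bar 19.9 A 2372 prof [44. 44. 44. 20. 20. 20. 44. 44. 44.]
cen [ 0.6263 -0.2594] ang -167.1 L 79.9 W 43.3 bar 19.0 A 2200 prof [41. 41. 41. 19. 19. 19. 19. 43. 43.]
cen [ 0.6252 -0.2586] ang -167.2 L 75.8 W 39.6 bar 15.9 A 1619 prof [38. 38. 39. 16. 17. 16. 17. 37. 39.]
```

View pics/w4_o.png

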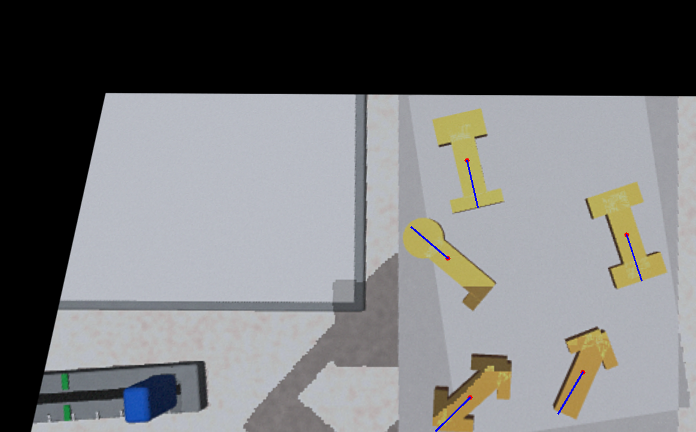

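```bash
python3 - <<'E'
from h import *
go(.6263,-.2594,.10,102.9)
E
```

```text
t 5.08 pos [ 0.4929 -0.2812  0.3077] yaw -90.1 q6 48.5
dx -2.01 dy -13.18 dz 20.88 twist -13.0 (alt 167.0) rows>=5.9
```

Request:
arm_command(
  plan=[
    {"dx":-2.0,"dy":-13.2,"dz":20.8,"twist":-13,"claw":0.5},
    {"dx":-2.0,"dy":-13.2,"dz":20.8,"twist":-13,"claw":0.5},
    {"dx":-2.0,"dy":-13.2,"dz":20.8,"twist":-13,"claw":0.5},
    {"dx":-2.0,"dy":-13.2,"dz":20.8,"twist":-13,"claw":0.5},
    {"dx":-2.0,"dy":-13.2,"dz":20.8,"twist":-13,"claw":0.5},
    {"dx":-2.0,"dy":-13.2,"dz":20.8,"twist":-13,"claw":0.5},
    {"dx":-2.0,"dy":-13.2,"dz":20.8,"twist":-13,"claw":0.5},
    {"dx":-2.0,"dy":-13.2,"dz":20.8,"twist":-13,"claw":0.5},
  ],
)

```text
time_s: 5.75
position: [0.624, -0.2558, 0.0958]
tcp_rot: [[0.227, -0.974, -0.002], [-0.974, -0.227, 0.015], [-0.015, -0.002, -1.0]]
force: [0.0, -1.0, 0.2]
opening: 0.506
```

```bash
python3 - <<'E'
from h import *
go(.6263,-.2594,.003,102.9)
snap("wrist","w5",gain=1)
E
```

```text
t 5.75 pos [ 0.624  -0.2558  0.0958] yaw -76.9 q6 44.4
dx 0.54 dy -0.13 dz 9.27 twist 0.2 (alt -179.8) rows>=2.2
```

View pics/w5.png

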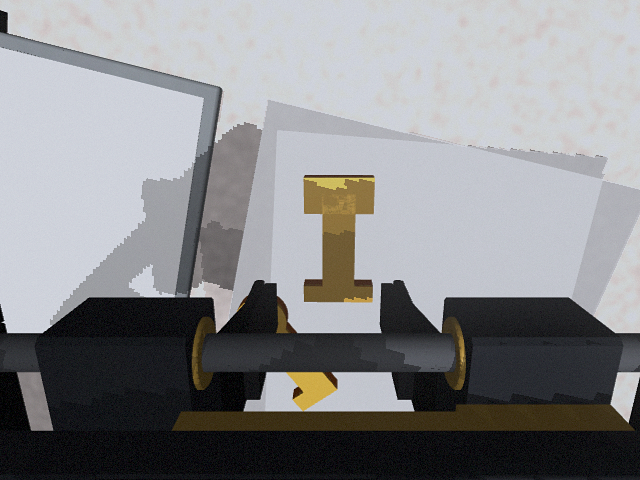

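```bash
python3 - <<'E'
from h import *
C,im=load("w5")
print(w2p(C,(.6263,-.2594,.0125)))
print(p2w(C,339,243,.0125))
E
```

```text
[337.8337284  243.28125537]
[ 0.62664109 -0.26005266  0.0125    ]
```

Request:
arm_command(
  plan=[
    {"dx":0.6,"dy":-0.1,"dz":4,"twist":0,"claw":0.5},
    {"dx":0.6,"dy":-0.1,"dz":7,"twist":0,"claw":0.5},
    {"dx":0.6,"dy":-0.1,"dz":9.2,"twist":0,"claw":0.5},
    {"dx":0.6,"dy":-0.1,"dz":9.2,"twist":0,"claw":0.5},
    {"dx":0.6,"dy":-0.1,"dz":9.2,"twist":0,"claw":0.5},
    {"dx":0.6,"dy":-0.1,"dz":9.2,"twist":0,"claw":0.5},
  ],
)

```text
time_s: 6.3
position: [0.6292, -0.2632, 0.0105]
tcp_rot: [[0.226, -0.974, 0.008], [-0.974, -0.225, 0.009], [-0.007, -0.009, -1.0]]
force: [0.1, 0.9, 0.6]
opening: 0.498
```

Request:
arm_command(
  plan=[
    {"dx":0,"dy":0,"dz":0,"twist":0,"claw":0.1},
    {"dx":0,"dy":0,"dz":0,"twist":0,"claw":0.1},
    {"dx":0,"dy":0,"dz":0,"twist":0,"claw":0.1},
    {"dx":0,"dy":0,"dz":0,"twist":0,"claw":0.1},
    {"dx":0,"dy":0,"dz":-1,"twist":0,"claw":0.1},
    {"dx":0,"dy":0,"dz":-4,"twist":0,"claw":0.1},
    {"dx":0,"dy":0,"dz":-7,"twist":0,"claw":0.1},
    {"dx":0,"dy":0,"dz":-10,"twist":0,"claw":0.1},
  ],
)

```text
time_s: 6.97
position: [0.6281, -0.2639, 0.1116]
tcp_rot: [[0.226, -0.974, 0.007], [-0.974, -0.226, 0.009], [-0.007, -0.008, -1.0]]
force: [-0.0, -0.1, 0.6]
opening: 0.108
```

```bash
python3 - <<'E'
from h import *
snap("wrist","w6",gain=1)
go(.648,.057,.09,89)
E
```

```text
t 7.02 pos [ 0.632  -0.2662  0.1191] yaw -76.9 q6 44.1
dx -31.13 dy -8.81 dz 3.00 twist 14.1 (alt -165.9) rows>=7.8
```

View pics/w6.png

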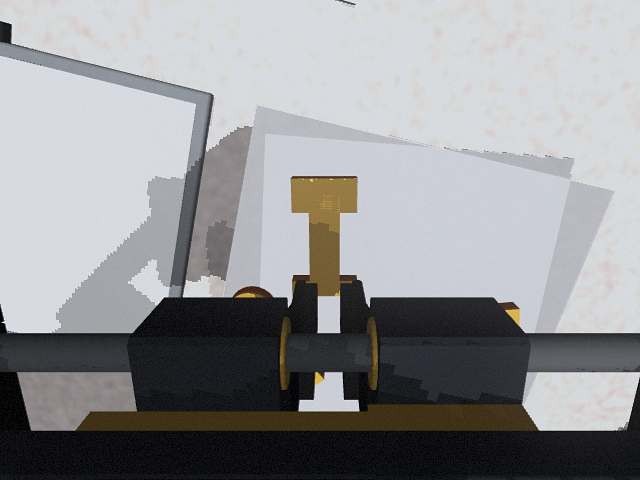

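Request:
arm_command(
  plan=[
    {"dx":0,"dy":0,"dz":0,"twist":0,"claw":0.5},
    {"dx":0,"dy":0,"dz":0,"twist":0,"claw":0.5},
    {"dx":0,"dy":0,"dz":0,"twist":0,"claw":0.5},
    {"dx":0,"dy":0,"dz":0,"twist":0,"claw":0.5},
  ],
)

```text
time_s: 7.35
position: [0.6309, -0.2656, 0.1177]
tcp_rot: [[0.226, -0.974, 0.015], [-0.974, -0.226, 0.004], [-0.0, -0.015, -1.0]]
force: [-0.2, -0.3, -0.2]
opening: 0.324
```

```bash
python3 - <<'E'
from seg import *
for i in range(2):
  s=bot.read_state();print(s["time_s"],s["position"],s["qvel"],s["force"])
C,im=snap("wrist","w7",gain=1)
s=bot.read_state();print(s["time_s"],s["position"])
print(p2w(C,318,243,.0125),w2p(C,(.6263,-.2594,.0125)))
pieces("w7",rows=300)
E
```

```text
7.35 [ 0.63093903 -0.26563529  0.11766433] [-0.07976604  0.67357765  0.190234    0.01011454 -0.10376056  0.03530043] [-0.23456433 -0.29503813 -0.16517017]
7.35 [ 0.63093903 -0.26563529  0.11766433] [-0.07976604  0.67357765  0.190234    0.01011454 -0.10376056  0.03530043] [-0.23456433 -0.29503813 -0.16517017]
7.4 [ 0.63086964 -0.26557308  0.11735841]
[ 0.6255055  -0.25918329  0.0125    ] [318.57883127 241.95824088]
```

View pics/w7.png

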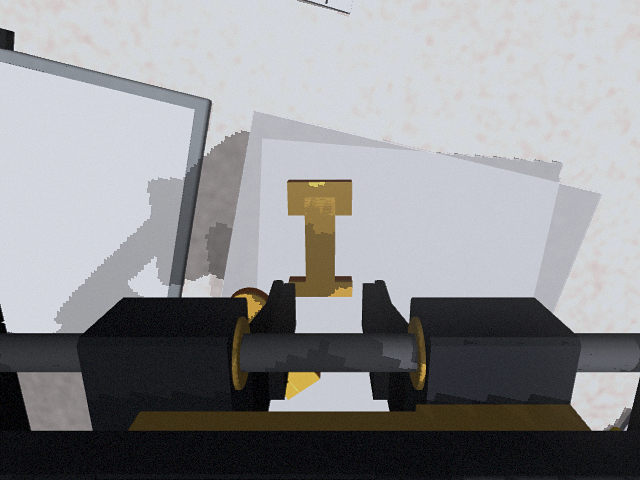

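```bash
python3 - <<'E'
from h import *
go(.6260,-.2592,.04,102.9)
E
```

```text
t 7.40 pos [ 0.6309 -0.2656  0.1174] yaw -76.9 q6 44.1
dx -0.73 dy 0.45 dz 7.73 twist 0.2 (alt -179.8) rows>=1.9
```

Request:
arm_command(
  plan=[
    {"dx":-0.7,"dy":0.4,"dz":4,"twist":0,"claw":0.5},
    {"dx":-0.7,"dy":0.4,"dz":7,"twist":0,"claw":0.5},
    {"dx":-0.7,"dy":0.4,"dz":8,"twist":0,"claw":0.5},
    {"dx":-0.7,"dy":0.4,"dz":8,"twist":0,"claw":0.5},
    {"dx":-0.7,"dy":0.4,"dz":8,"twist":0,"claw":0.5},
    {"dx":-0.7,"dy":0.4,"dz":8,"twist":0,"claw":0.5},
    {"dx":-0.7,"dy":0.4,"dz":8,"twist":0,"claw":0.5},
  ],
)

```text
time_s: 7.98
position: [0.6281, -0.2603, 0.0394]
tcp_rot: [[0.226, -0.974, 0.018], [-0.974, -0.226, 0.002], [0.002, -0.018, -1.0]]
force: [0.2, 0.1, 0.6]
opening: 0.501
```

```bash
python3 - <<'E'
from h import *
go(.6260,-.2592,.003,102.9)
E
```

```text
t 7.98 pos [ 0.6281 -0.2603  0.0394] yaw -76.9 q6 44.2
dx -0.17 dy 0.24 dz 3.63 twist 0.2 (alt -179.8) rows>=0.9
```

Request:
arm_command(
  plan=[
    {"dx":-0.2,"dy":0.2,"dz":2,"twist":0,"claw":0.5},
    {"dx":-0.2,"dy":0.2,"dz":3.6,"twist":0,"claw":0.5},
    {"dx":-0.2,"dy":0.2,"dz":3.6,"twist":0,"claw":0.5},
    {"dx":-0.2,"dy":0.2,"dz":3.6,"twist":0,"claw":0.5},
    {"dx":-0.2,"dy":0.2,"dz":3.6,"twist":0,"claw":0.5},
    {"dx":-0.2,"dy":0.2,"dz":3.6,"twist":0,"claw":0.5},
  ],
)

```text
time_s: 8.48
position: [0.6275, -0.2595, 0.005]
tcp_rot: [[0.226, -0.974, 0.02], [-0.974, -0.226, 0.0], [0.004, -0.02, -1.0]]
force: [0.5, -1.0, 0.3]
opening: 0.501
```

Request:
arm_command(
  plan=[
    {"dx":-0.1,"dy":0.1,"dz":0.3,"twist":0,"claw":0.5},
    {"dx":-0.1,"dy":0.1,"dz":0.3,"twist":0,"claw":0.1},
    {"dx":-0.1,"dy":0.1,"dz":0.3,"twist":0,"claw":0.1},
    {"dx":-0.1,"dy":0.1,"dz":0.3,"twist":0,"claw":0.1},
    {"dx":-0.1,"dy":0.1,"dz":0.3,"twist":0,"claw":0.1},
    {"dx":-0.1,"dy":0.1,"dz":0.3,"twist":0,"claw":0.1},
    {"dx":-0.1,"dy":0.1,"dz":0.3,"twist":0,"claw":0.1},
  ],
)

```text
time_s: 9.07
position: [0.6264, -0.2589, 0.0021]
tcp_rot: [[0.226, -0.974, 0.021], [-0.974, -0.226, -0.0], [0.005, -0.02, -1.0]]
force: [-0.6, 0.6, 1.4]
opening: 0.225
```

Request:
arm_command(
  plan=[
    {"dx":0,"dy":0,"dz":-2,"twist":0,"claw":0.1},
    {"dx":0,"dy":0,"dz":-5,"twist":0,"claw":0.1},
    {"dx":0,"dy":0,"dz":-8,"twist":0,"claw":0.1},
    {"dx":-4,"dy":-1,"dz":-9,"twist":2,"claw":0.1},
    {"dx":-8,"dy":-2,"dz":-9,"twist":6,"claw":0.1},
    {"dx":-11.5,"dy":-3,"dz":-9,"twist":10,"claw":0.1},
    {"dx":-15,"dy":-4,"dz":-9,"twist":14,"claw":0.1},
    {"dx":-18,"dy":-5,"dz":-9,"twist":14,"claw":0.1},
  ],
)

```text
time_s: 9.73
position: [0.6318, -0.0698, 0.0922]
tcp_rot: [[-0.019, -1.0, 0.019], [-1.0, 0.019, 0.001], [-0.001, -0.019, -1.0]]
force: [1.2, -0.4, 0.3]
opening: 0.228
```

```bash
python3 - <<'E'
from h import *
go(.648,.057,.08,89)
E
```

```text
t 9.73 pos [ 0.6318 -0.0698  0.0922] yaw -91.1 q6 74.3
dx -12.71 dy -1.36 dz 1.26 twist -0.1 (alt 179.9) rows>=3.1
```

Request:
arm_command(
  plan=[
    {"dx":-4,"dy":-0.5,"dz":0,"twist":0,"claw":0.1},
    {"dx":-8,"dy":-1,"dz":0,"twist":0,"claw":0.1},
    {"dx":-11,"dy":-1.3,"dz":1,"twist":0,"claw":0.1},
    {"dx":-12.7,"dy":-1.4,"dz":3,"twist":0,"claw":0.1},
    {"dx":-12.7,"dy":-1.4,"dz":5,"twist":0,"claw":0.1},
    {"dx":-12.7,"dy":-1.4,"dz":5,"twist":0,"claw":0.1},
    {"dx":-12.7,"dy":-1.4,"dz":5,"twist":0,"claw":0.1},
    {"dx":-12.7,"dy":-1.4,"dz":5,"twist":0,"claw":0.1},
  ],
)

```text
time_s: 10.4
position: [0.6496, 0.0563, 0.0432]
tcp_rot: [[-0.019, -1.0, 0.02], [-1.0, 0.019, 0.001], [-0.001, -0.02, -1.0]]
force: [0.8, -0.6, -0.7]
opening: 0.225
```

```bash
python3 - <<'E'
from h import *
go(.648,.057,.013,89)
E
```

```text
t 10.40 pos [0.6496 0.0563 0.0432] yaw -91.1 q6 86.1
dx -0.06 dy 0.22 dz 3.02 twist -0.1 (alt 179.9) rows>=0.7
```

Request:
arm_command(
  plan=[
    {"dx":0,"dy":0.2,"dz":2,"twist":0,"claw":0.1},
    {"dx":0,"dy":0.2,"dz":3.2,"twist":0,"claw":0.1},
    {"dx":0,"dy":0.2,"dz":3.2,"twist":0,"claw":0.1},
    {"dx":0,"dy":0.2,"dz":3.2,"twist":0,"claw":0.1},
    {"dx":0,"dy":0.2,"dz":3.2,"twist":0,"claw":0.1},
    {"dx":0,"dy":0.2,"dz":3.2,"twist":0,"claw":0.1},
  ],
)

```text
time_s: 10.9
position: [0.6486, 0.0561, 0.0119]
tcp_rot: [[-0.02, -1.0, 0.021], [-1.0, 0.02, 0.0], [-0.001, -0.021, -1.0]]
force: [0.2, 0.7, -0.5]
opening: 0.227
```

Request:
arm_command(
  plan=[
    {"dx":0,"dy":0,"dz":0.2,"twist":0,"claw":0.1},
    {"dx":0,"dy":0,"dz":0.2,"twist":0,"claw":0.1},
    {"dx":0,"dy":0,"dz":0.2,"twist":0,"claw":0.5},
    {"dx":0,"dy":0,"dz":0.2,"twist":0,"claw":0.5},
    {"dx":0,"dy":0,"dz":0.2,"twist":0,"claw":0.5},
    {"dx":0,"dy":0,"dz":-3,"twist":0,"claw":0.5},
    {"dx":0,"dy":0,"dz":-7,"twist":0,"claw":0.5},
    {"dx":0,"dy":0,"dz":-10,"twist":0,"claw":0.5},
  ],
)

```text
time_s: 11.57
position: [0.6467, 0.0561, 0.1135]
tcp_rot: [[-0.02, -1.0, 0.021], [-1.0, 0.02, 0.0], [-0.001, -0.021, -1.0]]
force: [1.6, 0.5, 0.7]
opening: 0.491
```

```bash
python3 - <<'E'
from h import *
snap("wrist","w8",gain=1)
go(.564,-.3921,.1,108.5)
E
```

```text
t 11.62 pos [0.6509 0.0559 0.1202] yaw -91.1 q6 86.1
dx 44.96 dy 7.88 dz 1.76 twist -19.6 (alt 160.4) rows>=11.0
```

View pics/w8.png

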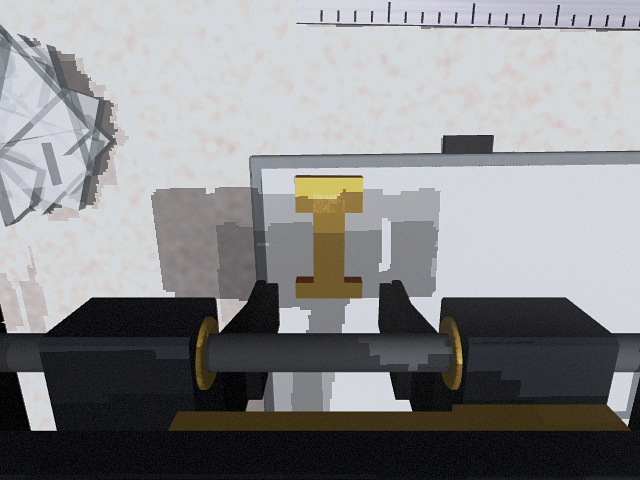

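Request:
arm_command(
  plan=[
    {"dx":28,"dy":4.9,"dz":1,"twist":-12,"claw":0.5},
    {"dx":28,"dy":4.9,"dz":1,"twist":-12,"claw":0.5},
    {"dx":28,"dy":4.9,"dz":1,"twist":-12,"claw":0.5},
    {"dx":28,"dy":4.9,"dz":1,"twist":-12,"claw":0.5},
    {"dx":28,"dy":4.9,"dz":1,"twist":-12,"claw":0.5},
    {"dx":28,"dy":4.9,"dz":1,"twist":-12,"claw":0.5},
    {"dx":28,"dy":4.9,"dz":1,"twist":-12,"claw":0.5},
    {"dx":28,"dy":4.9,"dz":1,"twist":-12,"claw":0.5},
  ],
)

```text
time_s: 12.28
position: [0.5965, -0.2309, 0.1088]
tcp_rot: [[0.182, -0.983, 0.036], [-0.983, -0.183, -0.005], [0.012, -0.034, -0.999]]
force: [0.5, 0.4, -1.0]
opening: 0.501
```

```bash
python3 - <<'E'
from h import *
go(.564,-.3921,.12,108.5)
E
```

```text
t 12.28 pos [ 0.5965 -0.2309  0.1088] yaw -79.5 q6 47.3
dx 15.27 dy 6.10 dz -1.15 twist -8.0 (alt 172.0) rows>=4.0
```

Request:
arm_command(
  plan=[
    {"dx":4,"dy":1.5,"dz":0,"twist":-4,"claw":0.5},
    {"dx":8,"dy":3,"dz":-1,"twist":-8,"claw":0.5},
    {"dx":12,"dy":5,"dz":-1,"twist":-8,"claw":0.5},
    {"dx":15.3,"dy":6.1,"dz":-1,"twist":-8,"claw":0.5},
    {"dx":15.3,"dy":6.1,"dz":-1,"twist":-8,"claw":0.5},
    {"dx":15.3,"dy":6.1,"dz":-1,"twist":-8,"claw":0.5},
    {"dx":15.3,"dy":6.1,"dz":-1,"twist":-8,"claw":0.5},
    {"dx":15.3,"dy":6.1,"dz":-1,"twist":-8,"claw":0.5},
  ],
)

```text
time_s: 12.95
position: [0.5641, -0.39, 0.118]
tcp_rot: [[0.319, -0.947, 0.035], [-0.948, -0.319, -0.003], [0.014, -0.032, -0.999]]
force: [-0.4, 0.5, 0.4]
opening: 0.501
```

```bash
python3 - <<'E'
from seg import *
snap("wrist","w9",gain=1)
pieces("w9",rows=300)
go(.564,-.3921,.12,108.5)
E
```

```text
cen [ 0.5448 -0.2439] ang 49.3 L 87.5 W 36.1 bar 20.2 A 2015 prof [28. 30. 20. 20. 21. 23. 34. 31. 21.]
t 13.00 pos [ 0.5643 -0.3899  0.1181] yaw -71.4 q6 26.1
dx 0.20 dy 0.10 dz -0.19 twist 0.1 (alt -179.9) rows>=0.1
```

View pics/w9.png

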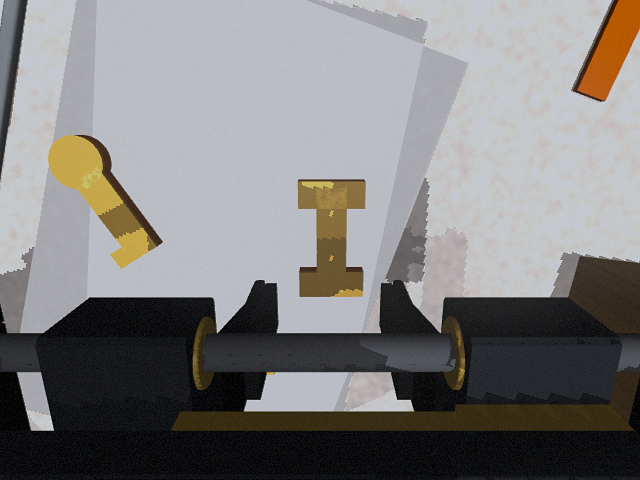

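Request:
arm_command(
  plan=[
    {"dx":0.2,"dy":0.1,"dz":4,"twist":0,"claw":0.5},
  ],
)

```text
time_s: 13.08
position: [0.571, -0.3944, 0.086]
tcp_rot: [[0.321, -0.946, 0.047], [-0.947, -0.322, -0.015], [0.029, -0.04, -0.999]]
force: [1.4, -1.0, 1.4]
opening: 0.499
```

Request:
arm_command(
  plan=[
    {"dx":0,"dy":0,"dz":0,"twist":0,"claw":0.5},
    {"dx":0,"dy":0,"dz":0,"twist":0,"claw":0.5},
    {"dx":0,"dy":0,"dz":0,"twist":0,"claw":0.5},
    {"dx":0,"dy":0,"dz":0,"twist":0,"claw":0.5},
  ],
)

```text
time_s: 13.42
position: [0.5725, -0.3947, 0.0891]
tcp_rot: [[0.322, -0.945, 0.05], [-0.946, -0.324, -0.018], [0.033, -0.042, -0.999]]
force: [0.2, 0.3, 0.0]
opening: 0.502
```

```bash
python3 - <<'E'
from h import *
C,im=load("w9")
print(w2p(C,(.564,-.3921,.0125)), p2w(C,331,238,.0125),bot.read_state()["tcp_rot"][:,2])
go(.564,-.3921,.04,108.5)
E
```

```text
[329.93354003 241.04400295] [ 0.56621554 -0.39210181  0.0125    ] [ 0.05037752 -0.01785168 -0.99857069]
t 13.42 pos [ 0.5725 -0.3947  0.0891] yaw -71.2 q6 25.9
dx -0.68 dy 0.93 dz 4.85 twist 0.3 (alt -179.7) rows>=1.2
```

Request:
arm_command(
  plan=[
    {"dx":0,"dy":0,"dz":-4,"twist":0,"claw":0.5},
  ],
)

```text
time_s: 13.5
position: [0.5667, -0.3901, 0.1209]
tcp_rot: [[0.323, -0.946, 0.039], [-0.946, -0.324, -0.007], [0.019, -0.035, -0.999]]
force: [-0.8, 0.5, -2.0]
opening: 0.501
```

Request:
arm_command(
  plan=[
    {"dx":0,"dy":0,"dz":0,"twist":0,"claw":0.5},
    {"dx":0,"dy":0,"dz":0,"twist":0,"claw":0.5},
    {"dx":0,"dy":0,"dz":0,"twist":0,"claw":0.5},
    {"dx":0,"dy":0,"dz":0,"twist":0,"claw":0.5},
  ],
)

```text
time_s: 13.83
position: [0.5667, -0.3901, 0.1221]
tcp_rot: [[0.323, -0.946, 0.04], [-0.946, -0.324, -0.008], [0.021, -0.035, -0.999]]
force: [-0.3, -1.1, 0.4]
opening: 0.5
```

Request:
arm_command(
  plan=[
    {"dx":0,"dy":0,"dz":-4,"twist":0,"claw":0.5},
  ],
)

```text
time_s: 13.92
position: [0.5604, -0.3854, 0.153]
tcp_rot: [[0.323, -0.946, 0.026], [-0.946, -0.323, 0.005], [0.003, -0.027, -1.0]]
force: [-0.4, -0.6, -1.7]
opening: 0.503
```

Request:
arm_command(
  plan=[
    {"dx":0,"dy":0,"dz":0,"twist":0,"claw":0.5},
    {"dx":0,"dy":0,"dz":0,"twist":0,"claw":0.5},
  ],
)

```text
time_s: 14.08
position: [0.5606, -0.3859, 0.1543]
tcp_rot: [[0.323, -0.946, 0.028], [-0.946, -0.323, 0.004], [0.005, -0.027, -1.0]]
force: [0.7, 0.6, -0.4]
opening: 0.502
```

Request:
arm_command(
  plan=[
    {"dx":0,"dy":0,"dz":-4,"twist":0,"claw":0.5},
  ],
)

```text
time_s: 14.17
position: [0.5547, -0.3815, 0.1851]
tcp_rot: [[0.323, -0.946, 0.013], [-0.946, -0.323, 0.018], [-0.013, -0.018, -1.0]]
force: [-0.2, 0.3, -1.0]
opening: 0.499
```

Request:
arm_command(
  plan=[
    {"dx":0,"dy":0,"dz":0,"twist":0,"claw":0.5},
    {"dx":0,"dy":0,"dz":0,"twist":0,"claw":0.5},
  ],
)

```text
time_s: 14.33
position: [0.5548, -0.3817, 0.1858]
tcp_rot: [[0.323, -0.946, 0.014], [-0.946, -0.323, 0.017], [-0.011, -0.019, -1.0]]
force: [-0.4, -0.2, -0.9]
opening: 0.499
```

Request:
arm_command(
  plan=[
    {"dx":0,"dy":0,"dz":-4,"twist":0,"claw":0.5},
  ],
)

```text
time_s: 14.42
position: [0.5494, -0.378, 0.2165]
tcp_rot: [[0.322, -0.947, -0.001], [-0.946, -0.322, 0.031], [-0.029, -0.009, -1.0]]
force: [-0.5, 1.3, -1.5]
opening: 0.499
```

Request:
arm_command(
  plan=[
    {"dx":0,"dy":0,"dz":0,"twist":0,"claw":0.5},
    {"dx":0,"dy":0,"dz":0,"twist":0,"claw":0.5},
  ],
)

```text
time_s: 14.58
position: [0.5494, -0.378, 0.2168]
tcp_rot: [[0.322, -0.947, -0.0], [-0.946, -0.322, 0.03], [-0.029, -0.01, -1.0]]
force: [-0.5, -0.1, -0.6]
opening: 0.5
```

Request:
arm_command(
  plan=[
    {"dx":0,"dy":0,"dz":4,"twist":0,"claw":0.5},
  ],
)

```text
time_s: 14.67
position: [0.5535, -0.3807, 0.1837]
tcp_rot: [[0.323, -0.946, 0.012], [-0.946, -0.322, 0.019], [-0.014, -0.017, -1.0]]
force: [2.2, -0.8, 0.0]
opening: 0.503
```

Request:
arm_command(
  plan=[
    {"dx":0,"dy":0,"dz":0,"twist":0,"claw":0.5},
    {"dx":0,"dy":0,"dz":0,"twist":0,"claw":0.5},
    {"dx":0,"dy":0,"dz":0,"twist":0,"claw":0.5},
  ],
)

```text
time_s: 14.92
position: [0.5538, -0.381, 0.1841]
tcp_rot: [[0.323, -0.946, 0.012], [-0.946, -0.322, 0.018], [-0.013, -0.018, -1.0]]
force: [1.0, -0.5, -0.3]
opening: 0.498
```

```bash
python3 - <<'E'
from seg import *
C,im=snap("wrist","w10",gain=1)
pieces("w10",rows=300)
print(w2p(C,(.564,-.3921,.0125)),bot.read_state()["tcp_rot"][:,2])
go(.565,-.3921,.06,108.5)
E
```

```text
cen [ 0.5549 -0.2315] ang 50.4 L 56.0 W 33.9 bar 25.9 A 1243 prof [ 6. 19. 20. 20. 28. 33. 33. 27. 19.]
[348.95329973 208.8177216 ] [ 0.01347537  0.0173038  -0.99975947]
t 14.97 pos [ 0.5541 -0.3813  0.1849] yaw -71.2 q6 26.1
dx 1.53 dy -0.45 dz 12.48 twist 0.3 (alt -179.7) rows>=3.0
```

View pics/w10.png

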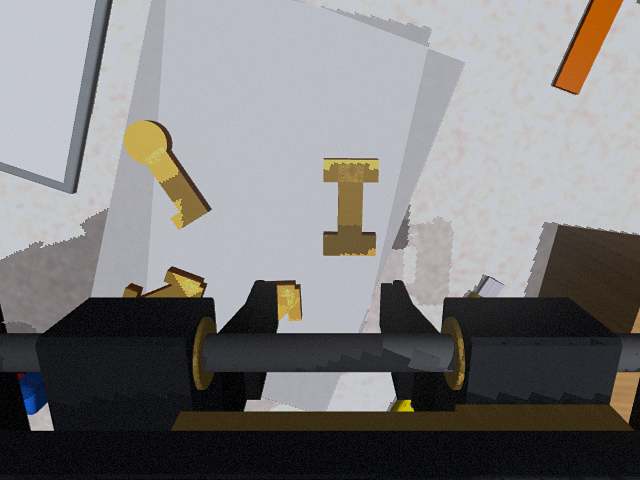

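Request:
arm_command(
  plan=[
    {"dx":1.5,"dy":-0.4,"dz":3,"twist":0,"claw":0.5},
    {"dx":1.5,"dy":-0.4,"dz":6.5,"twist":0,"claw":0.5},
    {"dx":1.5,"dy":-0.4,"dz":10,"twist":0,"claw":0.5},
    {"dx":1.5,"dy":-0.4,"dz":12.5,"twist":0,"claw":0.5},
    {"dx":1.5,"dy":-0.4,"dz":14,"twist":0,"claw":0.5},
    {"dx":1.5,"dy":-0.4,"dz":14.5,"twist":0,"claw":0.5},
    {"dx":1.5,"dy":-0.4,"dz":14.5,"twist":0,"claw":0.5},
    {"dx":1.5,"dy":-0.4,"dz":14.5,"twist":0,"claw":0.5},
  ],
)

```text
time_s: 15.63
position: [0.5657, -0.3927, 0.0415]
tcp_rot: [[0.323, -0.946, 0.016], [-0.947, -0.322, 0.015], [-0.009, -0.02, -1.0]]
force: [1.1, -0.6, 0.5]
opening: 0.499
```

```bash
python3 - <<'E'
from h import *
go(.565,-.3921,.003,108.5)
E
```

```text
t 15.63 pos [ 0.5657 -0.3927  0.0415] yaw -71.2 q6 25.7
dx -0.05 dy 0.12 dz 3.85 twist 0.3 (alt -179.7) rows>=0.9
```

Request:
arm_command(
  plan=[
    {"dx":0,"dy":0.1,"dz":2,"twist":0,"claw":0.5},
    {"dx":0,"dy":0.1,"dz":3.4,"twist":0,"claw":0.5},
    {"dx":0,"dy":0.1,"dz":4,"twist":0,"claw":0.5},
    {"dx":0,"dy":0.1,"dz":4,"twist":0,"claw":0.5},
    {"dx":0,"dy":0.1,"dz":4,"twist":0,"claw":0.1},
    {"dx":0,"dy":0.1,"dz":4,"twist":0,"claw":0.1},
    {"dx":0,"dy":0.1,"dz":4,"twist":0,"claw":0.1},
    {"dx":0,"dy":0.1,"dz":4,"twist":0,"claw":0.1},
  ],
)

```text
time_s: 16.3
position: [0.5656, -0.3925, 0.0019]
tcp_rot: [[0.323, -0.946, 0.016], [-0.946, -0.322, 0.015], [-0.009, -0.02, -1.0]]
force: [0.6, -0.1, 0.4]
opening: 0.283
```

Request:
arm_command(
  plan=[
    {"dx":0,"dy":0,"dz":0,"twist":0,"claw":0.1},
    {"dx":0,"dy":0,"dz":-2,"twist":0,"claw":0.1},
    {"dx":0,"dy":0,"dz":-5,"twist":0,"claw":0.1},
    {"dx":0,"dy":0,"dz":-7.5,"twist":0,"claw":0.1},
    {"dx":0,"dy":0,"dz":-9,"twist":0,"claw":0.1},
    {"dx":0,"dy":0,"dz":-9,"twist":0,"claw":0.1},
    {"dx":0,"dy":0,"dz":-9,"twist":0,"claw":0.1},
    {"dx":0,"dy":0,"dz":-9,"twist":0,"claw":0.1},
  ],
)

```text
time_s: 16.97
position: [0.5633, -0.3931, 0.0907]
tcp_rot: [[0.323, -0.946, 0.014], [-0.946, -0.322, 0.016], [-0.011, -0.019, -1.0]]
force: [-1.0, -1.2, -0.6]
opening: 0.223
```

```bash
python3 - <<'E'
from h import *
go(.649,-.033,.08,89)
E
```

```text
t 16.97 pos [ 0.5633 -0.3931  0.0907] yaw -71.2 q6 25.6
dx -31.30 dy -19.69 dz 1.78 twist 19.8 (alt -160.2) rows>=8.9
```

Request:
arm_command(
  plan=[
    {"dx":-2.5,"dy":-1.5,"dz":0,"twist":2,"claw":0.1},
    {"dx":-5.5,"dy":-3.4,"dz":0,"twist":5,"claw":0.1},
    {"dx":-9,"dy":-5.6,"dz":0,"twist":8,"claw":0.1},
    {"dx":-12,"dy":-7.6,"dz":0,"twist":11,"claw":0.1},
    {"dx":-14.5,"dy":-9.2,"dz":0,"twist":13,"claw":0.1},
    {"dx":-16.5,"dy":-10.4,"dz":0,"twist":14,"claw":0.1},
    {"dx":-16.5,"dy":-10.4,"dz":0,"twist":14,"claw":0.1},
    {"dx":-16.5,"dy":-10.4,"dz":0,"twist":14,"claw":0.1},
  ],
)

```text
time_s: 17.63
position: [0.6076, -0.2013, 0.0925]
tcp_rot: [[0.087, -0.996, 0.011], [-0.996, -0.087, 0.018], [-0.017, -0.012, -1.0]]
force: [-0.6, -0.2, -1.0]
opening: 0.229
```

```bash
python3 - <<'E'
from h import *
go(.649,-.033,.05,89)
E
```

```text
t 17.63 pos [ 0.6076 -0.2013  0.0925] yaw -85.0 q6 55.2
dx -16.33 dy -5.53 dz 4.60 twist 6.0 (alt -174.0) rows>=4.3
```

Request:
arm_command(
  plan=[
    {"dx":-3,"dy":-1,"dz":0,"twist":2,"claw":0.1},
    {"dx":-6.5,"dy":-2.2,"dz":0,"twist":4,"claw":0.1},
    {"dx":-10,"dy":-3.4,"dz":0.5,"twist":6,"claw":0.1},
    {"dx":-13.5,"dy":-4.6,"dz":2,"twist":6,"claw":0.1},
    {"dx":-16.3,"dy":-5.5,"dz":4,"twist":6,"claw":0.1},
    {"dx":-16.3,"dy":-5.5,"dz":4.6,"twist":6,"claw":0.1},
    {"dx":-16.3,"dy":-5.5,"dz":4.6,"twist":6,"claw":0.1},
    {"dx":-16.3,"dy":-5.5,"dz":4.6,"twist":6,"claw":0.1},
  ],
)

```text
time_s: 18.3
position: [0.6482, -0.0347, 0.0489]
tcp_rot: [[-0.018, -1.0, 0.009], [-1.0, 0.018, 0.018], [-0.018, -0.009, -1.0]]
force: [0.9, 0.1, -0.2]
opening: 0.227
```

```bash
python3 - <<'E'
from h import *
go(.649,-.033,.0105,89)
E
```

```text
t 18.30 pos [ 0.6482 -0.0347  0.0489] yaw -91.0 q6 76.7
dx -0.10 dy -0.04 dz 3.84 twist -0.0 (alt 180.0) rows>=0.9
```

Still held. Lower, release, rise.

Request:
arm_command(
  plan=[
    {"dx":0,"dy":0,"dz":1.5,"twist":0,"claw":0.1},
    {"dx":0,"dy":0,"dz":3,"twist":0,"claw":0.1},
    {"dx":0,"dy":0,"dz":3.8,"twist":0,"claw":0.1},
    {"dx":0,"dy":0,"dz":3.9,"twist":0,"claw":0.1},
    {"dx":0,"dy":0,"dz":3.9,"twist":0,"claw":0.1},
    {"dx":0,"dy":0,"dz":3.9,"twist":0,"claw":0.1},
  ],
)

```text
time_s: 18.8
position: [0.649, -0.0353, 0.0104]
tcp_rot: [[-0.02, -1.0, 0.01], [-1.0, 0.02, 0.017], [-0.018, -0.01, -1.0]]
force: [-0.3, -0.2, 0.3]
opening: 0.229
```

Request:
arm_command(
  plan=[
    {"dx":0,"dy":0,"dz":0,"twist":0,"claw":0.5},
    {"dx":0,"dy":0,"dz":0,"twist":0,"claw":0.5},
    {"dx":0,"dy":0,"dz":0,"twist":0,"claw":0.5},
    {"dx":0,"dy":0,"dz":-4,"twist":0,"claw":0.5},
    {"dx":0,"dy":0,"dz":-8,"twist":0,"claw":0.5},
    {"dx":0,"dy":0,"dz":-10,"twist":0,"claw":0.5},
    {"dx":0,"dy":0,"dz":-10,"twist":0,"claw":0.5},
    {"dx":0,"dy":0,"dz":-10,"twist":0,"claw":0.5},
  ],
)

```text
time_s: 19.47
position: [0.6491, -0.0372, 0.1124]
tcp_rot: [[-0.019, -1.0, 0.014], [-1.0, 0.02, 0.016], [-0.017, -0.014, -1.0]]
force: [0.1, -0.1, -0.4]
opening: 0.498
```

```bash
python3 - <<'E'
from seg import *
snap("wrist","w11",gain=1)
pieces("w11",z=.0205,rows=300,y0=-.45,y1=.2)
# key: cen from w4 (.5447,-.2433) ang 49.7 mid of -40..48 => origin 4mm towards tail
print(bot.read_state()["tcp_rot"][:,2])
a=np.radians(49.5); o=np.array([.5447,-.2435])-.004*np.array([np.cos(a),np.sin(a)]); print(o)
go(o[0],o[1],.12,139.5)
E
```

```text
cen [0.65   0.0562] ang -179.4 L 78.4 W 44.2 bar 19.0 A 1895 prof [41. 41. 38. 19. 18. 19. 20. 39. 43.]
[ 0.01007606  0.01737277 -0.99979831]
[ 0.54210221 -0.24654162]
t 19.52 pos [ 0.6477 -0.0369  0.1107] yaw -91.1 q6 76.7
dx 21.15 dy 10.14 dz -1.40 twist -50.6 (alt 129.4) rows>=7.1
```

View pics/w11.png

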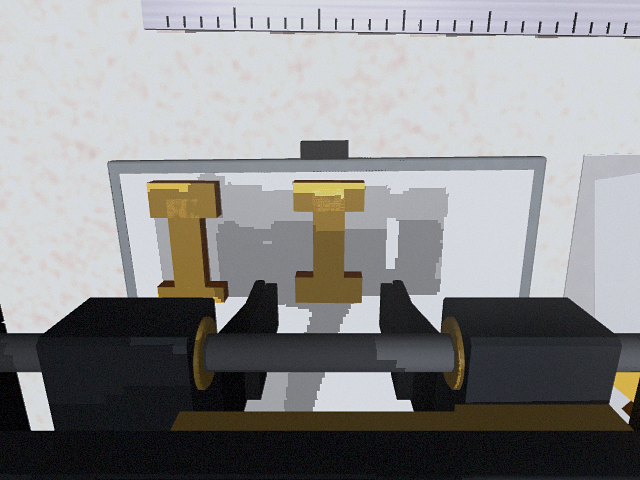

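Request:
arm_command(
  plan=[
    {"dx":3,"dy":1.4,"dz":0,"twist":-6,"claw":0.5},
    {"dx":6.5,"dy":3.1,"dz":0,"twist":-13,"claw":0.5},
    {"dx":10,"dy":4.8,"dz":0,"twist":-20,"claw":0.5},
    {"dx":13.5,"dy":6.5,"dz":0,"twist":-27,"claw":0.5},
    {"dx":17,"dy":8.1,"dz":0,"twist":-34,"claw":0.5},
    {"dx":20,"dy":9.6,"dz":0,"twist":-41,"claw":0.5},
    {"dx":21.1,"dy":10.1,"dz":0,"twist":-47,"claw":0.5},
    {"dx":21.1,"dy":10.1,"dz":0,"twist":-50.5,"claw":0.5},
  ],
)

```text
time_s: 20.18
position: [0.5399, -0.2486, 0.104]
tcp_rot: [[0.759, -0.651, 0.007], [-0.651, -0.759, 0.019], [-0.007, -0.019, -1.0]]
force: [0.1, 0.5, 0.3]
opening: 0.503
```

Request:
arm_command(
  plan=[
    {"dx":0,"dy":0,"dz":-0.5,"twist":-1,"claw":0.5},
    {"dx":0,"dy":0,"dz":-0.5,"twist":-1,"claw":0.5},
    {"dx":0,"dy":0,"dz":-0.5,"twist":-1,"claw":0.5},
  ],
)

```text
time_s: 20.43
position: [0.5395, -0.2482, 0.1082]
tcp_rot: [[0.77, -0.638, 0.005], [-0.638, -0.77, 0.02], [-0.008, -0.019, -1.0]]
force: [0.0, -0.4, -0.3]
opening: 0.499
```

```bash
python3 - <<'E'
from seg import *
C,im=snap("wrist","w12",gain=1)
print(bot.read_state()["tcp_rot"][:,2])
pieces("w12",rows=300)
print(w2p(C,(.5421,-.2465,.0125)))
go(.5421,-.2465,.04,139.5)
E
```

```text
[ 0.00571129  0.01954377 -0.99979269]
[331.69924726 238.08760097]
t 20.48 pos [ 0.5397 -0.248   0.1084] yaw -39.6 q6 2.7
dx 0.14 dy -0.14 dz 6.84 twist 0.9 (alt -179.1) rows>=1.6
```

View pics/w12.png

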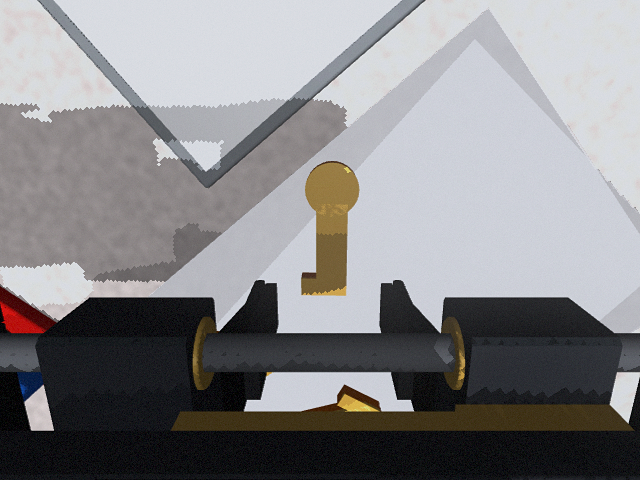

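Request:
arm_command(
  plan=[
    {"dx":0.1,"dy":-0.1,"dz":2,"twist":1,"claw":0.5},
    {"dx":0.1,"dy":-0.1,"dz":5,"twist":1,"claw":0.5},
    {"dx":0.1,"dy":-0.1,"dz":7,"twist":1,"claw":0.5},
    {"dx":0.1,"dy":-0.1,"dz":8,"twist":1,"claw":0.5},
    {"dx":0.1,"dy":-0.1,"dz":8,"twist":1,"claw":0.5},
    {"dx":0.1,"dy":-0.1,"dz":8,"twist":1,"claw":0.5},
    {"dx":0.1,"dy":-0.1,"dz":8,"twist":1,"claw":0.5},
  ],
)

```text
time_s: 21.07
position: [0.5426, -0.2465, 0.0294]
tcp_rot: [[0.759, -0.651, 0.007], [-0.651, -0.759, 0.018], [-0.006, -0.019, -1.0]]
force: [0.1, -0.1, -0.4]
opening: 0.5
```

```bash
python3 - <<'E'
from h import *
go(.5421,-.2465,.0025,139.5)
E
```

```text
t 21.07 pos [ 0.5426 -0.2465  0.0294] yaw -40.6 q6 3.7
dx -0.02 dy 0.08 dz 2.69 twist -0.1 (alt 179.9) rows>=0.6
```

```bash
python3 - <<'E'
from h import *
go(.5421,-.2465,.0025,139.5); print(bot.read_state()["opening"])
E
```

```text
t 21.07 pos [ 0.5426 -0.2465  0.0294] yaw -40.6 q6 3.7
dx -0.02 dy 0.08 dz 2.69 twist -0.1 (alt 179.9) rows>=0.6
0.5002385991350132
```

Request:
arm_command(
  plan=[
    {"dx":0,"dy":0.1,"dz":1.4,"twist":0,"claw":0.5},
    {"dx":0,"dy":0.1,"dz":2.4,"twist":0,"claw":0.5},
    {"dx":0,"dy":0.1,"dz":2.7,"twist":0,"claw":0.5},
    {"dx":0,"dy":0.1,"dz":2.7,"twist":0,"claw":0.5},
    {"dx":0,"dy":0.1,"dz":2.7,"twist":0,"claw":0.1},
    {"dx":0,"dy":0.1,"dz":2.7,"twist":0,"claw":0.1},
    {"dx":0,"dy":0.1,"dz":2.7,"twist":0,"claw":0.1},
    {"dx":0,"dy":0.1,"dz":2.7,"twist":0,"claw":0.1},
  ],
)

```text
time_s: 21.73
position: [0.5424, -0.247, 0.0029]
tcp_rot: [[0.759, -0.651, 0.008], [-0.651, -0.759, 0.018], [-0.005, -0.019, -1.0]]
force: [0.0, 0.4, 0.1]
opening: 0.28
```

Request:
arm_command(
  plan=[
    {"dx":0,"dy":0,"dz":0,"twist":0,"claw":0.1},
    {"dx":0,"dy":0,"dz":-2,"twist":0,"claw":0.1},
    {"dx":0,"dy":0,"dz":-5,"twist":0,"claw":0.1},
    {"dx":0,"dy":0,"dz":-7.5,"twist":0,"claw":0.1},
    {"dx":0,"dy":0,"dz":-9,"twist":0,"claw":0.1},
    {"dx":0,"dy":0,"dz":-9,"twist":0,"claw":0.1},
    {"dx":0,"dy":0,"dz":-9,"twist":0,"claw":0.1},
    {"dx":0,"dy":0,"dz":-9,"twist":0,"claw":0.1},
  ],
)

```text
time_s: 22.4
position: [0.5408, -0.2481, 0.0919]
tcp_rot: [[0.759, -0.651, 0.006], [-0.651, -0.759, 0.019], [-0.007, -0.019, -1.0]]
force: [-0.2, 0.0, -0.5]
opening: 0.229
```

```bash
python3 - <<'E'
from h import *
go(.645,-.120,.08,89)
E
```

```text
t 22.40 pos [ 0.5408 -0.2481  0.0919] yaw -40.6 q6 3.7
dx -0.42 dy -16.48 dz 1.50 twist 50.4 (alt -129.6) rows>=7.0
```

Request:
arm_command(
  plan=[
    {"dx":0,"dy":-1.5,"dz":0,"twist":5,"claw":0.1},
    {"dx":-0.1,"dy":-4,"dz":0,"twist":12,"claw":0.1},
    {"dx":-0.2,"dy":-7,"dz":0,"twist":19,"claw":0.1},
    {"dx":-0.3,"dy":-10,"dz":0,"twist":26,"claw":0.1},
    {"dx":-0.4,"dy":-13,"dz":0,"twist":33,"claw":0.1},
    {"dx":-0.4,"dy":-15.5,"dz":0,"twist":40,"claw":0.1},
    {"dx":-0.4,"dy":-16.4,"dz":0,"twist":47,"claw":0.1},
    {"dx":-0.4,"dy":-16.4,"dz":0,"twist":50.4,"claw":0.1},
  ],
)

```text
time_s: 23.07
position: [0.6451, -0.1179, 0.0927]
tcp_rot: [[-0.019, -1.0, 0.004], [-1.0, 0.019, 0.021], [-0.021, -0.004, -1.0]]
force: [0.1, 0.6, -0.8]
opening: 0.226
```

Request:
arm_command(
  plan=[
    {"dx":0,"dy":0,"dz":0,"twist":0,"claw":0.1},
    {"dx":0,"dy":0,"dz":0,"twist":0,"claw":0.1},
    {"dx":0,"dy":0,"dz":0,"twist":0,"claw":0.1},
  ],
)

```text
time_s: 23.32
position: [0.6439, -0.1177, 0.0911]
tcp_rot: [[-0.018, -1.0, 0.001], [-1.0, 0.018, 0.022], [-0.022, -0.001, -1.0]]
force: [0.1, 0.0, -0.4]
opening: 0.23
```

```bash
python3 - <<'E'
from h import *
snap("wrist","w13",gain=1)
go(.643,-.121,.03,89)
E
```

```text
t 23.37 pos [ 0.6442 -0.118   0.0916] yaw -91.1 q6 69.6
dx 0.43 dy 0.12 dz 6.15 twist -0.1 (alt 179.9) rows>=1.5
```

View pics/w13.png

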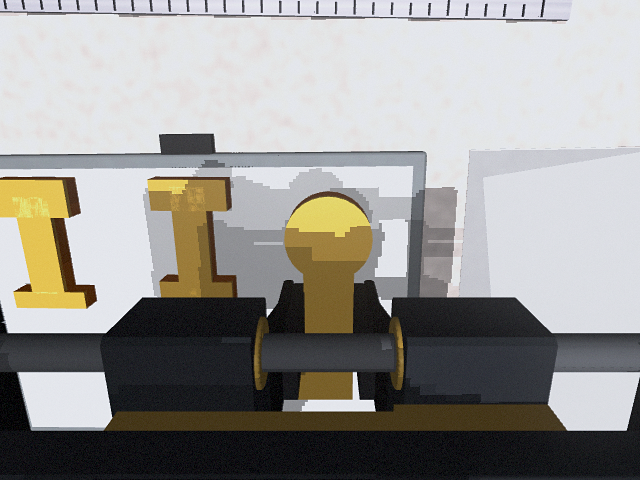

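Key held straight above its slot. Lower and release.

Request:
arm_command(
  plan=[
    {"dx":0.4,"dy":0.1,"dz":2,"twist":0,"claw":0.1},
    {"dx":0.4,"dy":0.1,"dz":4.5,"twist":0,"claw":0.1},
    {"dx":0.4,"dy":0.1,"dz":6.5,"twist":0,"claw":0.1},
    {"dx":0.4,"dy":0.1,"dz":7.5,"twist":0,"claw":0.1},
    {"dx":0.4,"dy":0.1,"dz":7.5,"twist":0,"claw":0.1},
    {"dx":0.4,"dy":0.1,"dz":7.5,"twist":0,"claw":0.1},
    {"dx":0.4,"dy":0.1,"dz":7.5,"twist":0,"claw":0.1},
  ],
)

```text
time_s: 23.95
position: [0.6442, -0.121, 0.0176]
tcp_rot: [[-0.019, -1.0, 0.004], [-1.0, 0.019, 0.021], [-0.021, -0.004, -1.0]]
force: [0.1, -0.1, -0.1]
opening: 0.226
```

```bash
python3 - <<'E'
from h import *
go(.643,-.121,.0112,89)
E
```

```text
t 23.95 pos [ 0.6442 -0.121   0.0176] yaw -91.1 q6 69.1
dx 0.01 dy 0.12 dz 0.64 twist -0.1 (alt 179.9) rows>=0.2
```

Request:
arm_command(
  plan=[
    {"dx":0,"dy":0.1,"dz":0.6,"twist":0,"claw":0.1},
    {"dx":0,"dy":0.1,"dz":0.6,"twist":0,"claw":0.1},
    {"dx":0,"dy":0.1,"dz":0.6,"twist":0,"claw":0.5},
    {"dx":0,"dy":0.1,"dz":0.6,"twist":0,"claw":0.5},
    {"dx":0,"dy":0.1,"dz":0.6,"twist":0,"claw":0.5},
  ],
)

```text
time_s: 24.37
position: [0.6436, -0.121, 0.0121]
tcp_rot: [[-0.019, -1.0, 0.005], [-1.0, 0.019, 0.02], [-0.02, -0.005, -1.0]]
force: [-0.5, -0.5, 0.0]
opening: 0.373
```

Request:
arm_command(
  plan=[
    {"dx":0,"dy":0,"dz":-3,"twist":0,"claw":0.5},
    {"dx":0,"dy":0,"dz":-7,"twist":0,"claw":0.5},
    {"dx":0,"dy":0,"dz":-11,"twist":0,"claw":0.5},
    {"dx":0,"dy":2,"dz":-14,"twist":0,"claw":0.5},
    {"dx":2,"dy":5,"dz":-16,"twist":0,"claw":0.5},
    {"dx":5,"dy":8,"dz":-16,"twist":0,"claw":0.5},
    {"dx":8,"dy":11,"dz":-16,"twist":0,"claw":0.5},
    {"dx":8,"dy":11,"dz":-16,"twist":0,"claw":0.5},
  ],
)

```text
time_s: 25.03
position: [0.5267, -0.2057, 0.1708]
tcp_rot: [[-0.023, -1.0, 0.002], [-1.0, 0.023, 0.018], [-0.018, -0.002, -1.0]]
force: [0.5, 0.7, 0.3]
opening: 0.496
```

```bash
python3 - <<'E'
from h import *
go(.42,-.30,.22,90)
E
```

```text
t 25.03 pos [ 0.5267 -0.2057  0.1708] yaw -91.3 q6 57.5
dx 9.58 dy 10.44 dz -5.12 twist -1.3 (alt 178.7) rows>=3.6
```

Request:
arm_command(
  plan=[
    {"dx":3,"dy":3,"dz":-1.5,"twist":0,"claw":0.5},
    {"dx":6,"dy":6,"dz":-3,"twist":0,"claw":0.5},
    {"dx":8.5,"dy":9,"dz":-4.5,"twist":0,"claw":0.5},
    {"dx":9.5,"dy":10.4,"dz":-5,"twist":0,"claw":0.5},
    {"dx":9.5,"dy":10.4,"dz":-5,"twist":0,"claw":0.5},
    {"dx":9.5,"dy":10.4,"dz":-5,"twist":0,"claw":0.5},
    {"dx":9.5,"dy":10.4,"dz":-5,"twist":0,"claw":0.5},
  ],
)

```text
time_s: 25.62
position: [0.4208, -0.2988, 0.2187]
tcp_rot: [[-0.023, -1.0, 0.003], [-1.0, 0.024, 0.019], [-0.019, -0.002, -1.0]]
force: [0.4, 1.4, -0.1]
opening: 0.498
```

```bash
python3 - <<'E'
from seg import *
C,im=snap("wrist","w14",gain=1)
snap("top","t14",(230,170,480,330),3.2)
print(bot.read_state()["tcp_rot"][:,2])
pieces("w14",rows=300,x0=.36)
E
```

```text
[ 0.00206921  0.01946103 -0.99980848]
cen [ 0.4642 -0.3615] ang 130.3 L 43.4 W 41.8 bar 34.7 A 1054 prof [14. 26. 35. 36. 32. 37. 29. 14.  7.]
```

View pics/w14.png

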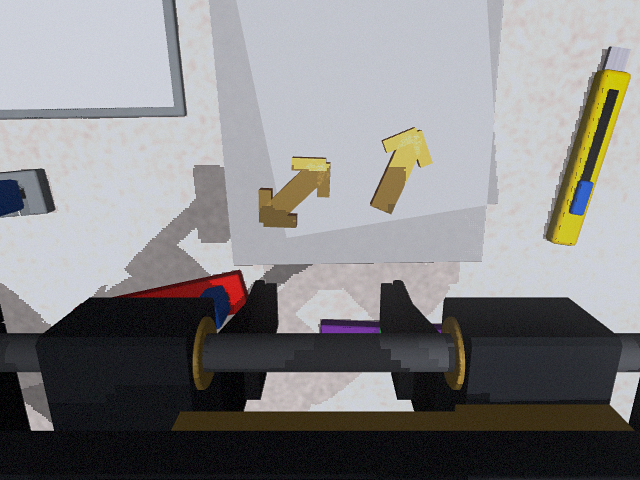

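View pics/w14_o.png

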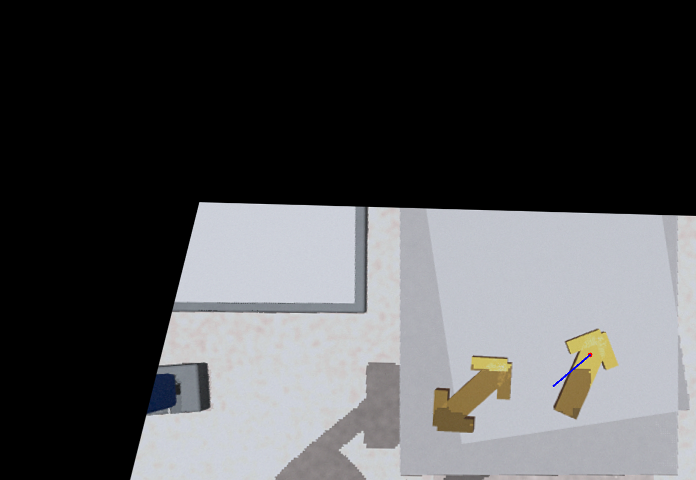

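View pics/t14.png

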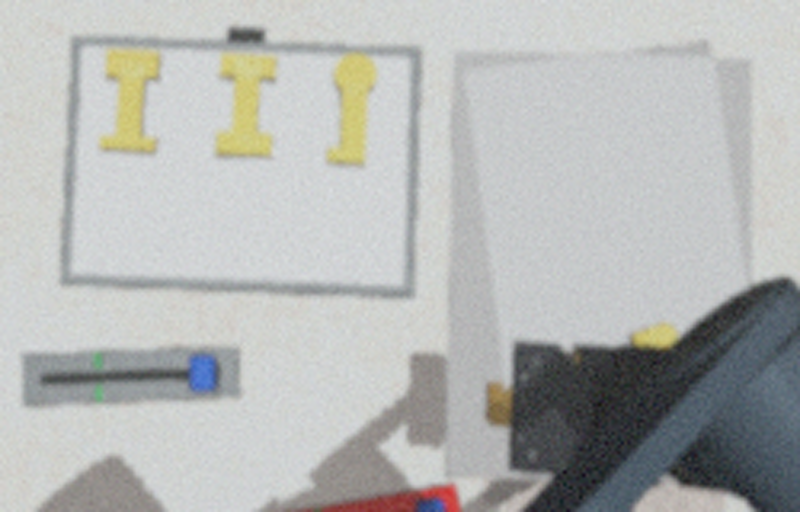

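```bash
sed -i 's/m=cv2.inRange(hsv,(20,90,60),(35,255,255))/m=cv2.inRange(hsv,LO,(35,255,255))/; s/^def pieces/LO=(20,90,60)\ndef pieces/' seg.py; python3 - <<'E'
import seg; from seg import *
C,im=load("w14")
hsv=cv2.cvtColor(im,cv2.COLOR_RGB2HSV)
for p in [(300,190),(395,190),(310,163),(405,150),(263,213),(378,165),(400,133),(388,201)]: print(p,im[p[1],p[0]],hsv[p[1],p[0]])
for v in(80,100,115):
  seg.LO=(15,100,v); pieces("w14",rows=300,x0=.36,out="o%d"%v)
E
```

```text
(300, 190) [145 116  63] [ 19 144 145]
(395, 190) [140 113  67] [ 19 133 140]
(310, 163) [207 201 128] [ 28  97 207]
(405, 150) [202 187  98] [ 26 131 202]
(263, 213) [107  88  49] [ 20 138 107]
(378, 165) [196 199 205] [110  11 205]
(400, 133) [80 66 39] [ 20 131  80]
(388, 201) [141 116  62] [ 21 143 141]
cen [ 0.4316 -0.2634] ang 132.0 L 82.5 W 46.4 bar 19.1 A 2078 prof [13. 26. 41. 34. 20. 34. 42. 26. 14.]
cen [ 0.4497 -0.356 ] ang 156.6 L 75.8 W 45.8 bar 19.9 A 1730 prof [14. 26. 40. 39. 20. 20. 20. 20. 19.]
cen [ 0.4315 -0.2633] ang 132.0 L 82.2 W 46.4 bar 19.1 A 2061 prof [14. 26. 42. 33. 20. 33. 42. 26. 13.]
cen [ 0.4496 -0.3561] ang 156.6 L 75.8 W 45.8 bar 19.5 A 1707 prof [14. 25. 40. 39. 20. 20. 19. 19. 19.]
cen [ 0.4362 -0.2687] ang 145.7 L 67.3 W 54.5 bar 19.7 A 1557 prof [13. 24. 38. 40. 20. 20. 34. 28.  8.]
cen [ 0.4494 -0.3562] ang 157.2 L 75.3 W 45.5 bar 19.2 A 1650 prof [14. 26. 41. 38. 20. 19. 19. 19. 15.]
```

```bash
python3 - <<'E'
from h import *
go(.4464,-.3546,.10,66.6)
E
```

```text
t 25.72 pos [ 0.4211 -0.2981  0.2183] yaw -91.2 q6 42.5
dx 5.82 dy -2.63 dz 11.72 twist 22.2 (alt -157.8) rows>=3.2
```

Request:
arm_command(
  plan=[
    {"dx":2,"dy":-0.9,"dz":2,"twist":6,"claw":0.5},
    {"dx":4,"dy":-1.8,"dz":5,"twist":13,"claw":0.5},
    {"dx":5.8,"dy":-2.6,"dz":8,"twist":19,"claw":0.5},
    {"dx":5.8,"dy":-2.6,"dz":11,"twist":22,"claw":0.5},
    {"dx":5.8,"dy":-2.6,"dz":11.7,"twist":22,"claw":0.5},
    {"dx":5.8,"dy":-2.6,"dz":11.7,"twist":22,"claw":0.5},
    {"dx":5.8,"dy":-2.6,"dz":11.7,"twist":22,"claw":0.5},
    {"dx":5.8,"dy":-2.6,"dz":11.7,"twist":22,"claw":0.5},
  ],
)

```text
time_s: 26.38
position: [0.4471, -0.3542, 0.1017]
tcp_rot: [[-0.392, -0.92, 0.004], [-0.92, 0.392, 0.018], [-0.018, 0.004, -1.0]]
force: [1.4, -0.5, 0.5]
opening: 0.499
```

```bash
python3 - <<'E'
from h import *
C,im=snap("wrist","w15",gain=1)
print(bot.read_state()["tcp_rot"][:,2],w2p(C,(.4464,-.3546,.0125)))
go(.4464,-.3546,.0025,66.6)
E
```

```text
[ 0.00415623  0.01704403 -0.9998461 ] [332.62845611 242.0977412 ]
t 26.43 pos [ 0.4472 -0.3545  0.1021] yaw -113.1 q6 62.4
dx 0.21 dy 0.04 dz 9.96 twist 0.3 (alt -179.7) rows>=2.4
```

View pics/w15.png

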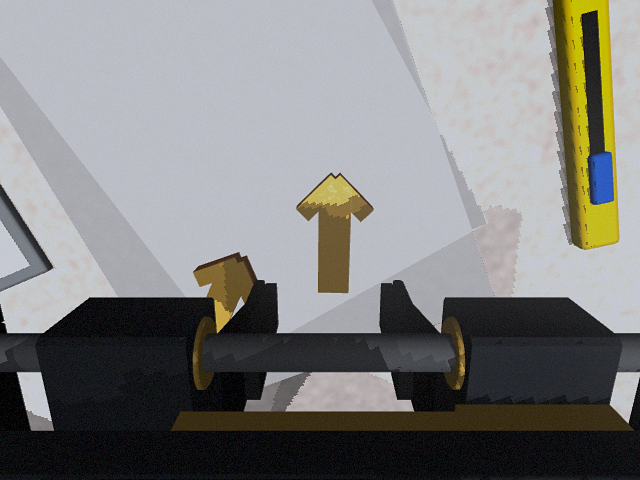

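Request:
arm_command(
  plan=[
    {"dx":0.2,"dy":0,"dz":2,"twist":0,"claw":0.42},
    {"dx":0.2,"dy":0,"dz":5,"twist":0,"claw":0.42},
    {"dx":0.2,"dy":0,"dz":7.5,"twist":0,"claw":0.42},
    {"dx":0.2,"dy":0,"dz":8.5,"twist":0,"claw":0.42},
    {"dx":0.2,"dy":0,"dz":8.5,"twist":0,"claw":0.42},
    {"dx":0.2,"dy":0,"dz":8.5,"twist":0,"claw":0.42},
    {"dx":0.2,"dy":0,"dz":8.5,"twist":0,"claw":0.42},
  ],
)

```text
time_s: 27.02
position: [0.4477, -0.356, 0.0188]
tcp_rot: [[-0.393, -0.92, 0.006], [-0.92, 0.393, 0.014], [-0.016, -0.0, -1.0]]
force: [-0.1, -0.4, -0.6]
opening: 0.422
```

```bash
python3 - <<'E'
from h import *
go(.4464,-.3546,.0025,66.6)
E
```

```text
t 27.02 pos [ 0.4477 -0.356   0.0188] yaw -113.1 q6 62.0
dx -0.05 dy 0.18 dz 1.63 twist 0.3 (alt -179.7) rows>=0.4
```

Request:
arm_command(
  plan=[
    {"dx":0,"dy":0.2,"dz":1.2,"twist":0,"claw":0.42},
    {"dx":0,"dy":0.2,"dz":1.6,"twist":0,"claw":0.42},
    {"dx":0,"dy":0.2,"dz":1.6,"twist":0,"claw":0.42},
    {"dx":0,"dy":0.2,"dz":1.6,"twist":0,"claw":0.1},
    {"dx":0,"dy":0.2,"dz":1.6,"twist":0,"claw":0.1},
    {"dx":0,"dy":0.2,"dz":1.6,"twist":0,"claw":0.1},
    {"dx":0,"dy":0.2,"dz":1.6,"twist":0,"claw":0.1},
    {"dx":0,"dy":0.2,"dz":1.6,"twist":0,"claw":0.1},
  ],
)

```text
time_s: 27.68
position: [0.4462, -0.3553, 0.0033]
tcp_rot: [[-0.393, -0.92, 0.007], [-0.92, 0.393, 0.014], [-0.015, -0.001, -1.0]]
force: [-0.1, -0.8, 3.1]
opening: 0.223
```

Request:
arm_command(
  plan=[
    {"dx":0,"dy":0,"dz":0,"twist":0,"claw":0.1},
    {"dx":0,"dy":0,"dz":-2,"twist":0,"claw":0.1},
    {"dx":0,"dy":0,"dz":-5,"twist":0,"claw":0.1},
    {"dx":0,"dy":0,"dz":-7.5,"twist":0,"claw":0.1},
    {"dx":0,"dy":0,"dz":-9,"twist":0,"claw":0.1},
    {"dx":0,"dy":0,"dz":-9,"twist":0,"claw":0.1},
    {"dx":0,"dy":0,"dz":-9,"twist":0,"claw":0.1},
    {"dx":0,"dy":0,"dz":-9,"twist":0,"claw":0.1},
  ],
)

```text
time_s: 28.35
position: [0.4449, -0.3558, 0.0922]
tcp_rot: [[-0.393, -0.92, 0.005], [-0.92, 0.393, 0.015], [-0.016, 0.001, -1.0]]
force: [-0.2, 0.3, -0.7]
opening: 0.229
```

```bash
python3 - <<'E'
from h import *
go(.546,-.08,.08,89)
E
```

```text
t 28.35 pos [ 0.4449 -0.3558  0.0922] yaw -113.1 q6 62.1
dx -29.30 dy 1.53 dz 1.70 twist -22.1 (alt 157.9) rows>=7.0
```

Request:
arm_command(
  plan=[
    {"dx":-3,"dy":0.2,"dz":0,"twist":-3,"claw":0.1},
    {"dx":-7,"dy":0.4,"dz":0,"twist":-7,"claw":0.1},
    {"dx":-11,"dy":0.6,"dz":0,"twist":-11,"claw":0.1},
    {"dx":-15,"dy":0.8,"dz":0,"twist":-15,"claw":0.1},
    {"dx":-19,"dy":1,"dz":0,"twist":-19,"claw":0.1},
    {"dx":-22,"dy":1.2,"dz":0,"twist":-22,"claw":0.1},
    {"dx":-22,"dy":1.2,"dz":0,"twist":-22,"claw":0.1},
    {"dx":-22,"dy":1.2,"dz":0,"twist":-22,"claw":0.1},
  ],
)

```text
time_s: 29.02
position: [0.5196, -0.1465, 0.0943]
tcp_rot: [[-0.016, -1.0, 0.002], [-1.0, 0.016, 0.017], [-0.017, -0.002, -1.0]]
force: [1.2, -0.6, -0.3]
opening: 0.228
```

```bash
python3 - <<'E'
from h import *
print(bot.read_state()["opening"]);go(.546,-.08,.08,89)
E
```

```text
0.22781470942807117
t 29.02 pos [ 0.5196 -0.1465  0.0943] yaw -90.9 q6 61.9
dx -6.66 dy -2.53 dz 1.55 twist 0.1 (alt -179.9) rows>=1.7
```

Request:
arm_command(
  plan=[
    {"dx":-2,"dy":-0.8,"dz":0.5,"twist":0,"claw":0.1},
    {"dx":-4.5,"dy":-1.7,"dz":1.5,"twist":0,"claw":0.1},
    {"dx":-6.6,"dy":-2.5,"dz":4,"twist":0,"claw":0.1},
    {"dx":-6.7,"dy":-2.6,"dz":6,"twist":0,"claw":0.1},
    {"dx":-6.7,"dy":-2.6,"dz":7,"twist":0,"claw":0.1},
    {"dx":-6.7,"dy":-2.6,"dz":7,"twist":0,"claw":0.1},
    {"dx":-6.7,"dy":-2.6,"dz":7,"twist":0,"claw":0.1},
    {"dx":-6.7,"dy":-2.6,"dz":7,"twist":0,"claw":0.1},
  ],
)

```text
time_s: 29.68
position: [0.5471, -0.0802, 0.0259]
tcp_rot: [[-0.018, -1.0, 0.003], [-1.0, 0.018, 0.016], [-0.016, -0.003, -1.0]]
force: [-0.6, -0.3, 0.1]
opening: 0.222
```

```bash
python3 - <<'E'
from h import *
snap("wrist","w16",gain=1)
print(bot.read_state()["opening"]);go(.546,-.08,.0115,89)
E
```

```text
0.22303245365945665
t 29.73 pos [ 0.5473 -0.0802  0.0263] yaw -91.0 q6 69.4
dx 0.01 dy 0.14 dz 1.48 twist -0.0 (alt 180.0) rows>=0.4
```

View pics/w16.png

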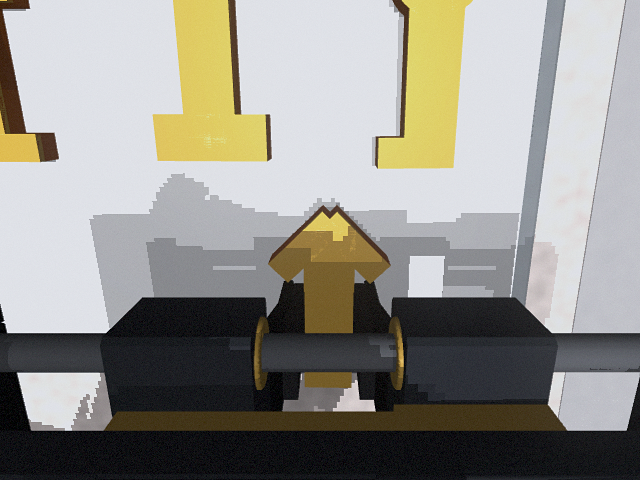

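The arrow is held clear of the others. Lower and release.

Request:
arm_command(
  plan=[
    {"dx":0,"dy":0.1,"dz":1,"twist":0,"claw":0.1},
    {"dx":0,"dy":0.1,"dz":1.5,"twist":0,"claw":0.1},
    {"dx":0,"dy":0.1,"dz":1.5,"twist":0,"claw":0.1},
    {"dx":0,"dy":0.1,"dz":1.5,"twist":0,"claw":0.1},
    {"dx":0,"dy":0.1,"dz":1.5,"twist":0,"claw":0.42},
    {"dx":0,"dy":0.1,"dz":1.5,"twist":0,"claw":0.42},
    {"dx":0,"dy":0.1,"dz":1.5,"twist":0,"claw":0.42},
    {"dx":0,"dy":0.1,"dz":1.5,"twist":0,"claw":0.42},
  ],
)

```text
time_s: 30.4
position: [0.5464, -0.0798, 0.0113]
tcp_rot: [[-0.018, -1.0, 0.004], [-1.0, 0.018, 0.016], [-0.016, -0.004, -1.0]]
force: [-0.0, -0.4, 0.6]
opening: 0.396
```

Request:
arm_command(
  plan=[
    {"dx":0,"dy":0,"dz":-3,"twist":0,"claw":0.5},
    {"dx":0,"dy":0,"dz":-7,"twist":0,"claw":0.5},
    {"dx":1,"dy":0.5,"dz":-11,"twist":0,"claw":0.5},
    {"dx":4,"dy":2,"dz":-12,"twist":7,"claw":0.5},
    {"dx":7.5,"dy":4,"dz":-12,"twist":14,"claw":0.5},
    {"dx":11,"dy":6,"dz":-12,"twist":20,"claw":0.5},
    {"dx":13,"dy":7,"dz":-12,"twist":24,"claw":0.5},
    {"dx":13,"dy":7,"dz":-12,"twist":24,"claw":0.5},
  ],
)

```text
time_s: 31.07
position: [0.4722, -0.2143, 0.1293]
tcp_rot: [[-0.429, -0.903, 0.004], [-0.903, 0.429, 0.014], [-0.015, 0.002, -1.0]]
force: [0.7, 0.5, -0.4]
opening: 0.5
```

Request:
arm_command(
  plan=[
    {"dx":0,"dy":0,"dz":0,"twist":0,"claw":0.5},
    {"dx":0,"dy":0,"dz":0,"twist":0,"claw":0.5},
  ],
)

```text
time_s: 31.23
position: [0.4722, -0.2143, 0.1293]
tcp_rot: [[-0.429, -0.903, 0.005], [-0.903, 0.429, 0.014], [-0.015, 0.002, -1.0]]
force: [-0.1, 0.3, 0.2]
opening: 0.5
```

```bash
python3 - <<'E'
from h import *
print(bot.read_state()["tcp_rot"][:,2]);go(.4316,-.2634,.10,42)
E
```

```text
[ 0.00464725  0.01437702 -0.99988585]
t 31.23 pos [ 0.4722 -0.2143  0.1293] yaw -115.4 q6 77.4
dx 6.22 dy 1.56 dz 2.84 twist 22.6 (alt -157.4) rows>=3.2
```

Request:
arm_command(
  plan=[
    {"dx":2,"dy":0.5,"dz":1,"twist":7,"claw":0.5},
    {"dx":4.5,"dy":1.1,"dz":2,"twist":14,"claw":0.5},
    {"dx":6.2,"dy":1.5,"dz":2.8,"twist":20,"claw":0.5},
    {"dx":6.2,"dy":1.5,"dz":2.8,"twist":22.6,"claw":0.5},
    {"dx":6.2,"dy":1.5,"dz":2.8,"twist":22.6,"claw":0.5},
    {"dx":6.2,"dy":1.5,"dz":2.8,"twist":22.6,"claw":0.5},
  ],
)

```text
time_s: 31.73
position: [0.4328, -0.2625, 0.1003]
tcp_rot: [[-0.741, -0.671, 0.005], [-0.671, 0.741, 0.015], [-0.013, 0.008, -1.0]]
force: [-0.7, 0.2, 0.1]
opening: 0.495
```

```bash
python3 - <<'E'
from h import *
C,im=snap("wrist","w17",gain=1)
print(w2p(C,(.4316,-.2634,.0125)))
go(.4316,-.2634,.03,42)
E
```

```text
[333.155774   241.32906241]
t 31.78 pos [ 0.4329 -0.2625  0.1005] yaw -137.8 q6 92.6
dx 0.25 dy -0.03 dz 7.04 twist 0.2 (alt -179.8) rows>=1.7
```

View pics/w17.png

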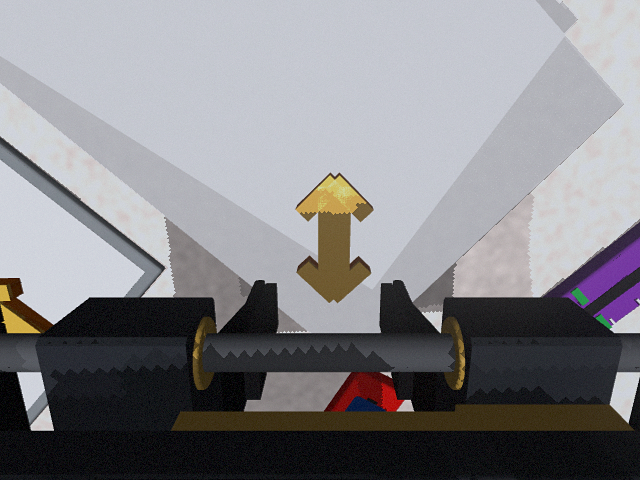

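Request:
arm_command(
  plan=[
    {"dx":0.2,"dy":0,"dz":2,"twist":0,"claw":0.42},
    {"dx":0.2,"dy":0,"dz":5,"twist":0,"claw":0.42},
    {"dx":0.2,"dy":0,"dz":7.3,"twist":0,"claw":0.42},
    {"dx":0.2,"dy":0,"dz":8.3,"twist":0,"claw":0.42},
    {"dx":0.2,"dy":0,"dz":8.3,"twist":0,"claw":0.42},
    {"dx":0.2,"dy":0,"dz":8.3,"twist":0,"claw":0.42},
    {"dx":0.2,"dy":0,"dz":8.3,"twist":0,"claw":0.42},
  ],
)

```text
time_s: 32.37
position: [0.4328, -0.2629, 0.0184]
tcp_rot: [[-0.74, -0.672, 0.006], [-0.672, 0.74, 0.013], [-0.013, 0.005, -1.0]]
force: [-0.8, 0.7, -0.1]
opening: 0.419
```

```bash
python3 - <<'E'
from h import *
go(.4316,-.2634,.0025,42)
E
```

```text
t 32.37 pos [ 0.4328 -0.2629  0.0184] yaw -137.7 q6 92.0
dx 0.14 dy 0.04 dz 1.59 twist 0.3 (alt -179.7) rows>=0.4
```

Request:
arm_command(
  plan=[
    {"dx":0.1,"dy":0,"dz":1.2,"twist":0,"claw":0.42},
    {"dx":0.1,"dy":0,"dz":1.6,"twist":0,"claw":0.42},
    {"dx":0.1,"dy":0,"dz":1.6,"twist":0,"claw":0.42},
    {"dx":0.1,"dy":0,"dz":1.6,"twist":0,"claw":0.1},
    {"dx":0.1,"dy":0,"dz":1.6,"twist":0,"claw":0.1},
    {"dx":0.1,"dy":0,"dz":1.6,"twist":0,"claw":0.1},
    {"dx":0.1,"dy":0,"dz":1.6,"twist":0,"claw":0.1},
    {"dx":0.1,"dy":0,"dz":1.6,"twist":0,"claw":0.1},
  ],
)

```text
time_s: 33.03
position: [0.4323, -0.2636, 0.0029]
tcp_rot: [[-0.74, -0.673, 0.007], [-0.672, 0.74, 0.012], [-0.013, 0.005, -1.0]]
force: [-0.3, 0.7, 3.3]
opening: 0.222
```

Request:
arm_command(
  plan=[
    {"dx":0,"dy":0,"dz":0,"twist":0,"claw":0.1},
    {"dx":0,"dy":0,"dz":-2,"twist":0,"claw":0.1},
    {"dx":0,"dy":0,"dz":-5,"twist":0,"claw":0.1},
    {"dx":0,"dy":0,"dz":-7.5,"twist":0,"claw":0.1},
    {"dx":0,"dy":0,"dz":-9,"twist":0,"claw":0.1},
    {"dx":0,"dy":0,"dz":-9,"twist":0,"claw":0.1},
    {"dx":0,"dy":0,"dz":-9,"twist":0,"claw":0.1},
    {"dx":0,"dy":0,"dz":-9,"twist":0,"claw":0.1},
  ],
)

```text
time_s: 33.7
position: [0.4312, -0.2642, 0.0921]
tcp_rot: [[-0.74, -0.672, 0.006], [-0.672, 0.74, 0.014], [-0.013, 0.006, -1.0]]
force: [-0.2, 0.0, -1.8]
opening: 0.221
```

```bash
python3 - <<'E'
from h import *
go(.548,.014,.08,89)
E
```

```text
t 33.70 pos [ 0.4312 -0.2642  0.0921] yaw -137.7 q6 92.2
dx -27.34 dy 12.73 dz 1.66 twist -46.7 (alt 133.3) rows>=7.2
```

Request:
arm_command(
  plan=[
    {"dx":-2.5,"dy":1.2,"dz":0,"twist":-4,"claw":0.1},
    {"dx":-6,"dy":2.8,"dz":0,"twist":-10,"claw":0.1},
    {"dx":-9.5,"dy":4.4,"dz":0,"twist":-17,"claw":0.1},
    {"dx":-13,"dy":6,"dz":0,"twist":-24,"claw":0.1},
    {"dx":-16.5,"dy":7.7,"dz":0,"twist":-31,"claw":0.1},
    {"dx":-19,"dy":8.9,"dz":0,"twist":-36,"claw":0.1},
    {"dx":-20,"dy":9.3,"dz":0,"twist":-38,"claw":0.1},
    {"dx":-20,"dy":9.3,"dz":0,"twist":-38,"claw":0.1},
  ],
)

```text
time_s: 34.37
position: [0.5164, -0.0585, 0.094]
tcp_rot: [[-0.165, -0.986, 0.003], [-0.986, 0.165, 0.015], [-0.015, -0.001, -1.0]]
force: [0.2, -0.7, -0.3]
opening: 0.228
```

```bash
python3 - <<'E'
from h import *
print(bot.read_state()["opening"]);go(.548,.014,.08,89)
E
```

```text
0.22784707301079926
t 34.37 pos [ 0.5164 -0.0585  0.094 ] yaw -99.5 q6 79.3
dx -7.65 dy -1.92 dz 1.52 twist -8.5 (alt 171.5) rows>=1.9
```

Request:
arm_command(
  plan=[
    {"dx":-2,"dy":-0.5,"dz":0.2,"twist":-4,"claw":0.1},
    {"dx":-5,"dy":-1.3,"dz":1,"twist":-8.5,"claw":0.1},
    {"dx":-7.6,"dy":-1.9,"dz":3,"twist":-8.5,"claw":0.1},
    {"dx":-7.6,"dy":-1.9,"dz":5.5,"twist":-8.5,"claw":0.1},
    {"dx":-7.6,"dy":-1.9,"dz":6.8,"twist":-8.5,"claw":0.1},
    {"dx":-7.6,"dy":-1.9,"dz":6.8,"twist":-8.5,"claw":0.1},
    {"dx":-7.6,"dy":-1.9,"dz":6.8,"twist":-8.5,"claw":0.1},
    {"dx":-7.6,"dy":-1.9,"dz":6.8,"twist":-8.5,"claw":0.1},
  ],
)

```text
time_s: 35.03
position: [0.5481, 0.013, 0.0273]
tcp_rot: [[-0.02, -1.0, 0.003], [-1.0, 0.02, 0.014], [-0.014, -0.003, -1.0]]
force: [0.5, 0.1, 0.2]
opening: 0.224
```

```bash
python3 - <<'E'
from h import *
snap("wrist","w18",gain=1)
print(bot.read_state()["opening"]);go(.548,.014,.0112,89)
E
```

```text
0.2219780881745405
t 35.08 pos [0.5485 0.0131 0.0278] yaw -91.1 q6 79.2
dx -0.06 dy 0.06 dz 1.66 twist -0.1 (alt 179.9) rows>=0.4
```

View pics/w18.png

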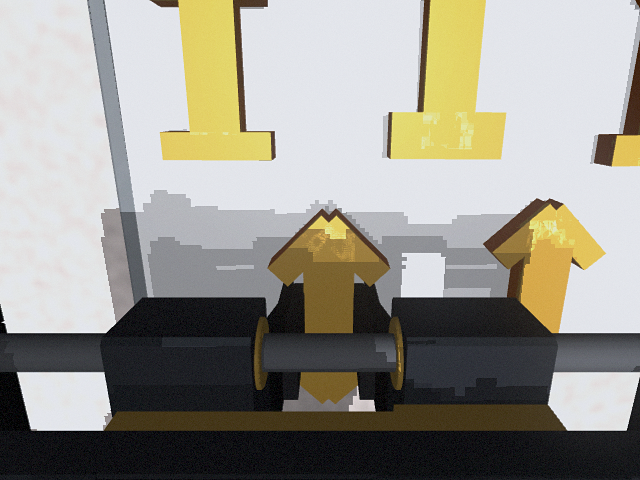

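Request:
arm_command(
  plan=[
    {"dx":0,"dy":0,"dz":1,"twist":0,"claw":0.1},
    {"dx":0,"dy":0,"dz":1.7,"twist":0,"claw":0.1},
    {"dx":0,"dy":0,"dz":1.7,"twist":0,"claw":0.1},
    {"dx":0,"dy":0,"dz":1.7,"twist":0,"claw":0.1},
    {"dx":0,"dy":0,"dz":1.7,"twist":0,"claw":0.42},
    {"dx":0,"dy":0,"dz":1.7,"twist":0,"claw":0.42},
    {"dx":0,"dy":0,"dz":1.7,"twist":0,"claw":0.42},
    {"dx":0,"dy":0,"dz":1.7,"twist":0,"claw":0.42},
  ],
)

```text
time_s: 35.75
position: [0.5485, 0.0134, 0.0108]
tcp_rot: [[-0.019, -1.0, 0.005], [-1.0, 0.019, 0.014], [-0.014, -0.004, -1.0]]
force: [-0.7, -0.3, 0.7]
opening: 0.397
```

Request:
arm_command(
  plan=[
    {"dx":0,"dy":0,"dz":-3,"twist":0,"claw":0.5},
    {"dx":0,"dy":0,"dz":-7,"twist":0,"claw":0.5},
    {"dx":0,"dy":0,"dz":-11,"twist":0,"claw":0.5},
    {"dx":0,"dy":0,"dz":-15,"twist":0,"claw":0.6},
    {"dx":0,"dy":0,"dz":-19,"twist":0,"claw":0.6},
    {"dx":0,"dy":2,"dz":-23,"twist":0,"claw":0.6},
    {"dx":0,"dy":4,"dz":-26,"twist":0,"claw":0.6},
    {"dx":0,"dy":4,"dz":-26,"twist":0,"claw":0.6},
  ],
)

```text
time_s: 36.42
position: [0.5072, 0.0106, 0.277]
tcp_rot: [[-0.019, -1.0, 0.014], [-1.0, 0.019, 0.012], [-0.012, -0.014, -1.0]]
force: [0.4, -0.4, 0.3]
opening: 0.595
```

Request:
arm_command(
  plan=[
    {"dx":0,"dy":0,"dz":0,"twist":0,"claw":0.6},
    {"dx":0,"dy":0,"dz":0,"twist":0,"claw":0.6},
  ],
)

```text
time_s: 36.58
position: [0.5073, 0.0107, 0.2777]
tcp_rot: [[-0.019, -1.0, 0.016], [-1.0, 0.019, 0.012], [-0.012, -0.016, -1.0]]
force: [0.6, 0.5, 0.5]
opening: 0.601
```

```bash
python3 - <<'E'
import seg; from seg import *
snap("wrist","w19",gain=1); snap("top","t19",gain=1.5); snap("side","s19",gain=1.2)
print(bot.read_state()["tcp_rot"][:,2],bot.read_state()["position"])
seg.LO=(15,100,80); pieces("w19",z=.0205,rows=300,x0=.45,y0=-.3,y1=.25)
E
```

```text
[ 0.01114891  0.0127358  -0.99985674] [0.5068853  0.0106803  0.27553416]
cen [0.5473 0.0141] ang -179.8 L 79.5 W 44.1 bar 18.5 A 1849 prof [14. 27. 43. 19. 19. 28. 43. 27. 16.]
cen [ 0.6063 -0.1137] ang 156.5 L 157.7 W 72.0 bar 22.3 A 3728 prof [20. 34. 26. 23. 28. 39. 22. 23. 18.]
cen [ 0.6464 -0.0341] ang 176.5 L 80.3 W 46.2 bar 19.5 A 1888 prof [43. 43. 43. 20. 20. 20. 43. 43. 43.]
cen [0.6481 0.0563] ang 178.8 L 79.5 W 43.2 bar 19.6 A 2245 prof [41. 42. 41. 20. 20. 20. 19. 43. 43.]
```

View pics/w19.png

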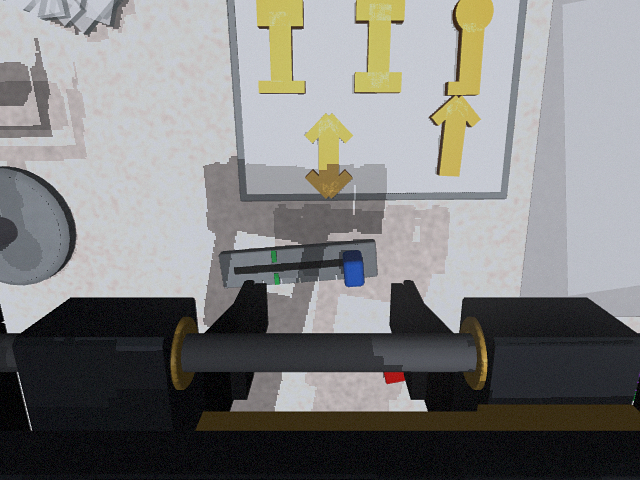

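View pics/t19.png

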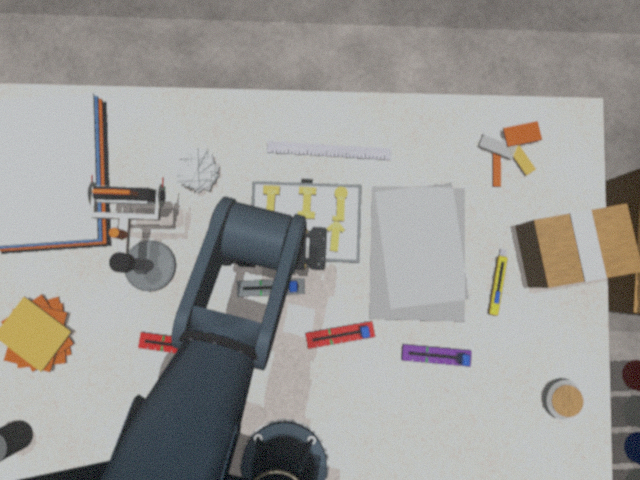

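View pics/s19.png

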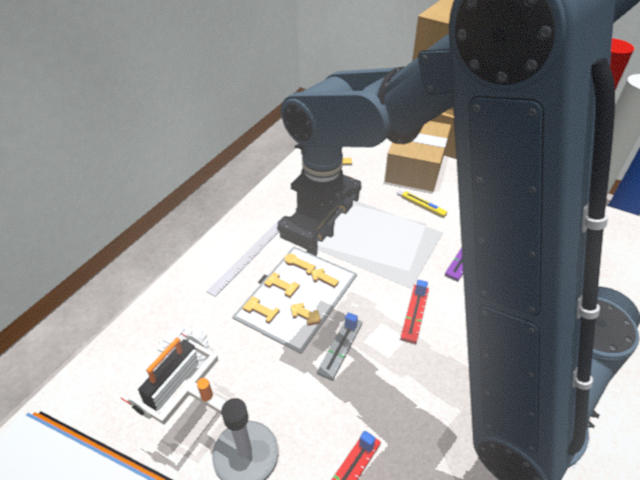

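```bash
python3 - <<'E'
from h import *
C,im=load("w19"); show("",im,(400,0,540,210),3.6,1,out="z19")
for p in [(459,97),(447,175),(431,113),(478,124),(457,95),(472,14)]: print(p,p2w(C,*p,.0205))
E
```

```text
(459, 97) [ 0.60114576 -0.11127564  0.0205    ]
(447, 175) [ 0.52738122 -0.10418915  0.0205    ]
(431, 113) [ 0.58704473 -0.08546324  0.0205    ]
(478, 124) [ 0.57602076 -0.13115545  0.0205    ]
(457, 95) [ 0.60298579 -0.10926824  0.0205    ]
(472, 14) [ 0.67226414 -0.11831599  0.0205    ]
```

View pics/z19.png

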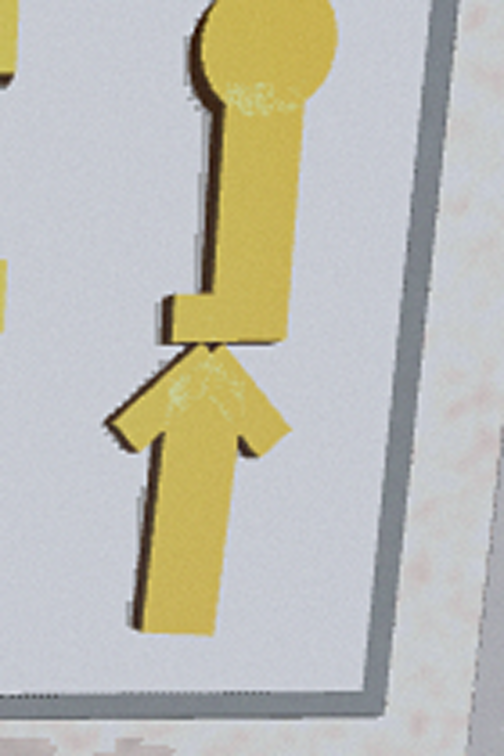

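```bash
python3 - <<'E'
from h import *
go(.53,-.107,.15,89)
E
```

```text
t 36.73 pos [0.5069 0.0107 0.2755] yaw -91.1 q6 78.8
dx 11.88 dy -2.40 dz 12.43 twist -0.1 (alt 179.9) rows>=4.2
```

Request:
arm_command(
  plan=[
    {"dx":2.5,"dy":-0.5,"dz":2.5,"twist":0,"claw":0.5},
    {"dx":5,"dy":-1,"dz":5,"twist":0,"claw":0.5},
    {"dx":7.5,"dy":-1.5,"dz":7.5,"twist":0,"claw":0.5},
    {"dx":10,"dy":-2,"dz":10,"twist":0,"claw":0.5},
    {"dx":11.9,"dy":-2.4,"dz":12.4,"twist":0,"claw":0.5},
    {"dx":11.9,"dy":-2.4,"dz":12.4,"twist":0,"claw":0.5},
    {"dx":11.9,"dy":-2.4,"dz":12.4,"twist":0,"claw":0.5},
    {"dx":11.9,"dy":-2.4,"dz":12.4,"twist":0,"claw":0.5},
  ],
)

```text
time_s: 37.4
position: [0.5297, -0.1066, 0.1496]
tcp_rot: [[-0.019, -1.0, 0.009], [-1.0, 0.019, 0.014], [-0.014, -0.009, -1.0]]
force: [0.7, -0.5, 0.6]
opening: 0.498
```

```bash
python3 - <<'E'
from h import *
C,im=snap("wrist","w20",crop=(180,40,480,300),scale=2.5,gain=1)
go(.563,-.107,.10,89)
E
```

```text
t 37.45 pos [ 0.5302 -0.1064  0.1505] yaw -91.0 q6 66.6
dx 0.07 dy -3.23 dz 5.08 twist -0.0 (alt 180.0) rows>=1.4
```

View pics/w20.png

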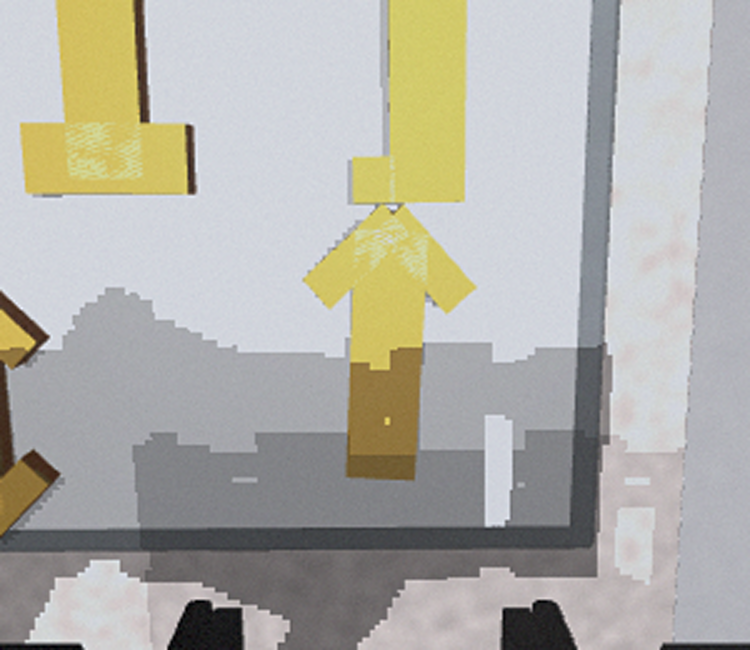

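Request:
arm_command(
  plan=[
    {"dx":0,"dy":0,"dz":-3,"twist":-7,"claw":0.6},
    {"dx":0,"dy":0,"dz":-6,"twist":-14,"claw":0.6},
    {"dx":-3,"dy":0,"dz":-9,"twist":-21,"claw":0.6},
    {"dx":-6,"dy":0,"dz":-12,"twist":-28,"claw":0.6},
    {"dx":-9,"dy":0,"dz":-15,"twist":-35,"claw":0.6},
    {"dx":-12,"dy":0,"dz":-17,"twist":-42,"claw":0.6},
    {"dx":-14,"dy":0,"dz":-17,"twist":-49,"claw":0.6},
    {"dx":-14,"dy":0,"dz":-17,"twist":-50,"claw":0.6},
  ],
)

```text
time_s: 38.12
position: [0.5309, 0.0362, 0.3261]
tcp_rot: [[0.761, -0.649, 0.018], [-0.649, -0.761, 0.014], [0.004, -0.022, -1.0]]
force: [-0.3, 0.4, -0.2]
opening: 0.593
```

```bash
python3 - <<'E'
from h import *
print(bot.read_state()["tcp_rot"][:,2]);go(.50,.25,.33,30)
E
```

```text
[ 0.01782358  0.01425412 -0.99973954]
t 38.12 pos [0.5309 0.0362 0.3261] yaw -40.5 q6 31.5
dx -16.22 dy -14.27 dz -0.14 twist -70.5 (alt 109.5) rows>=9.8
```

Request:
arm_command(
  plan=[
    {"dx":-2,"dy":-1.8,"dz":0,"twist":-7,"claw":0.6},
    {"dx":-4,"dy":-3.5,"dz":0,"twist":-14,"claw":0.6},
    {"dx":-6,"dy":-5.3,"dz":0,"twist":-21,"claw":0.6},
    {"dx":-9,"dy":-8,"dz":0,"twist":-28,"claw":0.6},
    {"dx":-12,"dy":-10.5,"dz":0,"twist":-35,"claw":0.6},
    {"dx":-14,"dy":-12.3,"dz":0,"twist":-42,"claw":0.6},
    {"dx":-16,"dy":-14.2,"dz":0,"twist":-49,"claw":0.6},
    {"dx":-16,"dy":-14.2,"dz":0,"twist":-53,"claw":0.6},
  ],
)

```text
time_s: 38.78
position: [0.4996, 0.2525, 0.3291]
tcp_rot: [[0.974, 0.226, 0.018], [0.226, -0.974, 0.017], [0.021, -0.012, -1.0]]
force: [0.7, -0.5, 0.4]
opening: 0.606
```

Request:
arm_command(
  plan=[
    {"dx":0,"dy":0,"dz":0,"twist":-7,"claw":0.6},
    {"dx":0,"dy":0,"dz":0,"twist":-14,"claw":0.6},
    {"dx":0,"dy":0,"dz":0,"twist":-21,"claw":0.6},
    {"dx":0,"dy":0,"dz":0,"twist":-28,"claw":0.6},
    {"dx":0,"dy":0,"dz":0,"twist":-35,"claw":0.6},
    {"dx":0,"dy":0,"dz":0,"twist":-42,"claw":0.6},
    {"dx":0,"dy":0,"dz":0,"twist":-49,"claw":0.6},
    {"dx":0,"dy":0,"dz":0,"twist":-53,"claw":0.6},
  ],
)

```text
time_s: 39.45
position: [0.4989, 0.2524, 0.3294]
tcp_rot: [[0.401, 0.916, 0.018], [0.916, -0.402, 0.016], [0.022, 0.01, -1.0]]
force: [-0.4, -0.2, -0.0]
opening: 0.599
```

```bash
python3 - <<'E'
from h import *
C,im=snap("wrist","w21",gain=1)
print(bot.read_state()["tcp_rot"][:,2]);go(.50,.25,.33,90)
print(w2p(C,(.537,.354,.223)))
E
```

```text
[ 0.01836081  0.01637662 -0.9996973 ]
t 39.50 pos [0.4989 0.2523 0.3294] yaw 66.4 q6 -51.5
dx -0.17 dy 0.19 dz -0.06 twist -23.6 (alt 156.4) rows>=3.3
[486.3782549 224.1186682]
```

View pics/w21.png

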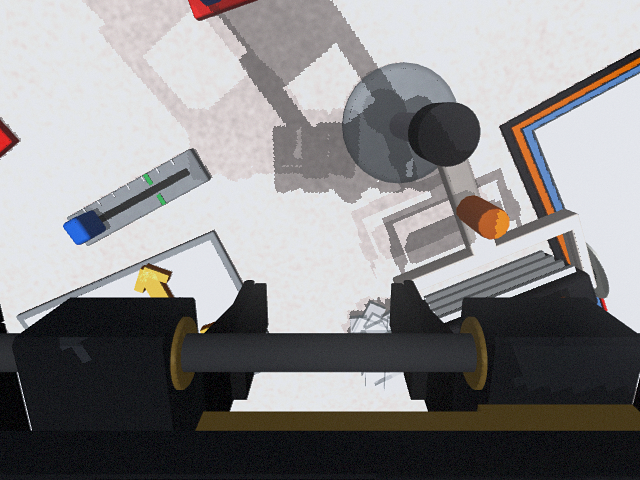

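```bash
python3 - <<'E'
from h import *
C,im=load("w21")
k=p2w(C,493,224,.223); b=p2w(C,399,124,.005)
print(k,"cap",p2w(C,446,133,.2),p2w(C,446,133,.21),"base",b)
C2,_=load("top0"); print("top knob",p2w(C2,70+177/4,150+328/4,.223),"base",p2w(C2,70+322/4,150+462/4,.005), p2w(C2,150,265,.005))
# base circle by hough in top
_,im2=load("top0"); g=cv2.cvtColor(np.ascontiguousarray(im2),cv2.COLOR_RGB2GRAY)[220:310,100:200]
print(cv2.HoughCircles(cv2.GaussianBlur(g,(5,5),1),cv2.HOUGH_GRADIENT,1,50,param1=40,param2=12,minRadius=20,maxRadius=32))
go(k[0],k[1],.30,90)
E
```

```text
[0.53873718 0.35810221 0.223     ] cap [0.4738475  0.35417005 0.2       ] [0.47214775 0.35165756 0.21      ] base [0.47624369 0.3576423  0.005     ]
top knob [0.53779889 0.35680177 0.223     ] base [0.47647927 0.3553938  0.005     ] [0.47770805 0.35674    0.005     ]
[[[49.5 44.5 26.8]]]
t 39.50 pos [0.4989 0.2523 0.3294] yaw 66.4 q6 -51.5
dx 11.22 dy -0.62 dz 3.19 twist -23.6 (alt 156.4) rows>=3.3
```

Request:
arm_command(
  plan=[
    {"dx":3,"dy":-0.2,"dz":0,"twist":-6,"claw":0.6},
    {"dx":6,"dy":-0.3,"dz":0,"twist":-12,"claw":0.6},
    {"dx":9,"dy":-0.5,"dz":0,"twist":-18,"claw":0.6},
    {"dx":11.2,"dy":-0.6,"dz":1,"twist":-23.5,"claw":0.6},
    {"dx":11.2,"dy":-0.6,"dz":3,"twist":-23.5,"claw":0.6},
    {"dx":11.2,"dy":-0.6,"dz":3,"twist":-23.5,"claw":0.6},
    {"dx":11.2,"dy":-0.6,"dz":3,"twist":-23.5,"claw":0.6},
    {"dx":11.2,"dy":-0.6,"dz":3,"twist":-23.5,"claw":0.6},
  ],
)

```text
time_s: 40.17
position: [0.5386, 0.3574, 0.3025]
tcp_rot: [[0.004, 1.0, 0.019], [1.0, -0.004, 0.016], [0.016, 0.018, -1.0]]
force: [-0.2, 0.0, 0.3]
opening: 0.601
```

```bash
python3 - <<'E'
from h import *
C,im=snap("wrist","w22",gain=1)
print(bot.read_state()["tcp_rot"][:,2]);go(.5383,.3575,.195,90)
print(w2p(C,(.5383,.3575,.223)))
E
```

```text
[ 0.01981893  0.01671355 -0.99966388]
t 40.22 pos [0.539  0.3574 0.3031] yaw 89.8 q6 -66.4
dx -0.17 dy -0.29 dz 10.81 twist -0.2 (alt 179.8) rows>=2.6
[325.55706178 244.31079445]
```

View pics/w22.png

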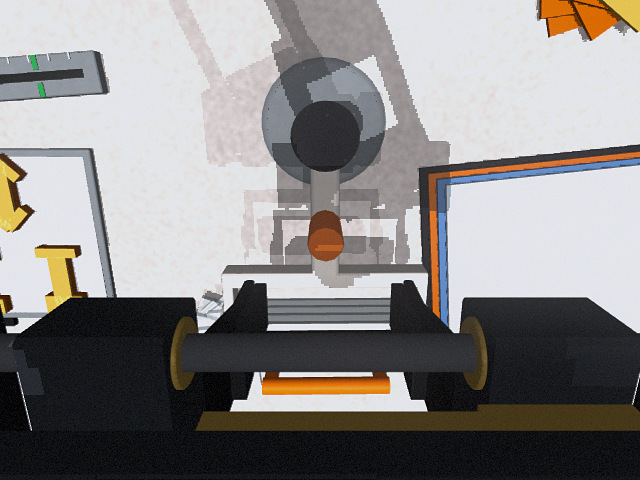

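Request:
arm_command(
  plan=[
    {"dx":-0.2,"dy":-0.3,"dz":2.5,"twist":0,"claw":0.6},
    {"dx":-0.2,"dy":-0.3,"dz":5.5,"twist":0,"claw":0.6},
    {"dx":-0.2,"dy":-0.3,"dz":8,"twist":0,"claw":0.6},
    {"dx":-0.2,"dy":-0.3,"dz":9.8,"twist":0,"claw":0.6},
    {"dx":-0.2,"dy":-0.3,"dz":10.2,"twist":0,"claw":0.6},
    {"dx":-0.2,"dy":-0.3,"dz":10.2,"twist":0,"claw":0.6},
    {"dx":-0.2,"dy":-0.3,"dz":10.2,"twist":0,"claw":0.5},
    {"dx":-0.2,"dy":-0.3,"dz":10.2,"twist":0,"claw":0.5},
  ],
)

```text
time_s: 40.88
position: [0.5394, 0.3575, 0.2034]
tcp_rot: [[0.004, 1.0, 0.024], [1.0, -0.005, 0.018], [0.018, 0.024, -1.0]]
force: [-0.5, 0.1, -0.2]
opening: 0.529
```

```bash
python3 - <<'E'
from h import *
go(.5383,.3575,.197,90)
E
```

```text
t 40.88 pos [0.5394 0.3575 0.2034] yaw 89.8 q6 -66.5
dx -0.01 dy -0.13 dz 0.64 twist -0.2 (alt 179.8) rows>=0.2
```

Request:
arm_command(
  plan=[
    {"dx":0,"dy":-0.1,"dz":0.6,"twist":0,"claw":0.5},
    {"dx":0,"dy":-0.1,"dz":0.6,"twist":0,"claw":0.1},
    {"dx":0,"dy":-0.1,"dz":0.6,"twist":0,"claw":0.1},
    {"dx":0,"dy":-0.1,"dz":0.6,"twist":0,"claw":0.1},
    {"dx":0,"dy":-0.1,"dz":0.6,"twist":0,"claw":0.1},
    {"dx":0,"dy":-0.1,"dz":0.6,"twist":0,"claw":0.1},
    {"dx":0,"dy":-0.1,"dz":0.6,"twist":0,"claw":0.1},
  ],
)

```text
time_s: 41.47
position: [0.5386, 0.3572, 0.1975]
tcp_rot: [[0.004, 1.0, 0.024], [1.0, -0.004, 0.017], [0.017, 0.024, -1.0]]
force: [0.5, -0.9, 1.7]
opening: 0.241
```

Request:
arm_command(
  plan=[
    {"dx":-0.5,"dy":0,"dz":0,"twist":5,"claw":0.1},
    {"dx":-1.05,"dy":-0.1,"dz":0,"twist":10,"claw":0.1},
    {"dx":-1.55,"dy":-0.2,"dz":0,"twist":15,"claw":0.1},
    {"dx":-2.05,"dy":-0.35,"dz":0,"twist":20,"claw":0.1},
    {"dx":-2.55,"dy":-0.55,"dz":0,"twist":25,"claw":0.1},
    {"dx":-3.0,"dy":-0.8,"dz":0,"twist":30,"claw":0.1},
    {"dx":-3.45,"dy":-1.1,"dz":0,"twist":35,"claw":0.1},
    {"dx":-3.45,"dy":-1.1,"dz":0,"twist":35,"claw":0.1},
  ],
)

```text
time_s: 42.13
position: [0.5271, 0.3217, 0.1975]
tcp_rot: [[0.578, 0.816, 0.024], [0.816, -0.578, 0.015], [0.026, 0.01, -1.0]]
force: [-0.8, -2.8, 5.4]
opening: 0.241
```

```bash
python3 - <<'E'
from h import *
s=bot.read_state(); p=s["position"]-np.array([.4775,.3568,0]); print(np.hypot(*p[:2]),np.degrees(np.arctan2(p[1],p[0])),s["force"],s["opening"])
go(.4775+.06*np.cos(np.radians(-72.7)),.3568+.06*np.sin(np.radians(-72.7)),s["position"][2],17)
E
```

```text
0.060814948047435397 -35.306007160301895 [-0.80075243 -2.80458987  5.41028996] 0.24091296990157046
t 42.13 pos [0.5271 0.3217 0.1975] yaw 54.7 q6 -34.0
dx -3.64 dy -1.31 dz -0.11 twist 37.7 (alt -142.3) rows>=5.3
```

Request:
arm_command(
  plan=[
    {"dx":-0.5,"dy":0,"dz":0,"twist":5,"claw":0.1},
    {"dx":-1.05,"dy":-0.1,"dz":0,"twist":10,"claw":0.1},
    {"dx":-1.55,"dy":-0.2,"dz":0,"twist":15,"claw":0.1},
    {"dx":-2.05,"dy":-0.35,"dz":0,"twist":20,"claw":0.1},
    {"dx":-2.55,"dy":-0.55,"dz":0,"twist":25,"claw":0.1},
    {"dx":-3.0,"dy":-0.8,"dz":0,"twist":30,"claw":0.1},
    {"dx":-3.45,"dy":-1.1,"dz":0,"twist":35,"claw":0.1},
    {"dx":-3.7,"dy":-1.3,"dz":0,"twist":38,"claw":0.1},
  ],
)

```text
time_s: 42.8
position: [0.4959, 0.2991, 0.1974]
tcp_rot: [[0.958, 0.286, 0.026], [0.286, -0.958, 0.016], [0.029, -0.008, -1.0]]
force: [0.7, -0.3, 4.0]
opening: 0.247
```

Request:
arm_command(
  plan=[
    {"dx":0,"dy":0,"dz":0,"twist":0,"claw":0.1},
    {"dx":0,"dy":0,"dz":0,"twist":0,"claw":0.1},
    {"dx":0,"dy":0,"dz":0,"twist":0,"claw":0.1},
  ],
)

```text
time_s: 43.05
position: [0.4952, 0.2989, 0.1974]
tcp_rot: [[0.958, 0.287, 0.024], [0.287, -0.958, 0.015], [0.027, -0.007, -1.0]]
force: [-1.8, -1.3, 4.4]
opening: 0.242
```

```bash
python3 - <<'E'
from h import *
s=bot.read_state(); p=s["position"]-np.array([.4775,.3568,0]); print(np.hypot(*p[:2]),np.degrees(np.arctan2(p[1],p[0])),s["force"],s["opening"],s["position"])
E
```

```text
0.060576027640138065 -72.96176024657734 [-1.77524702 -1.29979499  4.35678573] 0.24188873197865654 [0.49524937 0.29888269 0.1974371 ]
```

Request:
arm_command(
  plan=[
    {"dx":0,"dy":0,"dz":0,"twist":0,"claw":0.6},
    {"dx":0,"dy":0,"dz":0,"twist":0,"claw":0.6},
    {"dx":0,"dy":0,"dz":0,"twist":0,"claw":0.6},
    {"dx":0,"dy":0,"dz":0,"twist":0,"claw":0.6},
    {"dx":0,"dy":0,"dz":-3,"twist":0,"claw":0.6},
    {"dx":0,"dy":0,"dz":-7,"twist":0,"claw":0.6},
  ],
)

```text
time_s: 43.55
position: [0.4912, 0.297, 0.2642]
tcp_rot: [[0.958, 0.287, 0.015], [0.287, -0.958, 0.012], [0.018, -0.007, -1.0]]
force: [0.5, 0.4, 0.3]
opening: 0.572
```

Request:
arm_command(
  plan=[
    {"dx":0,"dy":0,"dz":0,"twist":0,"claw":0.6},
    {"dx":0,"dy":0,"dz":0,"twist":0,"claw":0.6},
    {"dx":0,"dy":0,"dz":0,"twist":0,"claw":0.6},
  ],
)

```text
time_s: 43.8
position: [0.491, 0.297, 0.264]
tcp_rot: [[0.958, 0.287, 0.015], [0.287, -0.958, 0.012], [0.018, -0.007, -1.0]]
force: [0.0, 0.1, -0.8]
opening: 0.597
```

Request:
arm_command(
  plan=[
    {"dx":0,"dy":0,"dz":-4,"twist":0,"claw":0.6},
  ],
)

```text
time_s: 43.88
position: [0.4851, 0.2945, 0.2957]
tcp_rot: [[0.958, 0.287, -0.003], [0.287, -0.958, 0.006], [-0.002, -0.006, -1.0]]
force: [0.2, -0.5, -0.6]
opening: 0.594
```

Request:
arm_command(
  plan=[
    {"dx":0,"dy":0,"dz":0,"twist":0,"claw":0.6},
    {"dx":0,"dy":0,"dz":0,"twist":0,"claw":0.6},
    {"dx":0,"dy":0,"dz":0,"twist":0,"claw":0.6},
  ],
)

```text
time_s: 44.13
position: [0.4844, 0.2942, 0.2943]
tcp_rot: [[0.958, 0.287, -0.006], [0.287, -0.958, 0.005], [-0.004, -0.006, -1.0]]
force: [0.0, -0.2, 0.1]
opening: 0.604
```

```bash
python3 - <<'E'
from h import *
snap("wrist","w23",gain=1); snap("top","t23",gain=1.6,crop=(60,130,380,330),scale=2.5); snap("side","s23",gain=1.2)
E
```

```text
(no output)
```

View pics/w23.png

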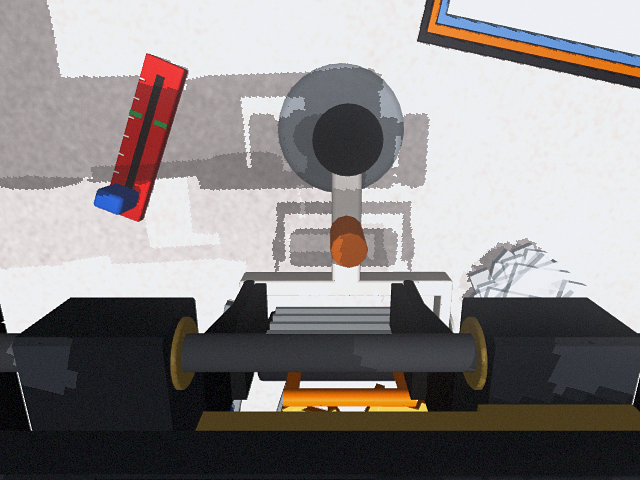

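View pics/t23.png

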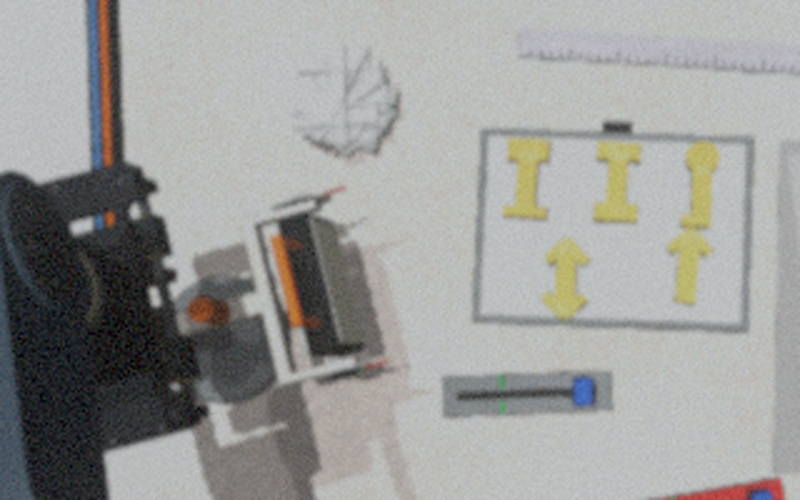

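View pics/s23.png

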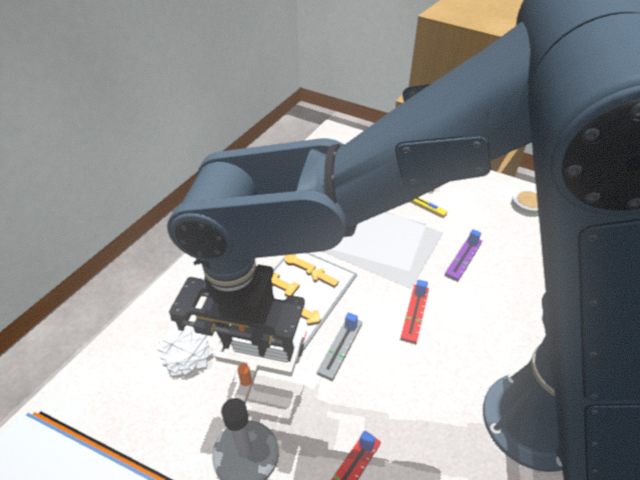

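```bash
python3 - <<'E'
from h import *
C,im=load("t23"); f=lambda u,v,z:p2w(C,60+u/2.5,130+v/2.5,z)[:2]
def ang(a,b): d=b-a; return np.degrees(np.arctan2(d[1],d[0]))
print("pointer axis",ang(f(372,366,.2),f(340,190,.2))-90, "crossbar",ang(f(293,385,.18),f(258,225,.18))-90)
print("bar",ang(f(305,322,.24),f(280,240,.24))-90)
print("pad",ang(f(475,321,.008),f(482,131,.008)),ang(f(747,330,.008),f(753,138,.008)),ang(f(747,330,.008),f(475,321,.008))-90,ang(f(753,138,.008),f(482,131,.008))-90)
c=np.mean([f(475,321,.008),f(482,131,.008),f(747,330,.008),f(753,138,.008)],0);print("padc",c)
W,_=load("w23")
k=p2w(W,349,250,.223);print("knob",k,"base",p2w(W,341,128,.005),p2w(W,347,139,.2))
h1,h2=p2w(W,243,276,.185),p2w(W,449,276,.185);print(h1,h2,ang(h1[:2],h2[:2])-90)
p=np.array([.4772,.3565]);d=c-p;print("need",ang(p,c))
show("",W and im,(140,190,230,300),7,1.5,out="z23")
E
```

```text
pointer axis -76.89476903755244 crossbar -74.53053575585719
bar -70.07091969481195
pad 0.2519362854150032 -0.5628234081865108 -0.2657660049673467 0.041340193531112845
padc [ 0.59868485 -0.03432132]
knob [0.49521232 0.29937854 0.223     ] base [0.47715302 0.36010861 0.005     ] [0.47632135 0.35863038 0.2       ]
[0.43575014 0.24879959 0.185     ] [0.5724455  0.29010061 0.185     ] -73.18837757607687
need -72.73240525550378
```

View pics/z23.png

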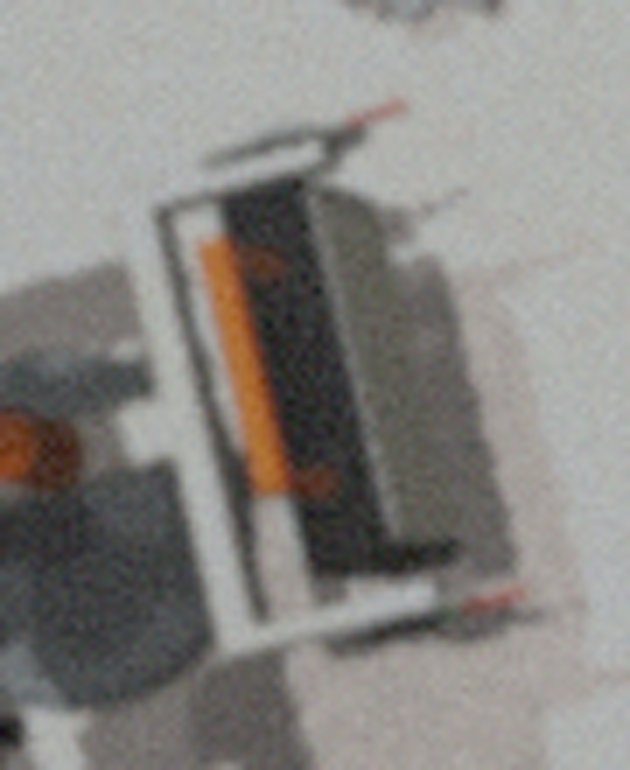

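```bash
python3 - <<'E'
from h import *
W,_=load("w23")
b=np.radians(-73);u=np.array([np.cos(b),np.sin(b)]);p=np.array([.4772,.3568])
for z in(.24,.25):
  q=p2w(W,347,397,z); print(z,q,(q[:2]-p)@u,(q[:2]-p)@[-u[1],u[0]])
h=p+.14*u; print(h); go(h[0],h[1],.33,-73)
E
```

```text
0.24 [0.5197615  0.21504549 0.24      ] 0.1480042883608485 -0.000743239084718621
0.25 [0.51713258 0.22213918 0.25      ] 0.14045193832877131 -0.001183297209393504
[0.51813204 0.22291733]
t 44.28 pos [0.4846 0.2943 0.2944] yaw 16.7 q6 3.0
dx 1.15 dy 7.77 dz -3.61 twist 89.7 (alt -90.3) rows>=12.5
```

Request:
arm_command(
  plan=[
    {"dx":0,"dy":0,"dz":-2,"twist":7,"claw":0.5},
    {"dx":0,"dy":0,"dz":-3.6,"twist":14,"claw":0.5},
    {"dx":0.2,"dy":1.5,"dz":-3.6,"twist":21,"claw":0.5},
    {"dx":0.4,"dy":3,"dz":-3.6,"twist":28,"claw":0.5},
    {"dx":0.7,"dy":5,"dz":-3.6,"twist":35,"claw":0.5},
    {"dx":1,"dy":7,"dz":-3.6,"twist":42,"claw":0.5},
    {"dx":1.1,"dy":7.8,"dz":-3.6,"twist":49,"claw":0.5},
    {"dx":1.1,"dy":7.8,"dz":-3.6,"twist":53,"claw":0.5},
  ],
)

```text
time_s: 44.95
position: [0.5185, 0.2206, 0.329]
tcp_rot: [[0.801, -0.598, -0.006], [-0.598, -0.801, 0.004], [-0.007, 0.001, -1.0]]
force: [0.2, 0.4, 0.7]
opening: 0.503
```

Request:
arm_command(
  plan=[
    {"dx":0,"dy":0,"dz":0,"twist":6,"claw":0.5},
    {"dx":0,"dy":0,"dz":0,"twist":13,"claw":0.5},
    {"dx":0,"dy":0,"dz":0,"twist":20,"claw":0.5},
    {"dx":0,"dy":0,"dz":0,"twist":27,"claw":0.5},
    {"dx":0,"dy":0,"dz":0,"twist":34,"claw":0.5},
    {"dx":0,"dy":0,"dz":0,"twist":37,"claw":0.5},
    {"dx":0,"dy":0,"dz":0,"twist":37,"claw":0.5},
    {"dx":0,"dy":0,"dz":0,"twist":37,"claw":0.5},
  ],
)

```text
time_s: 45.62
position: [0.5184, 0.2206, 0.3285]
tcp_rot: [[0.281, -0.96, -0.007], [-0.96, -0.281, 0.004], [-0.006, 0.006, -1.0]]
force: [-0.2, 0.1, -0.1]
opening: 0.502
```

```bash
python3 - <<'E'
from h import *
C,im=snap("wrist","w24",gain=1); snap("side","s24",gain=1.2,crop=(120,240,400,450),scale=2.8)
s=bot.read_state();print(s["tcp_rot"][:,2],s["position"])
go(.518,.2229,.33,-73)
E
```

```text
[-0.00692908  0.00367963 -0.99996922] [0.51847178 0.22058435 0.32868533]
t 45.72 pos [0.5185 0.2206 0.3287] yaw -73.7 q6 85.2
dx -0.24 dy -0.02 dz -0.13 twist -0.7 (alt 179.3) rows>=0.1
```

View pics/w24.png

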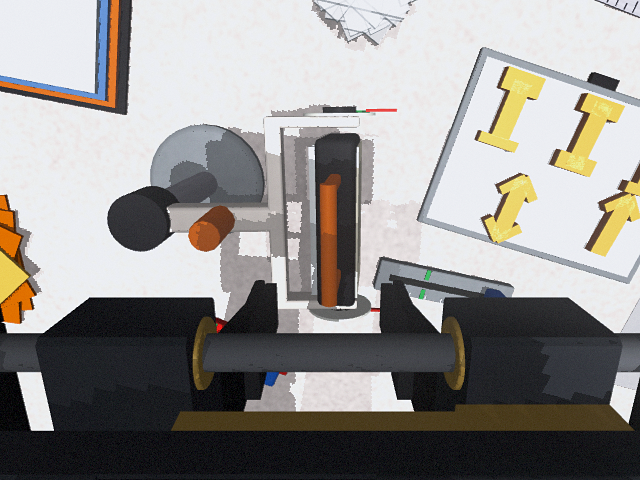

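View pics/s24.png

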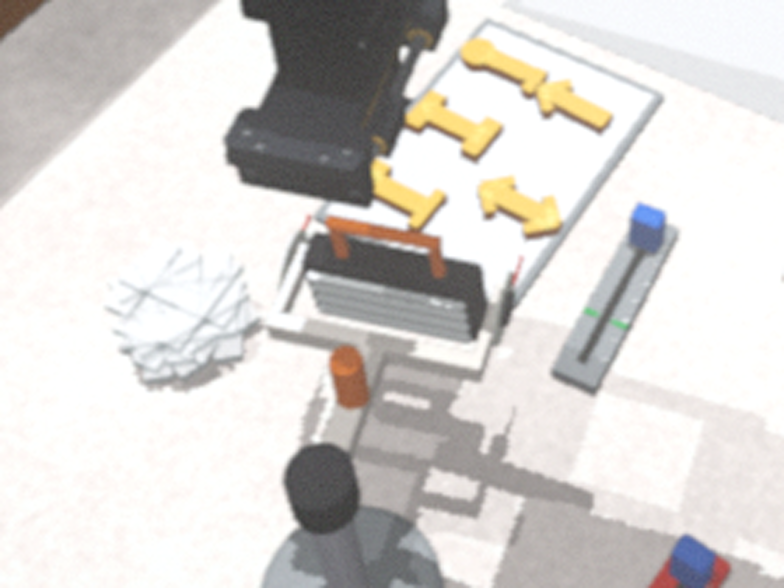

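```bash
python3 - <<'E'
from h import *
W,_=load("w24")
b=np.radians(-73);u=np.array([np.cos(b),np.sin(b)])
# pivot re-estimate from this view
print("cap",p2w(W,139,218,.197),"knob",p2w(W,205,236,.223),"base",p2w(W,207,181,.005))
p=np.array([.4772,.3568])
for t in np.arange(-.3,.3,.05):
  s=.15+.075*np.sin(t); z=.175+.075*np.cos(t); P=p+u*s
  print(round(t,2),w2p(W,(*P,z)), np.round(P,4),round(z,4))
E
```

```text
cap [0.48352014 0.35437928 0.197     ] knob [0.49353839 0.30016751 0.223     ] base [0.47758202 0.35871167 0.005     ]
-0.3 [306.26085958 244.7050846 ] [0.5146 0.2345] 0.2467
-0.25 [312.10003927 245.16976837] [0.5156 0.2311] 0.2477
-0.2 [318.07141024 245.54440169] [0.5167 0.2276] 0.2485
-0.15 [324.1489244  245.82637559] [0.5178 0.2241] 0.2492
-0.1 [330.30542638 246.01366468] [0.5189 0.2205] 0.2496
-0.05 [336.51291418 246.10485926] [0.52   0.2169] 0.2499
-0.0 [342.74281832 246.09918854] [0.5211 0.2134] 0.25
0.05 [348.96629371 245.9965343 ] [0.5222 0.2098] 0.2499
0.1 [355.15451809 245.79743444] [0.5232 0.2062] 0.2496
0.15 [361.27899043 245.50307637] [0.5243 0.2026] 0.2492
0.2 [367.3118229  245.11528045] [0.5254 0.1991] 0.2485
0.25 [373.22602007 244.63647388] [0.5265 0.1956] 0.2477
```

Request:
arm_command(
  plan=[
    {"dx":-0.1,"dy":0,"dz":2.5,"twist":-0.7,"claw":0.4},
    {"dx":-0.1,"dy":0,"dz":5,"twist":-0.7,"claw":0.4},
    {"dx":-0.1,"dy":0,"dz":7.3,"twist":-0.7,"claw":0.4},
    {"dx":-0.1,"dy":0,"dz":8.8,"twist":-0.7,"claw":0.4},
    {"dx":-0.1,"dy":0,"dz":9.2,"twist":-0.7,"claw":0.4},
    {"dx":-0.1,"dy":0,"dz":9.2,"twist":-0.7,"claw":0.4},
    {"dx":-0.1,"dy":0,"dz":9.2,"twist":-0.7,"claw":0.4},
    {"dx":-0.1,"dy":0,"dz":9.2,"twist":-0.7,"claw":0.4},
  ],
)

```text
time_s: 46.38
position: [0.5186, 0.2221, 0.238]
tcp_rot: [[0.293, -0.956, -0.004], [-0.956, -0.293, 0.004], [-0.005, 0.003, -1.0]]
force: [-0.1, -0.7, -0.9]
opening: 0.397
```

```bash
python3 - <<'E'
from h import *
C,im=snap("wrist","w25",gain=1)
s=bot.read_state();print(s["force"],s["tcp_rot"][:,2])
go(.5185,.222,.236,-73)
E
```

```text
[-0.7764063   0.22881139  0.55134781] [-0.00401697  0.00430346 -0.99998267]
t 46.43 pos [0.5185 0.2221 0.2381] yaw -73.0 q6 84.5
dx 0.01 dy 0.01 dz 0.21 twist 0.0 (alt -180.0) rows>=0.1
```

View pics/w25.png

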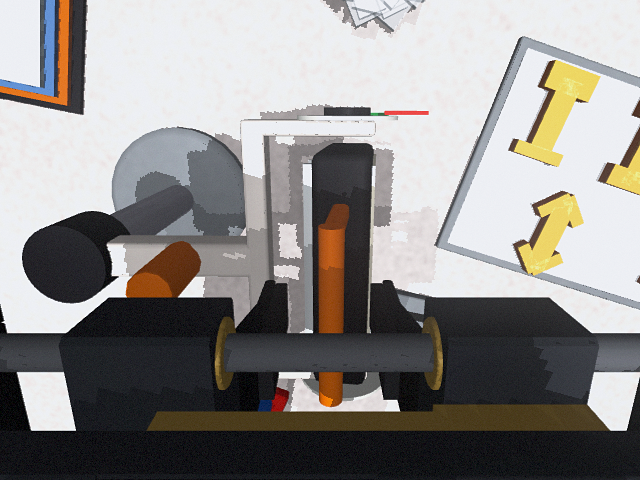

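Request:
arm_command(
  plan=[
    {"dx":0,"dy":0,"dz":0.2,"twist":0,"claw":0.2},
    {"dx":0,"dy":0,"dz":0.2,"twist":0,"claw":0.0},
    {"dx":0,"dy":0,"dz":0.2,"twist":0,"claw":0.0},
    {"dx":0,"dy":0,"dz":0.2,"twist":0,"claw":0.0},
    {"dx":0,"dy":0,"dz":0.2,"twist":0,"claw":0.0},
    {"dx":0,"dy":0,"dz":0.2,"twist":0,"claw":0.0},
    {"dx":0,"dy":0,"dz":0.2,"twist":0,"claw":0.0},
  ],
)

```text
time_s: 47.02
position: [0.5186, 0.222, 0.2363]
tcp_rot: [[0.293, -0.956, -0.004], [-0.956, -0.293, 0.004], [-0.005, 0.002, -1.0]]
force: [0.3, -1.6, 0.5]
opening: 0.105
```

```bash
python3 - <<'E'
from h import *
s=bot.read_state();print(s["position"],s["force"],s["opening"])
b=np.radians(-73);u=np.array([np.cos(b),np.sin(b)]);x=(s["position"][:2]-[.4772,.3568])@u; print(x)
t0=np.arcsin((x-.15)/.075);print(t0)
for t in np.linspace(t0,.611,8)[1:]: print(round(t,3),"dx %.2f dz %.2f"%(7.5*(np.sin(t)-np.sin(t0)),-7.5*(np.cos(t)-np.cos(t0))))
E
```

```text
[0.51864264 0.22195214 0.23626812] [ 0.2921382  -1.55526561  0.5290441 ] 0.10490768744678054
0.14107231004199972
-0.11931878769594045
-0.015 dx 0.78 dz -0.05
0.089 dx 1.56 dz -0.02
0.194 dx 2.34 dz 0.09
0.298 dx 3.09 dz 0.28
0.402 dx 3.83 dz 0.55
0.507 dx 4.53 dz 0.89
0.611 dx 5.20 dz 1.30
```

Request:
arm_command(
  plan=[
    {"dx":0.8,"dy":0,"dz":-0.05,"twist":0,"claw":0},
    {"dx":1.55,"dy":0,"dz":0,"twist":0,"claw":0},
    {"dx":2.35,"dy":0,"dz":0.1,"twist":0,"claw":0},
    {"dx":3.1,"dy":0,"dz":0.3,"twist":0,"claw":0},
    {"dx":3.85,"dy":0,"dz":0.55,"twist":0,"claw":0},
    {"dx":4.55,"dy":0,"dz":0.9,"twist":0,"claw":0},
    {"dx":5.2,"dy":0,"dz":1.3,"twist":0,"claw":0},
    {"dx":5.2,"dy":0,"dz":1.3,"twist":0,"claw":0},
  ],
)

```text
time_s: 47.68
position: [0.534, 0.1706, 0.2219]
tcp_rot: [[0.292, -0.956, -0.005], [-0.956, -0.292, 0.003], [-0.004, 0.004, -1.0]]
force: [-0.4, 0.8, -0.4]
opening: 0.103
```

```bash
python3 - <<'E'
from h import *
s=bot.read_state();print(s["position"],s["force"],s["opening"])
b=np.radians(-73);u=np.array([np.cos(b),np.sin(b)]);x=(s["position"][:2]-[.4772,.3568])@u; print(x,np.arcsin((x-.15)/.075),np.arccos((s["position"][2]+.0131-.175)/.075))
snap("side","s26",gain=1.2,crop=(120,240,400,450),scale=2.8)
E
```

```text
[0.53399855 0.170578   0.22190755] [-0.37147249  0.83915927 -0.37981766] 0.10346876583321858
0.19469126799533976 0.6383654434320059 0.6433332654532777
```

View pics/s26.png

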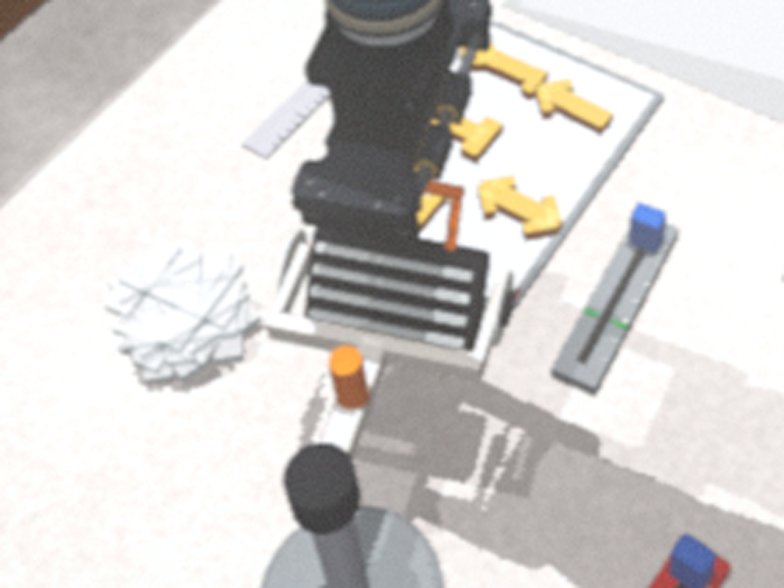

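Request:
arm_command(
  plan=[
    {"dx":-0.1,"dy":0,"dz":-0.05,"twist":0,"claw":0},
    {"dx":-0.15,"dy":0,"dz":-0.1,"twist":0,"claw":0},
    {"dx":-0.15,"dy":0,"dz":-0.1,"twist":0,"claw":0},
    {"dx":-0.15,"dy":0,"dz":-0.1,"twist":0,"claw":0},
  ],
)

```text
time_s: 48.07
position: [0.5336, 0.1719, 0.2229]
tcp_rot: [[0.293, -0.956, -0.004], [-0.956, -0.293, 0.001], [-0.002, 0.004, -1.0]]
force: [-0.9, 0.0, -1.2]
opening: 0.104
```

```bash
python3 - <<'E'
from h import *
s=bot.read_state();print(s["position"],s["force"],s["opening"])
b=np.radians(-73);u=np.array([np.cos(b),np.sin(b)]);x=(s["position"][:2]-[.4772,.3568])@u; print(x,np.arcsin((x-.15)/.075),np.arccos((s["position"][2]+.0131-.175)/.075))
E
```

```text
[0.53362901 0.17191657 0.2229297 ] [-0.90778067  0.0290439  -1.16083747] 0.10441145416177347
0.193303147677172 0.6155103682525752 0.6202567168470124
```

Tilt ≈ 0.615. Release and rise.

Request:
arm_command(
  plan=[
    {"dx":0,"dy":0,"dz":0,"twist":0,"claw":0.4},
    {"dx":0,"dy":0,"dz":0,"twist":0,"claw":0.4},
    {"dx":0,"dy":0,"dz":0,"twist":0,"claw":0.4},
    {"dx":0,"dy":0,"dz":0,"twist":0,"claw":0.4},
    {"dx":0,"dy":0,"dz":-3,"twist":0,"claw":0.4},
    {"dx":0,"dy":0,"dz":-6,"twist":0,"claw":0.4},
    {"dx":0,"dy":0,"dz":-9,"twist":0,"claw":0.4},
    {"dx":0,"dy":0,"dz":-9,"twist":0,"claw":0.4},
  ],
)

```text
time_s: 48.73
position: [0.5379, 0.1723, 0.3195]
tcp_rot: [[0.293, -0.956, 0.009], [-0.956, -0.293, 0.002], [0.0, -0.009, -1.0]]
force: [0.8, -0.1, 0.2]
opening: 0.393
```

Request:
arm_command(
  plan=[
    {"dx":0,"dy":0,"dz":0,"twist":0,"claw":0.4},
    {"dx":0,"dy":0,"dz":0,"twist":0,"claw":0.4},
  ],
)

```text
time_s: 48.9
position: [0.5384, 0.1724, 0.3204]
tcp_rot: [[0.293, -0.956, 0.012], [-0.956, -0.293, 0.003], [0.001, -0.012, -1.0]]
force: [-1.2, 0.2, -0.5]
opening: 0.398
```

```bash
python3 - <<'E'
from h import *
C,im=snap("wrist","w27",gain=1); snap("side","s27",gain=1.2,crop=(180,290,340,400),scale=4.8)
p=np.array([.4772,.3568]);b=np.radians(-73);u=np.array([np.cos(b),np.sin(b)])
for t in (.5,.55,.6,.65,.7): print(t,w2p(C,(*(p+u*(.15+.075*np.sin(t))),.175+.075*np.cos(t))))
s=bot.read_state();print(s["tcp_rot"][:,2]);go(.4358,-.0126,.30,94.3)
E
```

```text
0.5 [315.47039362 255.84988838]
0.55 [320.85153094 254.88418222]
0.6 [326.00013242 253.85110998]
0.65 [330.89976365 252.75654338]
0.7 [335.53615105 251.60649106]
[ 0.00734657  0.00217706 -0.99997064]
t 49.00 pos [0.5373 0.1722 0.3187] yaw -73.0 q6 79.3
dx 14.70 dy 15.13 dz 1.75 twist 12.7 (alt -167.3) rows>=5.1
```

View pics/w27.png

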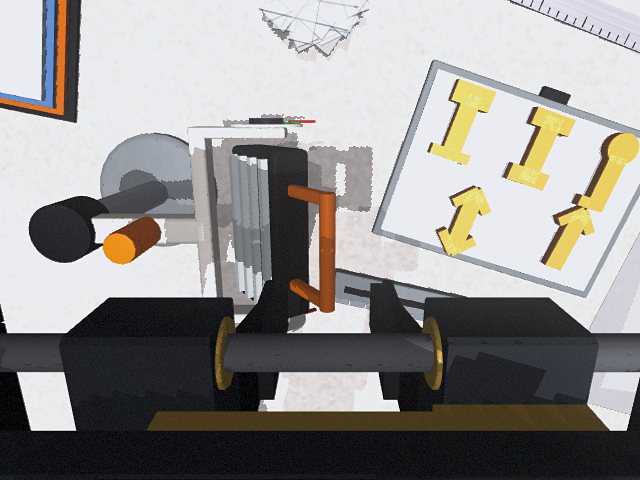

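View pics/s27.png

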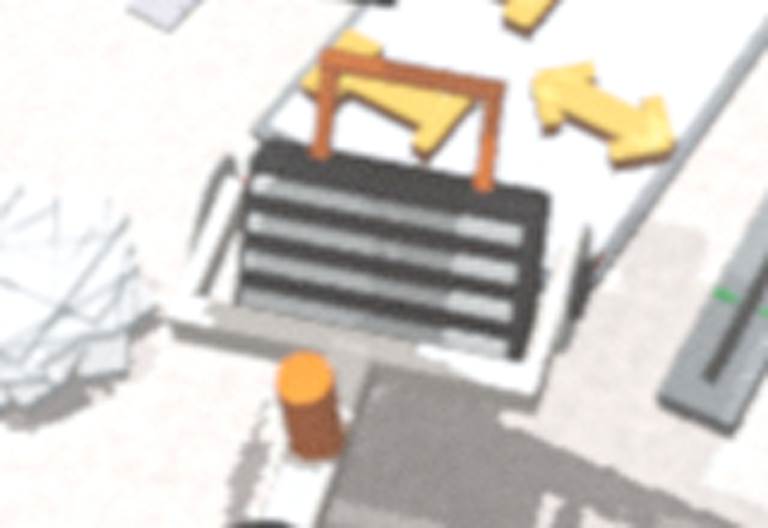

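```bash
python3 - <<'E'
from h import *
C,im=load("w27")
for q,z in [((313,310),.15),((313,310),.18),((295,325),.175),((227,310),.175),((300,328),.14)]: print(q,z,p2w(C,*q,z))
show("",im,(180,270,380,340),4,1.3,out="z27")
E
```

```text
(313, 310) 0.15 [0.45356464 0.16082704 0.15      ]
(313, 310) 0.18 [0.46776072 0.16391539 0.18      ]
(295, 325) 0.175 [0.44830787 0.17361197 0.175     ]
(227, 310) 0.175 [0.44510113 0.22955571 0.175     ]
(300, 328) 0.14 [0.42823645 0.16601092 0.14      ]
```

View pics/z27.png

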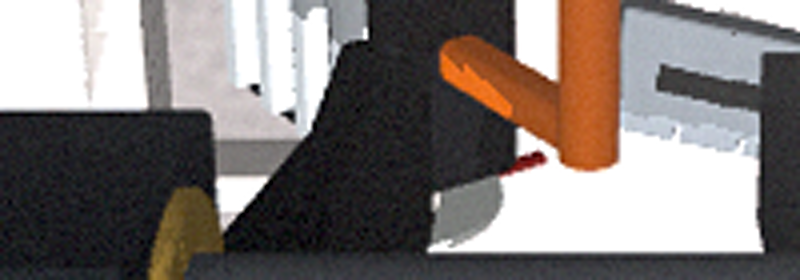

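```bash
python3 - <<'E'
from h import *
go(.4392,-.0575,.25,94.3)
E
```

```text
t 49.00 pos [0.5373 0.1722 0.3187] yaw -73.0 q6 79.3
dx 19.09 dy 16.16 dz 6.74 twist 12.7 (alt -167.3) rows>=6.2
```

Request:
arm_command(
  plan=[
    {"dx":3,"dy":2.5,"dz":0,"twist":2,"claw":0.2},
    {"dx":6.5,"dy":5.5,"dz":0,"twist":5,"claw":0},
    {"dx":9.5,"dy":8,"dz":0,"twist":8,"claw":0},
    {"dx":12.5,"dy":10.5,"dz":1,"twist":11,"claw":0},
    {"dx":15.5,"dy":13,"dz":3,"twist":12.7,"claw":0},
    {"dx":18,"dy":15.2,"dz":5,"twist":12.7,"claw":0},
    {"dx":19.1,"dy":16.2,"dz":6.7,"twist":12.7,"claw":0},
    {"dx":19.1,"dy":16.2,"dz":6.7,"twist":12.7,"claw":0},
  ],
)

```text
time_s: 49.67
position: [0.4344, -0.059, 0.2465]
tcp_rot: [[0.071, -0.997, -0.003], [-0.997, -0.071, 0.005], [-0.005, 0.002, -1.0]]
force: [-0.4, 0.5, -0.4]
opening: 0.006
```

Request:
arm_command(
  plan=[
    {"dx":0,"dy":0,"dz":0,"twist":0,"claw":0},
    {"dx":0,"dy":0,"dz":0,"twist":0,"claw":0},
  ],
)

```text
time_s: 49.83
position: [0.434, -0.0586, 0.2459]
tcp_rot: [[0.07, -0.998, -0.005], [-0.997, -0.07, 0.006], [-0.007, 0.004, -1.0]]
force: [0.4, 0.1, -0.2]
opening: 0.006
```

```bash
python3 - <<'E'
from h import *
C,im=snap("wrist","w28",gain=1); snap("top","t28",gain=1.6,crop=(60,130,380,330),scale=2.5)
s=bot.read_state();print(s["tcp_rot"][:,2],s["opening"])
print(w2p(C,(.4358,-.0126,.054)),w2p(C,(.4295,.0721,.014)))
go(.4392,-.0575,.10,94.3);go(.4392,-.0575,.03,94.3)
E
```

```text
[-0.00172113  0.00507598 -0.99998564] 0.007281525829682889
[277.38931418 199.99467281] [193.55845612 191.56101265]
t 49.93 pos [ 0.4352 -0.0583  0.2469] yaw -85.9 q6 63.3
dx 0.02 dy -0.43 dz 14.69 twist -0.2 (alt 179.8) rows>=3.5
t 49.93 pos [ 0.4352 -0.0583  0.2469] yaw -85.9 q6 63.3
dx 0.06 dy -0.44 dz 21.69 twist -0.2 (alt 179.8) rows>=5.2
```

View pics/w28.png

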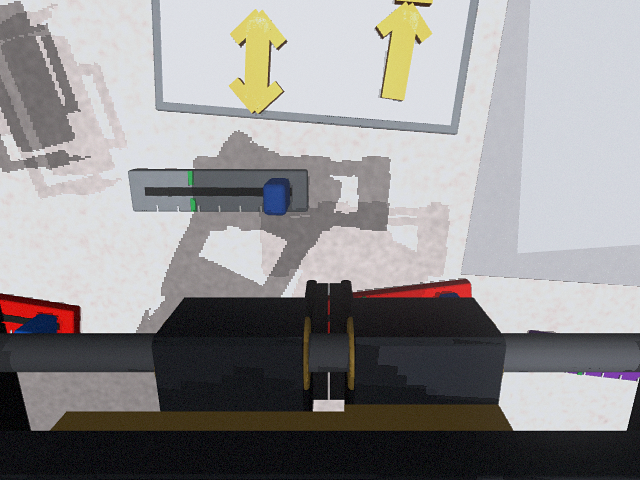

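View pics/t28.png

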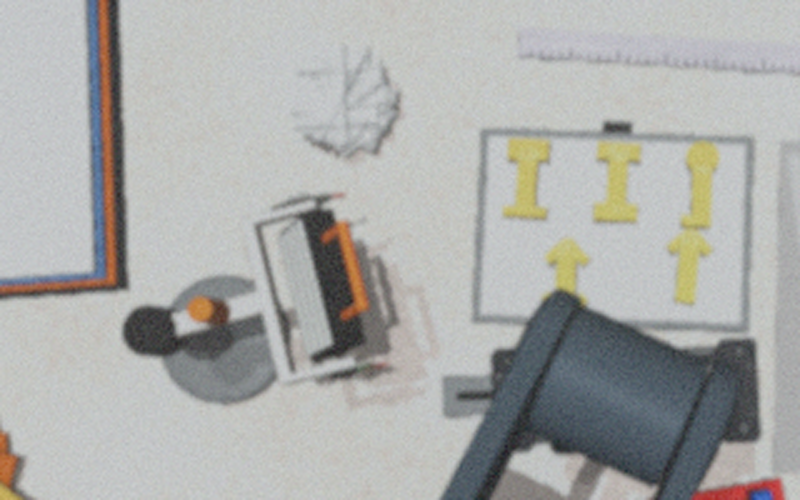

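Request:
arm_command(
  plan=[
    {"dx":0,"dy":-0.4,"dz":3,"twist":0,"claw":0},
    {"dx":0,"dy":-0.4,"dz":7,"twist":0,"claw":0},
    {"dx":0,"dy":-0.4,"dz":11,"twist":0,"claw":0},
    {"dx":0,"dy":-0.4,"dz":15,"twist":0,"claw":0},
    {"dx":0,"dy":-0.4,"dz":18.5,"twist":0,"claw":0},
    {"dx":0,"dy":-0.4,"dz":20.5,"twist":0,"claw":0},
    {"dx":0,"dy":-0.4,"dz":21.2,"twist":0,"claw":0},
    {"dx":0,"dy":-0.4,"dz":21.2,"twist":0,"claw":0},
  ],
)

```text
time_s: 50.6
position: [0.439, -0.0561, 0.0338]
tcp_rot: [[0.074, -0.997, -0.004], [-0.997, -0.074, 0.006], [-0.006, 0.003, -1.0]]
force: [0.8, -0.7, 0.3]
opening: 0.004
```

Request:
arm_command(
  plan=[
    {"dx":0,"dy":0,"dz":0,"twist":0,"claw":0},
    {"dx":0,"dy":0,"dz":0,"twist":0,"claw":0},
  ],
)

```text
time_s: 50.77
position: [0.4405, -0.0562, 0.035]
tcp_rot: [[0.075, -0.997, -0.0], [-0.997, -0.075, 0.005], [-0.005, 0.0, -1.0]]
force: [0.4, -0.2, 0.5]
opening: 0.005
```

```bash
python3 - <<'E'
from h import *
d=np.array([-.0745,.997]);g=np.array([.4358,-.0126])
for s in(0,.07,.08,.085):
  q=g+d*(s-.025);print(s);go(q[0],q[1],.03,94.3)
E
```

```text
0
t 50.77 pos [ 0.4405 -0.0562  0.035 ] yaw -85.7 q6 63.3
dx -1.88 dy 0.14 dz 0.51 twist -0.0 (alt 180.0) rows>=0.5
0.07
t 50.77 pos [ 0.4405 -0.0562  0.035 ] yaw -85.7 q6 63.3
dx -8.88 dy 0.14 dz 0.55 twist -0.0 (alt 180.0) rows>=2.1
0.08
t 50.77 pos [ 0.4405 -0.0562  0.035 ] yaw -85.7 q6 63.3
dx -9.88 dy 0.14 dz 0.55 twist -0.0 (alt 180.0) rows>=2.4
0.085
t 50.77 pos [ 0.4405 -0.0562  0.035 ] yaw -85.7 q6 63.3
dx -10.38 dy 0.14 dz 0.55 twist -0.0 (alt 180.0) rows>=2.5
```

Request:
arm_command(
  plan=[
    {"dx":-1.2,"dy":0.1,"dz":0.3,"twist":0,"claw":0},
    {"dx":-2.4,"dy":0.1,"dz":0.5,"twist":0,"claw":0},
    {"dx":-3.7,"dy":0.1,"dz":0.5,"twist":0,"claw":0},
    {"dx":-5,"dy":0.1,"dz":0.5,"twist":0,"claw":0},
    {"dx":-6.3,"dy":0.1,"dz":0.5,"twist":0,"claw":0},
    {"dx":-7.5,"dy":0.1,"dz":0.5,"twist":0,"claw":0},
    {"dx":-8.5,"dy":0.1,"dz":0.5,"twist":0,"claw":0},
    {"dx":-8.9,"dy":0.1,"dz":0.5,"twist":0,"claw":0},
  ],
)

```text
time_s: 51.43
position: [0.4343, 0.0332, 0.0319]
tcp_rot: [[0.076, -0.997, 0.004], [-0.997, -0.076, 0.004], [-0.004, -0.004, -1.0]]
force: [0.6, -2.0, 1.3]
opening: 0.007
```

Request:
arm_command(
  plan=[
    {"dx":0,"dy":0,"dz":0,"twist":0,"claw":0},
    {"dx":0,"dy":0,"dz":0,"twist":0,"claw":0},
  ],
)

```text
time_s: 51.6
position: [0.4348, 0.0334, 0.0326]
tcp_rot: [[0.077, -0.997, 0.005], [-0.997, -0.077, 0.004], [-0.003, -0.006, -1.0]]
force: [-0.6, 0.3, 0.3]
opening: 0.005
```

```bash
python3 - <<'E'
from h import *
C,im=snap("wrist","w29",gain=1)
s=bot.read_state();print(s["force"],s["position"],(s["position"][:2]-[.4358,-.0126])@[-.0745,.997]+.025)
print(w2p(C,(.4295,.0721,.014)),w2p(C,(.4306,.0573,.054)))
E
```

```text
[-0.2195734  -0.23729362  0.44041675] [0.43454437 0.03314979 0.03238833] 0.07070608796883636
[246.04960605 291.75728593] [264.95193859 335.1181951 ]
```

View pics/w29.png

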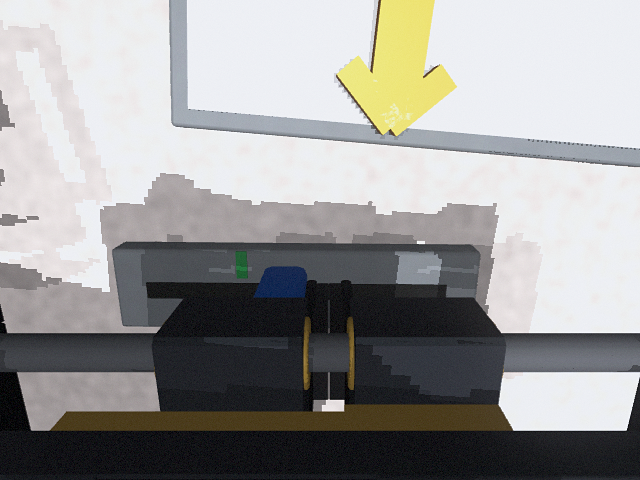

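```bash
python3 - <<'E'
from h import *
C,im=load("w29")
a,b=p2w(C,264,268,.054),p2w(C,305,268,.054); m=p2w(C,241,265,.014)
d=np.array([-.0745,.997]);g=np.array([.4358,-.0126])
for q in(a,b,m): print(q,(q[:2]-g)@d)
show("",im,(200,230,360,320),4.5,1.3,out="z29")
E
```

```text
[0.45741309 0.05857847 0.054     ] 0.06935475597204052
[0.45856736 0.0439553  0.054     ] 0.05468946454995584
[0.44262284 0.07470906 0.014     ] 0.08653883080064252
```

View pics/z29.png

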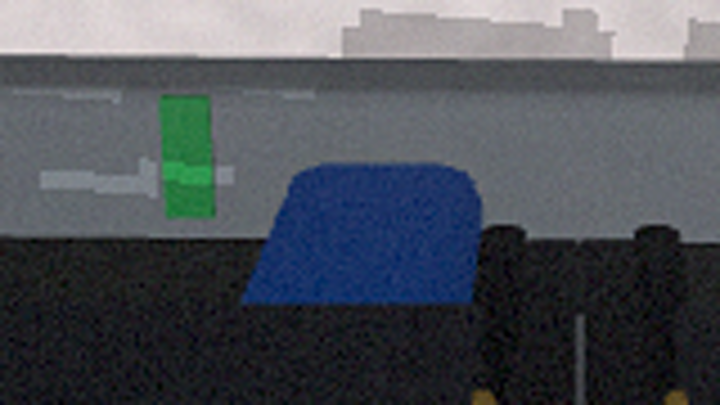

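Request:
arm_command(
  plan=[
    {"dx":-0.5,"dy":0,"dz":0.1,"twist":0,"claw":0},
    {"dx":-1.0,"dy":0.1,"dz":0.1,"twist":0,"claw":0},
    {"dx":-1.5,"dy":0.1,"dz":0.1,"twist":0,"claw":0},
    {"dx":-1.9,"dy":0.1,"dz":0.1,"twist":0,"claw":0},
    {"dx":-2.0,"dy":0.1,"dz":0.1,"twist":0,"claw":0},
    {"dx":-2.0,"dy":0.1,"dz":0.1,"twist":0,"claw":0},
    {"dx":-2.0,"dy":0.1,"dz":0.1,"twist":0,"claw":0},
  ],
)

```text
time_s: 52.23
position: [0.4313, 0.0534, 0.0313]
tcp_rot: [[0.076, -0.997, 0.003], [-0.997, -0.076, 0.004], [-0.004, -0.003, -1.0]]
force: [0.4, -0.1, -0.2]
opening: 0.005
```

```bash
python3 - <<'E'
from h import *
C,im=snap("wrist","w30",gain=1.3,crop=(200,230,360,320),scale=4.5); snap("top","t30",gain=1.6,crop=(220,230,320,320),scale=6); snap("side","s30",gain=1.2,crop=(220,280,400,400),scale=4.4)
s=bot.read_state();print(s["force"],s["position"],(s["position"][:2]-[.4358,-.0126])@[-.0745,.997]+.017)
E
```

```text
[ 0.13580959  0.33406989 -0.8486618 ] [0.43130044 0.05315652 0.03130589] 0.08289447020354554
```

View pics/w30.png

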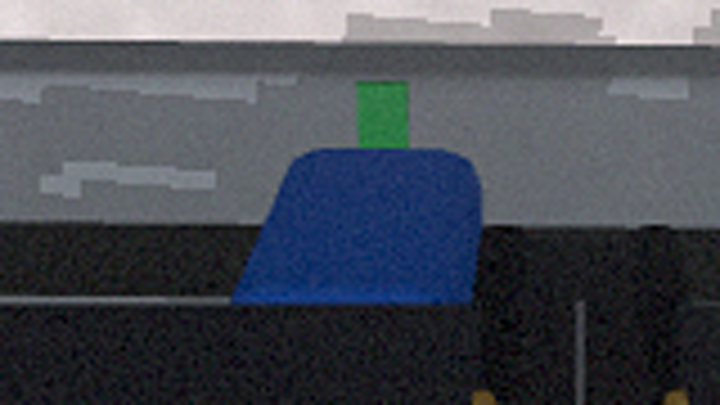

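View pics/s30.png

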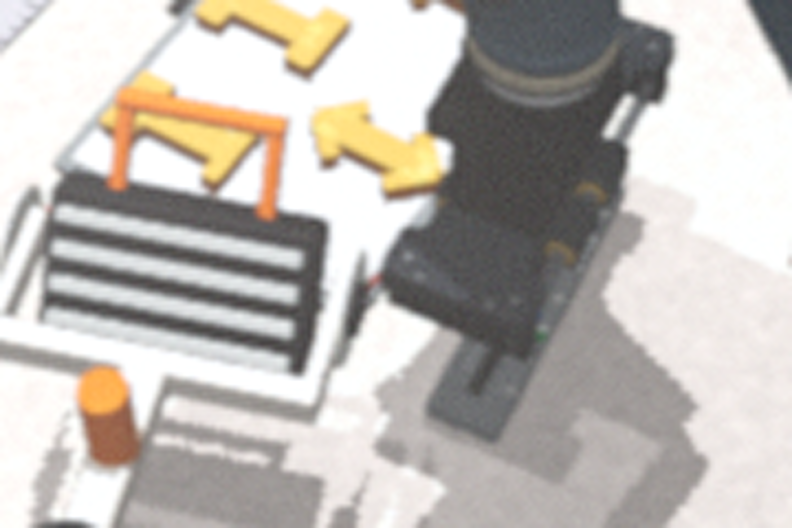

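```bash
python3 - <<'E'
from h import *
C,im=load("w30"); f=lambda u,v,z:p2w(C,200+u/4.5,230+v/4.5,z)
d=np.array([-.0745,.997]);g=np.array([.4358,-.0126])
for q in (f(290,175,.052),f(483,180,.052),f(383,115,.014)): print(q,(q[:2]-g)@d)
E
```

```text
[0.45344089 0.07846716 0.052     ] 0.08947971577740961
[0.45422996 0.06306386 0.052     ] 0.07406383903876763
[0.4457635  0.07462219 0.014     ] 0.08621824449189516
```

Request:
arm_command(
  plan=[
    {"dx":-0.15,"dy":0,"dz":0,"twist":0,"claw":0},
    {"dx":-0.3,"dy":0,"dz":0,"twist":0,"claw":0},
    {"dx":-0.3,"dy":0,"dz":0,"twist":0,"claw":0},
    {"dx":-0.3,"dy":0,"dz":0,"twist":0,"claw":0},
    {"dx":-0.3,"dy":0,"dz":0,"twist":0,"claw":0},
  ],
)

```text
time_s: 52.8
position: [0.4311, 0.0561, 0.0313]
tcp_rot: [[0.076, -0.997, 0.003], [-0.997, -0.076, 0.004], [-0.004, -0.003, -1.0]]
force: [0.2, -0.8, -0.4]
opening: 0.007
```

```bash
python3 - <<'E'
from h import *
s=bot.read_state();print(s["force"],s["position"],(s["position"][:2]-[.4358,-.0126])@[-.0745,.997]+.017)
E
```

```text
[ 0.20212329 -0.77833791 -0.4144552 ] [0.43107069 0.05613964 0.03129961] 0.08588575298107631
```

Back off along the track, rise away from the lamp, and look.

Request:
arm_command(
  plan=[
    {"dx":1.5,"dy":0,"dz":0,"twist":0,"claw":0},
    {"dx":4,"dy":0,"dz":0,"twist":0,"claw":0},
    {"dx":6,"dy":0,"dz":-3,"twist":0,"claw":0},
    {"dx":8,"dy":0,"dz":-7,"twist":0,"claw":0},
    {"dx":10,"dy":0,"dz":-11,"twist":0,"claw":0},
    {"dx":12,"dy":0,"dz":-15,"twist":0,"claw":0},
    {"dx":14,"dy":0,"dz":-19,"twist":0,"claw":0},
    {"dx":15,"dy":0,"dz":-20,"twist":0,"claw":0},
  ],
)

```text
time_s: 53.47
position: [0.4429, -0.0958, 0.2347]
tcp_rot: [[0.076, -0.997, 0.008], [-0.997, -0.076, 0.002], [-0.001, -0.008, -1.0]]
force: [0.7, -0.5, 0.3]
opening: 0.005
```

Request:
arm_command(
  plan=[
    {"dx":0,"dy":0,"dz":0,"twist":0,"claw":0},
    {"dx":0,"dy":0,"dz":0,"twist":0,"claw":0},
    {"dx":0,"dy":0,"dz":0,"twist":0,"claw":0},
  ],
)

```text
time_s: 53.72
position: [0.4416, -0.0947, 0.2337]
tcp_rot: [[0.075, -0.997, 0.006], [-0.997, -0.075, 0.003], [-0.003, -0.006, -1.0]]
force: [-0.5, 0.1, -0.2]
opening: 0.005
```

```bash
python3 - <<'E'
from h import *
C,im=snap("wrist","w31",gain=1); snap("top","t31",gain=1.6,crop=(60,130,380,330),scale=2.5); snap("side","s31",gain=1.2,crop=(150,240,410,440),scale=3)
s=bot.read_state();print(s["force"],s["position"])
E
```

```text
[-0.36103491  0.19403329 -0.5004602 ] [ 0.4414073  -0.09430773  0.23280663]
```

View pics/w31.png

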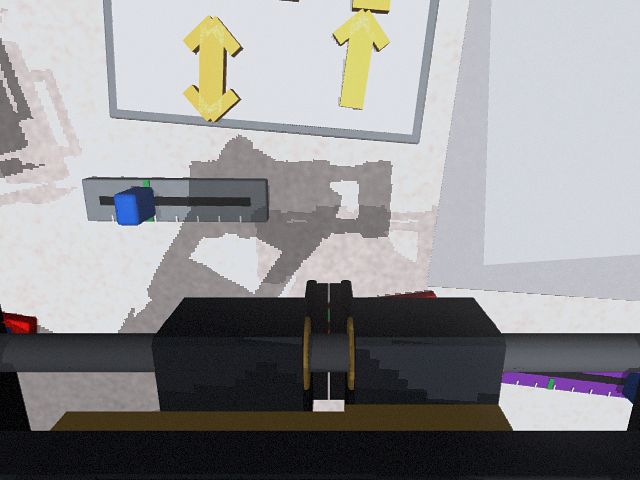

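View pics/t31.png

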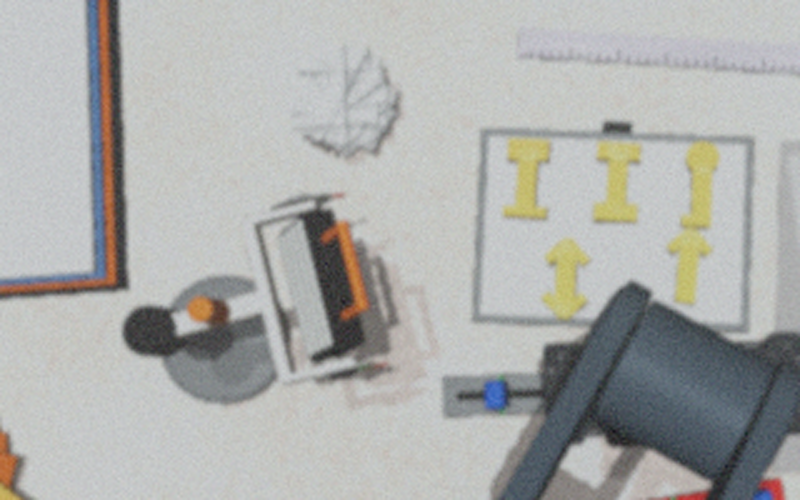

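View pics/s31.png

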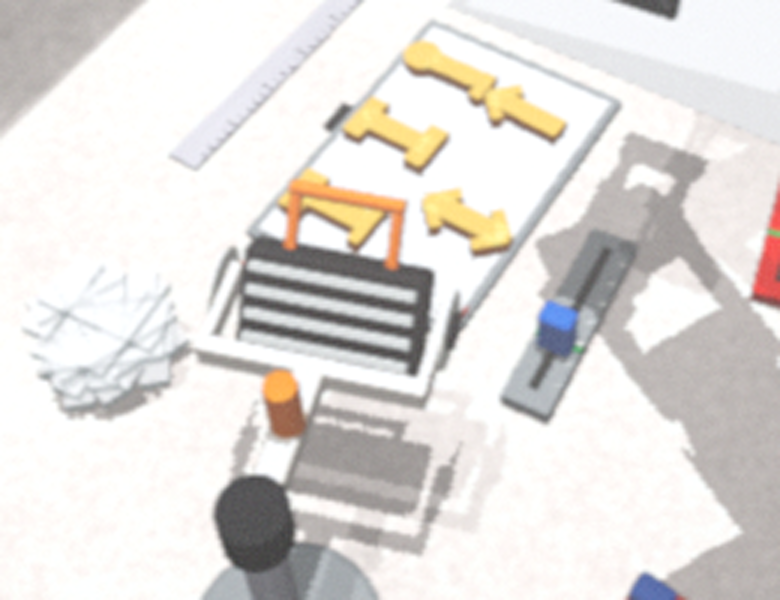

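```bash
python3 - <<'E'
from h import *
d=np.array([-.0745,.997]);e=np.array([.997,.0745]);g=np.array([.4358,-.0126])
for n,crop in (("w31",(60,160,280,240)),("s31",(310,320,370,400)),("t31",(230,260,300,310))):
    C,im=load(n);a,b,c,dd=crop
    hsv=cv2.cvtColor(np.ascontiguousarray(im),cv2.COLOR_RGB2HSV)
    def box(m):
        v,u=np.nonzero(m[b:dd,a:c]);return np.array([np.percentile(u,1)+a,np.percentile(u,99)+a,np.percentile(v,1)+b,np.percentile(v,99)+b])
    B=box(cv2.inRange(hsv,(105,120,60),(125,255,255))); G=cv2.inRange(hsv,(50,80,50),(75,255,255))
    vg,ug=np.nonzero(G[b:dd,a:c]);print(n,"blue",B,"green px",len(ug),ug.mean()+a if len(ug) else 0,vg.mean()+b if len(ug) else 0,(ug.min()+a,ug.max()+a,vg.min()+b,vg.max()+b) if len(ug) else 0)
    for s in(.079,.082,.085,.088,.091):
        q=[w2p(C,(*(g+d*(s+i)+e*j),z)) for i in(-.0095,.0095) for j in(-.0135,.0135) for z in(.014,.054)]
        q=np.array(q);print(s,np.round([q[:,0].min(),q[:,0].max(),q[:,1].min(),q[:,1].max()],1))
    print("mark pred ends",[np.round(w2p(C,(*(g+d*.085+e*j),.014)),1) for j in(-.02,.02)])
E
```

```text
w31 blue [115. 153. 187. 224.] green px 59 147.03389830508473 194.10169491525423 (np.int64(143), np.int64(152), np.int64(180), np.int64(221))
0.079 [123.4 167.8 186.6 226.1]
0.082 [119.8 164.6 186.6 226.1]
0.085 [116.2 161.4 186.6 226.1]
0.088 [112.6 158.2 186.6 226.1]
0.091 [109.  155.  186.6 226.1]
mark pred ends [array([152.1, 222. ]), array([147. , 179.6])]
s31 blue [330. 341. 341. 349.] green px 3 342.0 356.0 (np.int64(341), np.int64(343), np.int64(356), np.int64(356))
0.079 [330.3 345.1 335.2 355.9]
0.082 [329.8 344.6 336.2 357. ]
0.085 [329.2 344.1 337.2 358. ]
0.088 [328.6 343.5 338.2 359.1]
0.091 [328.1 343.  339.3 360.1]
mark pred ends [array([344.4, 355.8]), array([328.4, 349.2])]
t31 blue [253.77 261.23 283.   292.  ] green px 0 0 0 0
0.079 [257.1 267.3 281.6 293.2]
0.082 [255.9 266.1 281.7 293.2]
0.085 [254.7 264.9 281.7 293.3]
0.088 [253.4 263.7 281.8 293.3]
0.091 [252.2 262.5 281.8 293.4]
mark pred ends [array([261.2, 295.4]), array([260.6, 279.4])]
```

```bash
python3 - <<'E'
from h import *
d=np.array([-.0745,.997]);e=np.array([.997,.0745]);g=np.array([.4358,-.0126])
for n,crop,sc in (("w31",(75,165,215,240),5.6),("s31",(300,310,390,390),8)):
    C,im=load(n); im=np.ascontiguousarray(im); 
    a,b,c,dd=crop; o=cv2.resize(im[b:dd,a:c],None,fx=sc,fy=sc,interpolation=cv2.INTER_NEAREST)
    for s,col in((.079,(255,0,0)),(.085,(0,255,0)),(.091,(255,255,0))):
        P=np.array([w2p(C,(*(g+d*(s+i)+e*j),.054)) for i,j in((-.01,-.014),(-.01,.014),(.01,.014),(.01,-.014))])
        cv2.polylines(o,[np.int32(((P-[a,b])+.5)*sc)],True,col,1)
    cv2.imwrite(f"pics/z_{n}.png",o[:,:,::-1])
E
```

```text
(no output)
```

View pics/z_w31.png

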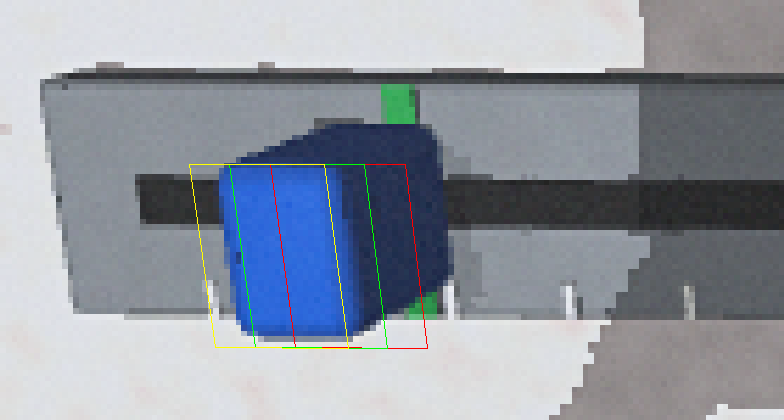

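View pics/z_s31.png

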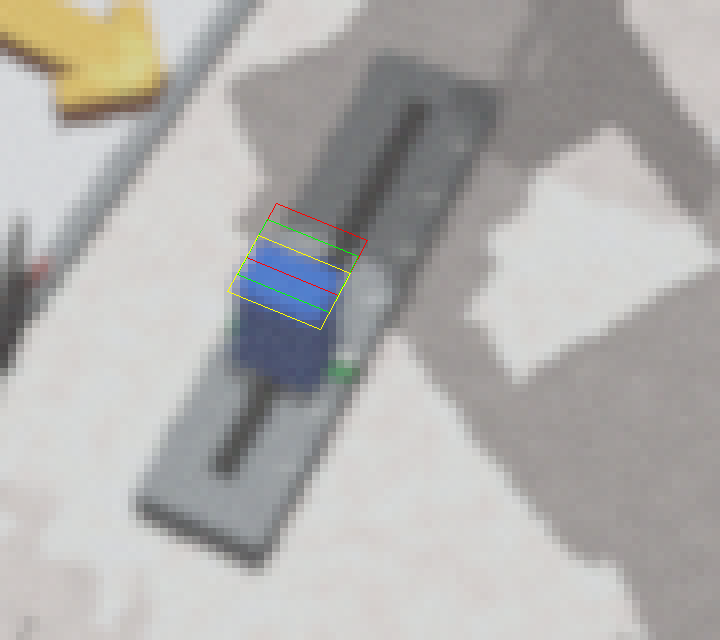

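```bash
python3 - <<'E'
from h import *
d=np.array([-.0745,.997]);g=np.array([.4358,-.0126])
q=g+d*.066; go(q[0],q[1],.20,94.3); go(q[0],q[1],.033,94.3)
E
```

```text
t 53.87 pos [ 0.4414 -0.0943  0.2328] yaw -85.6 q6 58.9
dx -14.78 dy -0.06 dz 3.34 twist 0.1 (alt -179.9) rows>=3.6
t 53.87 pos [ 0.4414 -0.0943  0.2328] yaw -85.6 q6 58.9
dx -14.71 dy 0.01 dz 20.04 twist 0.1 (alt -179.9) rows>=6.0
```

Request:
arm_command(
  plan=[
    {"dx":-3,"dy":0,"dz":0,"twist":0,"claw":1},
    {"dx":-6.5,"dy":0,"dz":0,"twist":0,"claw":1},
    {"dx":-10,"dy":0,"dz":0,"twist":0,"claw":1},
    {"dx":-13,"dy":0,"dz":1,"twist":0,"claw":1},
    {"dx":-14.7,"dy":0,"dz":4,"twist":0,"claw":1},
    {"dx":-14.7,"dy":0,"dz":7,"twist":0,"claw":1},
    {"dx":-14.7,"dy":0,"dz":10,"twist":0,"claw":1},
    {"dx":-14.7,"dy":0,"dz":10,"twist":0,"claw":1},
  ],
)

```text
time_s: 54.53
position: [0.4255, 0.0544, 0.1283]
tcp_rot: [[0.079, -0.997, -0.01], [-0.997, -0.079, 0.006], [-0.007, 0.01, -1.0]]
force: [-1.2, -0.0, 0.4]
opening: 0.527
```

Request:
arm_command(
  plan=[
    {"dx":0,"dy":0,"dz":0,"twist":0,"claw":1},
    {"dx":0,"dy":0,"dz":0,"twist":0,"claw":1},
    {"dx":0,"dy":0,"dz":0,"twist":0,"claw":1},
  ],
)

```text
time_s: 54.78
position: [0.426, 0.0543, 0.1291]
tcp_rot: [[0.078, -0.997, -0.009], [-0.997, -0.079, 0.006], [-0.007, 0.008, -1.0]]
force: [0.2, -1.0, -0.1]
opening: 0.756
```

```bash
python3 - <<'E'
from h import *
C,im=snap("wrist","w32",gain=1)
d=np.array([-.0745,.997]);g=np.array([.4358,-.0126])
q=g+d*.066;  go(q[0],q[1],.033,94.3);print(bot.read_state()["opening"])
E
```

```text
t 54.83 pos [0.4265 0.0542 0.1294] yaw -85.5 q6 77.3
dx 0.19 dy -0.50 dz 9.64 twist 0.2 (alt -179.8) rows>=2.3
0.7956238592414202
```

View pics/w32.png

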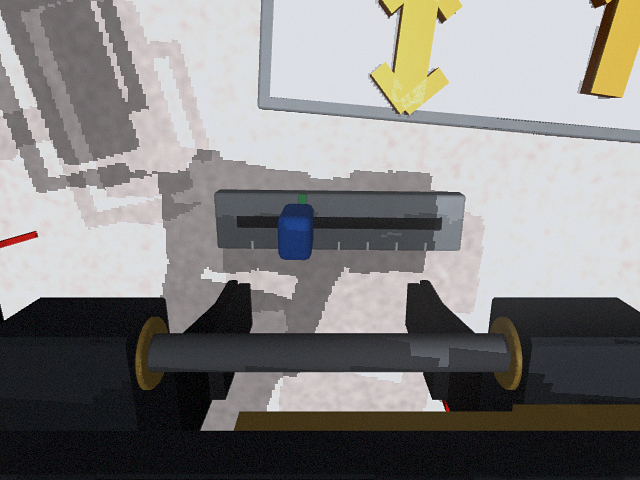

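```bash
python3 - <<'E'
from h import *
d=np.array([-.0745,.997]);e=np.array([.997,.0745]);g=np.array([.4358,-.0126])
n,crop,sc="w32",(205,180,345,270),5.6
C,im=load(n); im=np.ascontiguousarray(im); 
a,b,c,dd=crop; o=cv2.resize(im[b:dd,a:c],None,fx=sc,fy=sc,interpolation=cv2.INTER_NEAREST)
o=np.clip(o*1.5,0,255).astype(np.uint8)
for s,col in((.079,(255,0,0)),(.085,(0,255,0)),(.091,(255,255,0))):
    P=np.array([w2p(C,(*(g+d*(s+i)+e*j),.054)) for i,j in((-.01,-.014),(-.01,.014),(.01,.014),(.01,-.014))])
    cv2.polylines(o,[np.int32(((P-[a,b])+.5)*sc)],True,col,1)
P=np.array([w2p(C,(*(g+d*.085+e*j),.014)) for j in(-.02,.02)]);cv2.line(o,*[tuple(int(v) for v in ((p-[a,b])+.5)*sc) for p in P],(255,0,255),1)
cv2.imwrite(f"pics/z_{n}.png",o[:,:,::-1])
print(p2w(C,37,234,.15))
E
```

```text
[0.45509737 0.15944247 0.15      ]
```

View pics/z_w32.png

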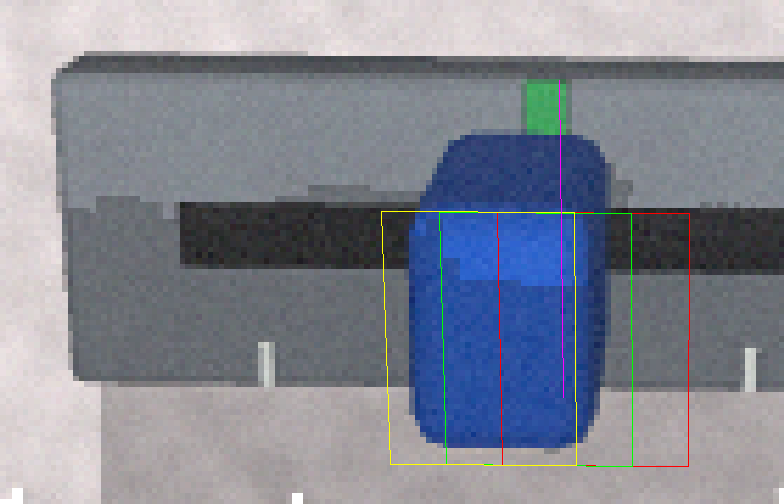

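Request:
arm_command(
  plan=[
    {"dx":2,"dy":0,"dz":-4,"twist":0,"claw":0.8},
    {"dx":5,"dy":0,"dz":-8,"twist":0,"claw":0.8},
    {"dx":8.5,"dy":0,"dz":-11,"twist":0,"claw":0.8},
    {"dx":12,"dy":0,"dz":-14,"twist":0,"claw":0.8},
    {"dx":15.5,"dy":0,"dz":-16,"twist":0,"claw":0.8},
    {"dx":19,"dy":0,"dz":-17,"twist":0,"claw":0.8},
    {"dx":22,"dy":0,"dz":-17,"twist":0,"claw":0.8},
    {"dx":23,"dy":0,"dz":-17,"twist":0,"claw":0.8},
  ],
)

```text
time_s: 55.5
position: [0.4479, -0.1829, 0.3021]
tcp_rot: [[0.074, -0.997, 0.001], [-0.997, -0.074, -0.003], [0.003, -0.001, -1.0]]
force: [-0.1, 0.3, 0.1]
opening: 0.796
```

Request:
arm_command(
  plan=[
    {"dx":0,"dy":0,"dz":0,"twist":0,"claw":0.8},
    {"dx":0,"dy":0,"dz":0,"twist":0,"claw":0.8},
    {"dx":0,"dy":0,"dz":0,"twist":0,"claw":0.8},
    {"dx":0,"dy":0,"dz":0,"twist":0,"claw":0.8},
  ],
)

```text
time_s: 55.83
position: [0.4473, -0.181, 0.3019]
tcp_rot: [[0.075, -0.997, 0.0], [-0.997, -0.075, -0.002], [0.002, -0.0, -1.0]]
force: [-0.0, 0.1, 0.3]
opening: 0.803
```

```bash
python3 - <<'E'
from seg import *; import seg
snap("top","t33",gain=1.6,crop=(60,130,380,330),scale=2.5); snap("side","s33",gain=1.2,crop=(150,240,410,440),scale=3)
C,im=load("t33"); 
f=lambda u,v,z:np.round(p2w(C,60+u/2.5,130+v/2.5,z),4)
print(bot.read_state()["force"],bot.read_state()["qvel"])
seg.LO=(20,70,60); pieces("t33",z=.0205,rows=0,x0=.45,y0=-.2,y1=.15)
E
```

```text
[-0.95871325 -0.33528775  0.1861458 ] [-0.13604116  0.34300245 -0.3140955  -0.18983542 -0.16510273 -0.0621167 ]
cen [0.5458 0.0134] ang 179.4 L 77.6 W 40.6 bar 17.0 A 1788 prof [14. 27. 40. 18. 17. 18. 40. 22. 13.]
cen [ 0.6459 -0.035 ] ang 178.7 L 78.6 W 40.9 bar 16.5 A 2058 prof [41. 41. 41. 17. 16. 17. 40. 41. 40.]
cen [0.6477 0.0559] ang 178.7 L 78.7 W 40.6 bar 17.5 A 2009 prof [39. 40. 39. 19. 18. 17. 18. 41. 41.]
cen [ 0.607  -0.1149] ang 151.0 L 154.0 W 80.2 bar 19.9 A 3291 prof [22. 31. 28. 21. 23. 34. 20. 20. 16.]
```

View pics/t33.png

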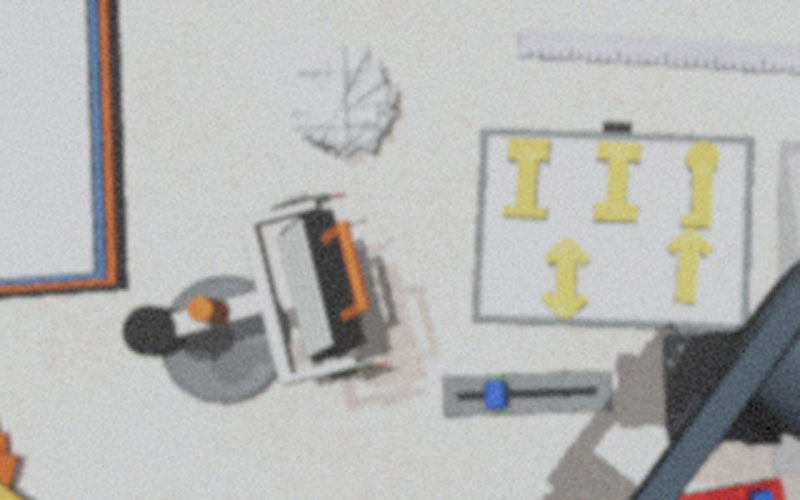

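View pics/s33.png

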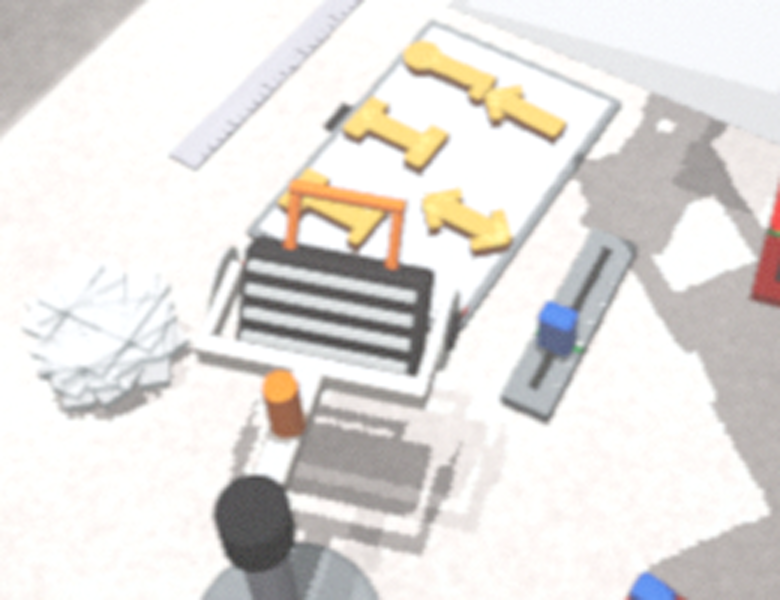

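```bash
python3 - <<'E'
from rig import bot
print(bot.hand_in())
E
```

```text
the job is handed in; nothing more can be done
None
```

The job is handed in at about 56 s of the 210 s allowed, with every step done in the required order. The hand-in gives no verdict.

What I did:
- **Dimmer down:** I slid the grey dimmer down until it hit its end stop.
- **Pictograms:** I laid all five flat on the light pad. The first grasp on the goblet closed above it and missed. The second held.
- **Lamp:** I swivelled it to point at the pad and tilted the head.
- **Dimmer up:** I pushed the dimmer to the green mark with closed fingers, because the gripper's body would have hit the lamp's pointer if I had gripped it there.

What the last checks showed:
- **Pictograms:** All five are inside the pad edge, lie flat and do not overlap. After I placed the arrow, something shifted it about 2–3 cm, so its tip now lies right against the key's tail. A close view showed a thin gap and a flat lie, so I left it.
- **Lamp direction:** The boom measures about -73°, against -72.7° needed. Rougher angles from the top camera spread from -70° to -77°; I relied on the wrist view.
- **Lamp tilt:** It is about 0.62 rad, within the 0.536–0.686 limits.
- **Dimmer:** It is about 0.087 m in the best close view, within 0.079–0.091. Two rougher overlays read nearer 0.089, so it is slightly past the mark but I judged it within limits.
- **Bystanders:** I never moved the ruler, knife or clear stack. The ruler and stack look unmoved in the last pictures; the knife is outside those crops.

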